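Load the parts washer after a label run

TASK

Get the labeller's dirty parts into the parts washer: thread every blue side plate over both pins of the hook-on rack, hang the loaded rack and every wire basket inside the tub by hooking their bent lips over its rim, and push the filter drawer fully home. When all of that is done, press the green start button, and leave the bottles and the label roll alone.

Things in the scene. Friction and masses are not known exactly. Their poses are not given: they have to be found in the camera images.
- washer: fixed stainless parts washer; origin on the bench. In its frame (mm): plinth z 12-62, x -137.5 (front, faces robot) to 122.5, y +-180. On its rear an empty tub, walls 10 thick to z 165: front wall x -47.5 to -37.5, back 112.5 to 122.5, ends y +-170 to 180; inner floor z 68. In front a ledge 90 deep at z 62 with the start button.
- rim (a point): middle of the tub's front rim, on its crown (washer frame: x -42.5, y 0, z 165 mm); axes as the washer: x points into the tub, y along the rim. The rim is straight for 170 mm to either side, 10 mm thick, rounded on top; the tub's other three walls have the same rim at the same height.
- filter_drawer (a joint): filter drawer low in the plinth's front, in m: 0 is fully home against its stop, 0.09 fully out. It slides home along the washer's +x with about 4 N of friction and stays where it is left.
- drawer_front (a point): centre of the outer face of the drawer's grey front panel (150 mm wide along washer y, z 15 to 57 mm; moves with the drawer; stands 13.5 mm proud of the plinth when home). Push here towards washer +x.
- start (a joint): green spring start button on the ledge, depression in m: 0 released, 0.006 fully down at about 5 N, pressed straight down; springs back.
- start_top (a point): centre of the top face of the start button (radius 14 mm), near the right (-y) end of the ledge.
- rack: hook-on plate rack, aluminium, 0.2 kg, on the bench. Origin on its underside. Shelf 3 mm thick, x -30 to 40, y -53 to 53; two upright brass pins 8 mm thick at x 18, y +-30, round tips at z 43 mm. Hanger at -x (mm): strap x -30 to -27, 44 wide, up to a bridge (x -49 to -27, z 69-72), then a lip (both red) down outside (x -49 to -46, z 49-69): a 16 wide slot, open below, for the rim.
- rack_hook (a point): middle of the underside of the rack's bridge, which rests on the rim (rack frame: x -38, y 0, z 69 mm). Pinch the hanger here from above across x (22 mm over all), fingertips 12 to 16 mm below the bridge top. Loaded side of the thing is +x: that goes inside the tub, the lip outside.
- rack_pins (a point): point midway between the two pins on the top face of the rack's shelf (rack frame: x 18, y 0, z 3 mm); the hanger's strap stands 45 mm from it on the -x side.
- basket1: hook-on wire basket holding two black rollers, 0.16 kg, on the bench; may be absent. Origin: centre of underside. 60 (x) x 72 (y) x 42 mm high. Hanger at -x (mm): strap x -30 to -27, 44 wide, up to a bridge (x -49 to -27, z 69-72), then a lip (both red) down outside (x -49 to -46, z 49-69): a 16 wide slot, open below, for the rim.
- basket1_hook (a point): middle of the underside of basket1's bridge, which rests on the rim (x -38, y 0, z 69 mm). Pinch the hanger here from above across x (22 mm over all), fingertips 12 to 16 mm below the bridge top. Loaded side of the thing is +x: that goes inside the tub, the lip outside.
- basket2: hook-on wire basket holding two orange rollers, 0.16 kg, on the bench; may be absent. Origin: centre of underside. 60 (x) x 72 (y) x 42 mm high. Hanger at -x (mm): strap x -30 to -27, 44 wide, up to a bridge (x -49 to -27, z 69-72), then a lip (both red) down outside (x -49 to -46, z 49-69): a 16 wide slot, open below, for the rim.
- basket2_hook (a point): middle of the underside of basket2's bridge, which rests on the rim (x -38, y 0, z 69 mm). Pinch the hanger here from above across x (22 mm over all), fingertips 12 to 16 mm below the bridge top. Loaded side of the thing is +x: that goes inside the tub, the lip outside.
- plate1: blue flat side plate of the labeller, 32 (x) x 96 (y) x 6 mm (z), 45 g, lying on the bench; may be absent. Origin: centre of its underside. Two through holes 13 mm in diameter at y -30 and +30 mm; the same either way round. Grip it across x at its middle.
- plate2: blue flat side plate of the labeller, 32 (x) x 96 (y) x 6 mm (z), 45 g, lying on the bench; may be absent. Origin: centre of its underside. Two through holes 13 mm in diameter at y -30 and +30 mm; the same either way round. Grip it across x at its middle.
- plate3: blue flat side plate of the labeller, 32 (x) x 96 (y) x 6 mm (z), 45 g, lying on the bench; may be absent. Origin: centre of its underside. Two through holes 13 mm in diameter at y -30 and +30 mm; the same either way round. Grip it across x at its middle.
- plate4: blue flat side plate of the labeller, 32 (x) x 96 (y) x 6 mm (z), 45 g, lying on the bench; may be absent. Origin: centre of its underside. Two through holes 13 mm in diameter at y -30 and +30 mm; the same either way round. Grip it across x at its middle.
- plate5: blue flat side plate of the labeller, 32 (x) x 96 (y) x 6 mm (z), 45 g, lying on the bench; may be absent. Origin: centre of its underside. Two through holes 13 mm in diameter at y -30 and +30 mm; the same either way round. Grip it across x at its middle.
- bottle1: amber bottle with orange cap, 54 mm across, 125 mm tall; leave it alone. Origin: centre of its underside.
- bottle2: amber bottle like bottle1; leave it alone.
- label_roll: roll of orange labels lying flat, 100 mm across, 28 mm high; leave it alone. Origin: centre of its underside.
Things that resemble listed ones, but are neither listed nor needed, are in the scene too. What is shaped like the plate5 but pink or turquoise is not meant.

How it is judged:
On the way, in this order (a step that is already met when the one before it is completed fails the run):
1. every plate present is down on both pins of the rack, the rack and every basket present hang inside the tub from its rim, and the filter drawer is home (x of plate1 in the frame of rack_pins between -0.004 and 0.004 m and y of plate1 in the frame of rack_pins between -0.004 and 0.004 m and z of plate1 in the frame of rack_pins between -0.003 and 0.032 m and angle between the x axis of each of plate1, plate2, plate3, plate4, plate5 and the x axis of rack, either way round below 0.15 rad and angle between the z axis of each of plate1, plate2, plate3, plate4, plate5 and the z axis of rack, either way round below 0.15 rad and x of plate2 in the frame of rack_pins between -0.004 and 0.004 m and y of plate2 in the frame of rack_pins between -0.004 and 0.004 m and z of plate2 in the frame of rack_pins between -0.003 and 0.032 m and x of plate3 in the frame of rack_pins between -0.004 and 0.004 m and y of plate3 in the frame of rack_pins between -0.004 and 0.004 m and z of plate3 in the frame of rack_pins between -0.003 and 0.032 m and x of plate4 in the frame of rack_pins between -0.004 and 0.004 m and y of plate4 in the frame of rack_pins between -0.004 and 0.004 m and z of plate4 in the frame of rack_pins between -0.003 and 0.032 m and x of plate5 in the frame of rack_pins between -0.004 and 0.004 m and y of plate5 in the frame of rack_pins between -0.004 and 0.004 m and z of plate5 in the frame of rack_pins between -0.003 and 0.032 m and z of rack_hook in the frame of rim between -0.008 and 0.008 m and x of rack in the frame of washer between -0.03 and 0.105 m and y of rack in the frame of washer between -0.165 and 0.165 m and angle between each of rack, basket1, basket2's own z axis and vertical below 0.2 rad and z of basket1_hook in the frame of rim between -0.008 and 0.008 m and x of basket1 in the frame of washer between -0.03 and 0.105 m and y of basket1 in the frame of washer between -0.165 and 0.165 m and z of basket2_hook in the frame of rim between -0.008 and 0.008 m and x of basket2 in the frame of washer between -0.03 and 0.105 m and y of basket2 in the frame of washer between -0.165 and 0.165 m and value of joint filter_drawer below 0.003 m), for 0.2 s.
2. then the start button is pressed down (value of joint start above 0.004 m), for 0.05 s.
At the end, for the whole second after the job is handed in: All plates on both pins: centred within 4 mm, aligned within 0.15 rad, at most 32 mm above the shelf; rack and baskets at rest inside the tub, bridge within 8 mm of rim height, upright within 0.2 rad; drawer within 3 mm of home; start pressed after all that. Absent things do not count (all of step 1 and linear speed of each of rack, basket1, basket2 below 0.02 m/s); the robot touches nothing.
It fails at once if a bystander (amber bottle) is knocked over or pushed more than 4 cm (distance of bottle1 from where it was at the start of the episode above 0.04 m or angle between bottle1's own z axis and vertical above 0.5 rad).
It fails at once if a bystander (amber bottle) is knocked over or pushed more than 4 cm (distance of bottle2 from where it was at the start of the episode above 0.04 m or angle between bottle2's own z axis and vertical above 0.5 rad).
It fails at once if a bystander (label roll) is knocked over or pushed more than 4 cm (distance of label_roll from where it was at the start of the episode above 0.04 m or angle between label_roll's own z axis and vertical above 0.5 rad).
Of plate1, plate2, plate3, plate4, plate5 only 3 to 5 are there at a start; the rules pass over those that are not, and their reading is None.
Of basket1, basket2 only 1 to 2 are there at a start; the rules pass over those that are not, and their reading is None.
At some moment in a run one of plate1, plate2, plate3, plate4, plate5, basket1, basket2 may be knocked a few centimetres aside while the robot is not near it.
It also fails if it takes over 210 s, if anything falls off the work surface, if the arm or the gripper's body presses on something with over 40 N, if the wrist force passes 120 N, or if a joint passes its speed limit or range.

ROBOT

A 6-joint arm with a two-finger parallel gripper is mounted at the origin on the work surface. World frame = base frame: x ahead of the robot, y to its left, z up, the work surface at z = 0. Lengths are in m, angles in rad, forces in N, time in s.
With the tool pointing down it reaches from about 0.15 to 0.775 m from the base axis. Payload 6.1 kg.
Tool frame: the origin (TCP) lies at the very end of the fingers, on their centre line; the grasp point (between the pads) lies 19 mm behind it; y points along the fingers, x is the direction in which the jaws open and shut, and the axes are right-handed (so a half turn about y gives the same grasp; the last joint's range is limited). The gripper opens to 85 mm and grips with 20 to 120 N. Pads are 22 mm wide; open, the fingers measure 114 mm over their backs; the gripper's body (76 mm by 85 mm) begins 54 mm behind the grasp point. The pads swing forward as they close: fully open they stand 13 mm farther back than shut.
Start: joints at [-1.139, 0.126, -0.04, 1.405, 0, 1.571], TCP at [0.22, -0.477, 0.194] pointing down, gripper open.
Joint ranges: [-2.72, 2.72], [-0.95, 1.95], [-1.27, 1.35], [-1.78, 2.02], [-1.46, 1.47], [-3.14, 3.14]. Speed limits (rad/s): [2.39, 2.39, 3.01, 3.14, 3.14, 3.14].

INTERFACE

Orientations are given as a rotation vector (axis times angle).
In Python, from rig import env gives the robot as it stands.
- The arm moves only by the tool play_rows, never from a script. Its argument "rows" is a list of rows, each a list of 7 numbers: the shift along the tool's x, y, z scaled (see below), then the turn, a rotation vector about the tool's x, y, z scaled (see below), then the gripper's target within -1 to 1 (fully open at 1, half-way at 0, shut at -1). In form: [[x, y, z, rx, ry, rz, fingers], ...]. A call has 1 to 5 rows; each row shifts and turns the pose as measured when the row begins, along the tool's axes as they then stand; what a row does not reach is not made up. The controller multiplies each number of a shift by 0.04 m and each number of a turn by 8 degrees. A row lasts 1/8 s, in which the tool goes at most 62.5 mm and 10.7 degrees, less where a joint would pass 70% of its speed; a pose out of reach is approached as far as the arm can. A call with a number of a shift or a turn outside -1 to 1 is refused whole. A call with a gripper value outside its range is refused whole. The fingers move at their own pace and stop on an object; "newtons" is the grip in N (left out, the last holds). Time passes only in rows, so rows that do not move let the fingers close. It gives the time, the measured TCP pose, the force and the opening at its end, in the units of the state.
- env.state(): the state, without advancing time (a new reading comes with each control period).
- env.get_image(name): name is "side" or "top" or "wrist"; returns the picture (400x640x3 uint8, red, green, blue); there is no depth.
- env.camera_model(name): a dict with "mtx" (3x3 intrinsics, pixels), "dist" ([k1, k2, p1, p2, k3] as OpenCV has them; the pictures are not rectified), "extrinsics" (4x4, takes a point from camera to world coordinates); the wrist camera has in their place "hand_eye" (4x4, takes a point from camera to tool coordinates, whose origin is the TCP and whose axes are the tool frame's). Camera axes: x right, y up, looking along -z (the intrinsics and any distortion apply to the point x, -y, -z); pixel columns grow to the right and rows downward; lengths in m; the calibration is good to about 2 mm. A picture is of the moment at which its call begins: read the wrist's pose just before it. camera_model takes no time and is no camera call.
- env.sign_off(): hands the job in, once; it reports no verdict.
The state is a dict: "time_s": time; "joint_positions": joint angles; "qd": joint speeds; "effort": joint torques, N m; "eef_pos": TCP position; "eef_rot": TCP orientation; "wrist_force": force on the tool from outside, world axes, zero at the start; "torque": the same for the moment, N m; "opening": opening from 0.0 (shut) to 1.0 (fully open).
Only numpy, scipy, OpenCV 4.12 (cv2) and the standard library are available. Lean on these libraries where they do the work, as an engineer would, in place of code of your own. Each camera call takes 0.05 s, during which the arm holds its last target.

## Working session

There is one attempt and no reset: what is moved stays moved. The work goes in short steps, Python scripts to look and compute and a tool call to move; the robot and the scene stay as the last step left them, time stands still between calls to the robot, and variables do not carry over. Pictures are saved under pics/ and viewed, and the job is handed in when it is done.

Besides the shell and the picture viewer there is one more tool, called after "Request:" as name([rows], argument=value, ...), one row to a line, values as JSON. play_rows: Moves the arm, as the interface text tells. Shifts and turns lie within -1 to 1; 1 stands for 0.04 m of shift or 8 degrees of turn. Its arguments: {"type":"object","properties":{"rows":{"type":"array","items":{"type":"array","items":{"type":"number","minimum":-1,"maximum":1}}},"newtons":{"type":"number"}},"required":["rows"]}

```bash
ls; mkdir -p pics; python3 - <<'E'
from rig import env
import cv2
s=env.state(); print(s)
for n in ("top","side","wrist"):
    im=env.get_image(n); cv2.imwrite(f"pics/{n}0.png",im[:,:,::-1])
    m=env.camera_model(n); print(n,m)
E
```

```text
pics
{'time_s': 0.0, 'joint_positions': array([-1.13899628e+00,  1.26405839e-01, -4.05729850e-02,  1.40540690e+00,
       -1.90057336e-05,  1.57080687e+00]), 'qd': array([ 5.51877574e-04, -1.28522355e-04, -8.91128501e-05,  9.75466808e-04,
        9.99234312e-04,  6.61671969e-04]), 'effort': array([-6.42931536e-04, -4.35909104e+01,  3.52928424e+01,  1.70749339e-02,
        5.91267485e-05,  5.46967058e-06]), 'eef_pos': array([ 0.21952088, -0.47640437,  0.193731  ]), 'eef_rot': array([-1.38221239,  0.8865361 , -0.88432127]), 'wrist_force': array([-0.8004943 , -0.35801543, -0.02265917]), 'torque': array([-0.00787211,  0.02484128, -0.01095301]), 'opening': 1.0020885778854998}
top {'mtx': array([[366.2874216 ,   0.        , 323.77478399],
       [  0.        , 366.2874216 , 195.08702704],
       [  0.        ,   0.        ,   1.        ]]), 'dist': array([-0.02131643,  0.        ,  0.        ,  0.        ,  0.        ]), 'extrinsics': array([[-2.92271785e-03,  9.94330932e-01, -1.06289485e-01,
         4.28698481e-01],
       [-9.99995273e-01, -2.80467514e-03,  1.26003803e-03,
        -7.05
[... 599 characters left out ...]
3487,  0.77727683,  1.46786428],
       [ 0.        ,  0.        ,  0.        ,  1.        ]])}
wrist {'mtx': array([[327.95680943,   0.        , 320.7569621 ],
       [  0.        , 327.95680943, 202.14740565],
       [  0.        ,   0.        ,   1.        ]]), 'dist': array([-0.00433964,  0.        ,  0.        ,  0.        ,  0.        ]), 'hand_eye': array([[ 9.99999984e-01,  1.49724083e-04,  9.93647603e-05,
         3.73322645e-04],
       [ 4.56720114e-05,  3.23031674e-01, -9.46388153e-01,
        -1.79457378e-01],
       [-1.73795063e-04,  9.46388142e-01,  3.23031662e-01,
         8.18120335e-02],
       [ 0.00000000e+00,  0.00000000e+00,  0.00000000e+00,
         1.00000000e+00]])}
```

View pics/top0.png

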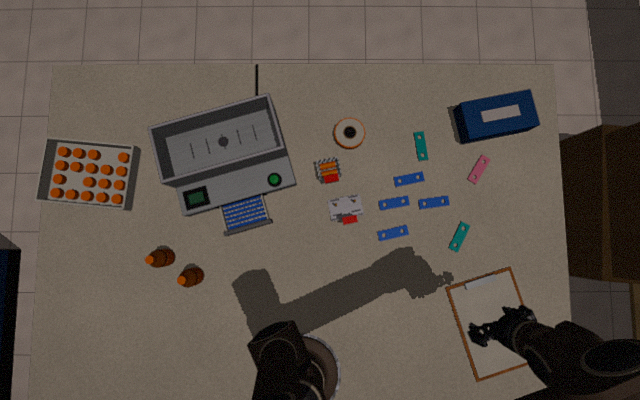

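View pics/side0.png

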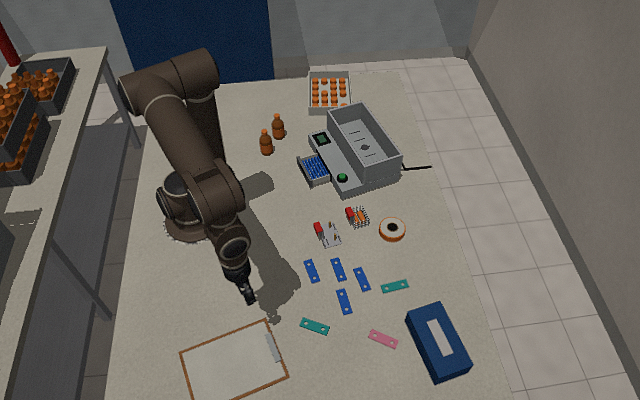

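View pics/wrist0.png

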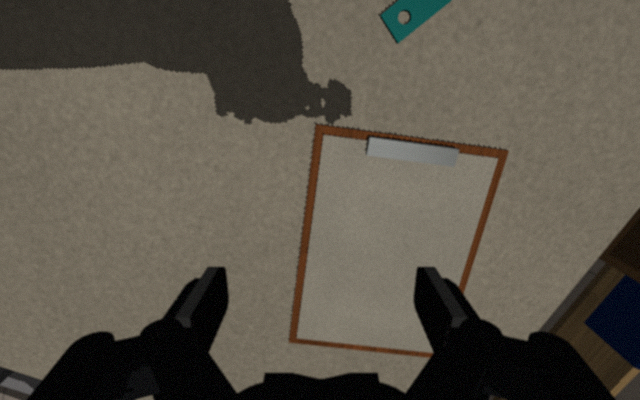

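Candidates in the top view. Blue plates are at (408,179), (394,203), (433,202) and (393,233). The lookalikes to skip are turquoise at (420,146) and (459,237) and pink at (479,169). The rack is at (346,208) and an orange-roller basket at (327,170). The drawer is open at (246,214), the start button is at (275,180), and the green panel at (196,197) is only a display. The tray of bottles and the blue box are not involved. Next I'll crop closer and take coarse measurements.

```bash
cat > h.py <<'E'
import numpy as np, cv2
from scipy.spatial.transform import Rotation as R
from rig import env
def pose(s=None):
    s=s or env.state(); T=np.eye(4); T[:3,:3]=R.from_rotvec(s['eef_rot']).as_matrix(); T[:3,3]=s['eef_pos']; return T
class Cam:
    def __init__(c,name,s=None):
        m=env.camera_model(name); c.K=m['mtx']; c.d=m['dist']
        c.T=m['extrinsics'] if 'extrinsics' in m else pose(s)@m['hand_eye']
    def ray(c,uv):
        p=cv2.undistortPoints(np.array(uv,float).reshape(-1,1,2),c.K,c.d)[:,0]
        d=np.c_[p[:,0],-p[:,1],-np.ones(len(p))]
        return c.T[:3,3],d@c.T[:3,:3].T
    def on(c,uv,z):
        o,d=c.ray(uv); return o+d*((z-o[2])/d[:,2])[:,None]
    def px(c,P):
        q=(np.atleast_2d(P)-c.T[:3,3])@c.T[:3,:3]; q=q*[1,-1,-1]
        return cv2.projectPoints(q,np.zeros(3),np.zeros(3),c.K,c.d)[0][:,0]
def snap(name,fn=None):
    s=env.state(); im=env.get_image(name)[:,:,::-1].copy()
    if fn: cv2.imwrite('pics/'+fn,im)
    return im,Cam(name,s)
def tri(c1,u1,c2,u2):
    o1,d1=c1.ray(u1);o2,d2=c2.ray(u2);d1=d1[0];d2=d2[0]
    A=np.c_[d1,-d2];t=np.linalg.lstsq(A,o2-o1,rcond=None)[0]
    a=o1+d1*t[0];b=o2+d2*t[1];return (a+b)/2,np.linalg.norm(a-b)
def mask(im,lo,hi):
    return cv2.inRange(cv2.cvtColor(im,cv2.COLOR_BGR2HSV),np.array(lo),np.array(hi))
def blobs(m,amin):
    cs=cv2.findContours(m,cv2.RETR_EXTERNAL,cv2.CHAIN_APPROX_NONE)[0]
    return [c for c in cs if cv2.contourArea(c)>amin]
def down(yaw):
    """tool rot: y down, x (jaw) at world yaw"""
    x=np.array([np.cos(yaw),np.sin(yaw),0]);y=np.array([0,0,-1.]);return np.c_[x,y,np.cross(x,y)]
def to(p,yaw=None):
    """needed motion; total in tool axes (mm/40) and turn (units 8deg); jaws yaw mod pi"""
    T=pose(); dp=T[:3,:3].T@(np.array(p)-T[:3,3])
    if yaw is not None:
        best=None
        for k in(0,np.pi):
            r=R.from_matrix(T[:3,:3].T@down(yaw+k)).as_rotvec()
            if best is None or np.linalg.norm(r)<np.linalg.norm(best): best=r
    else: best=np.zeros(3)
    print('shift40',np.round(dp/.04,3),'turn8',np.round(np.degrees(best)/8,3)); return dp,best
def st():
    s=env.state();T=pose(s)
    x=T[:3,0];print('t%.2f'%s['time_s'],'p',np.round(s['eef_pos'],4),'jawyaw%.1f'%np.degrees(np.arctan2(x[1],x[0])),'tilt%.2f'%np.degrees(np.arccos(-T[2,1])),'F',np.round(s['wrist_force'],1),'op%.3f'%s['opening'],'q6 %.2f'%s['joint_positions'][5])
E
python3 - <<'E'
from h import *
t=cv2.imread('pics/top0.png'); c=Cam('top'); sd=cv2.imread('pics/side0.png'); cs=Cam('side')
st()
for b in blobs(mask(t,(105,120,90),(125,255,255)),60):
    r=cv2.minAreaRect(b); bx=cv2.boxPoints(r); P=c.on(bx,.006)
    e=[P[1]-P[0],P[2]-P[1]]; L=max(e,key=np.linalg.norm)
    print('blue',np.round(r[0],1),np.round(c.on([r[0]],.006)[0],3),'yaw long %.1f'%np.degrees(np.arctan2(L[1],L[0])),[round(np.linalg.norm(q)*1e3) for q in e])
print('btn',c.on([(275,180)],.066)[0],'red',c.on([(349,219),(331,178)],.07))
cv2.imwrite('pics/topcrop.png',cv2.resize(t[80:260,140:480],None,fx=2.35,fy=2.35,interpolation=cv2.INTER_CUBIC))
cv2.imwrite('pics/sidecrop.png',cv2.resize(sd[90:330,250:450],None,fx=2.5,fy=2.5,interpolation=cv2.INTER_CUBIC))
E
```

```text
t0.15 p [ 0.2196 -0.4765  0.1939] jawyaw-65.3 tilt0.07 F [ 0.4 -0.1 -0.1] op0.996 q6 1.57
blue [392.6 232.6] [ 0.433 -0.29   0.006] yaw long -76.3 [94, 31]
blue [433.7 201.8] [ 0.531 -0.424  0.006] yaw long -82.1 [94, 30]
blue [393.7 202.4] [ 0.529 -0.296  0.006] yaw long -79.9 [95, 30]
blue [408.6 178.7] [ 0.606 -0.345  0.006] yaw long -78.2 [94, 30]
btn [0.5936874  0.07674534 0.066     ] red [[ 0.47401716 -0.14759762  0.07      ]
 [ 0.59874642 -0.09410329  0.07      ]]
```

View pics/topcrop.png

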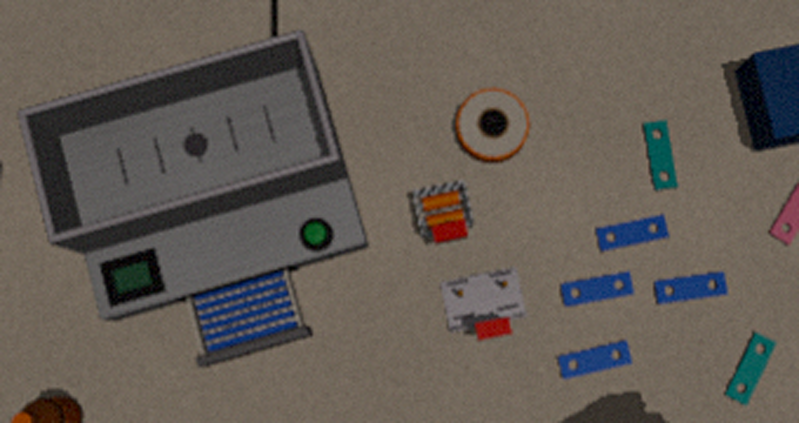

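View pics/sidecrop.png

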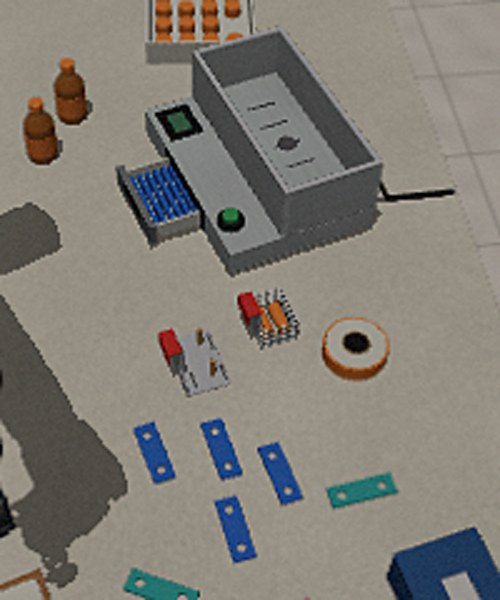

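```bash
cat >> h.py <<'E'
def plan(p,yaw=None,n=5,seq=None):
    """suggest n rows: constant world speed + turn; from measured pose. yaw deg"""
    T=pose(); Rm=T[:3,:3]; p=np.array(p,float)
    if yaw is None: r=np.zeros(3)
    else:
        r=min((R.from_matrix(Rm.T@down(np.radians(yaw)+k)).as_rotvec() for k in(0,np.pi)),key=np.linalg.norm)
    dp=(p-T[:3,3])/n
    for i in range(n):
        Ri=Rm@R.from_rotvec(r*i/n).as_matrix()
        print(np.round(Ri.T@dp/.04,2).tolist(), np.round(np.degrees(r/n)/8,2).tolist())
E
python3 -c "
from h import *
plan((.47,-.27,.2),13,10)"
```

```text
[-0.21, -0.01, 0.78] [-0.0, -0.98, -0.0]
[-0.1, -0.02, 0.81] [-0.0, -0.98, -0.0]
[0.01, -0.02, 0.81] [-0.0, -0.98, -0.0]
[0.12, -0.02, 0.8] [-0.0, -0.98, -0.0]
[0.23, -0.02, 0.78] [-0.0, -0.98, -0.0]
[0.33, -0.02, 0.74] [-0.0, -0.98, -0.0]
[0.43, -0.02, 0.69] [-0.0, -0.98, -0.0]
[0.52, -0.02, 0.62] [-0.0, -0.98, -0.0]
[0.6, -0.02, 0.54] [-0.0, -0.98, -0.0]
[0.67, -0.02, 0.46] [-0.0, -0.98, -0.0]
```

Request:
play_rows([
  [-0.2,0,0.8,0,-1,0,0.2],
  [-0.1,0,0.8,0,-1,0,0.2],
  [0,0,0.8,0,-1,0,0.2],
  [0.1,0,0.8,0,-1,0,0.2],
  [0.2,0,0.8,0,-1,0,0.2],
], newtons=40)

```text
time_s: 0.78
eef_pos: [0.3433, -0.3674, 0.192]
eef_rot: [-1.542, 0.335, -0.329]
wrist_force: [0.1, -0.5, -0.1]
opening: 0.605
```

Request:
play_rows([
  [0.3,0,0.7,0,-1,0,0.2],
  [0.4,0,0.7,0,-1,0,0.2],
  [0.5,0,0.6,0,-1,0,0.2],
  [0.6,0,0.5,0,-1,0,0.2],
  [0.7,0,0.5,0,-0.8,0,0.2],
])

```text
time_s: 1.4
eef_pos: [0.4631, -0.2544, 0.1907]
eef_rot: [-1.555, -0.208, 0.215]
wrist_force: [0.3, 0.4, 0.1]
opening: 0.598
```

```bash
python3 -c "
from h import *
st(); im,c=snap('wrist','w1.png');st()
for b in blobs(mask(im,(105,120,60),(125,255,255)),200):
    r=cv2.minAreaRect(b);print(r)
"
```

```text
t1.40 p [ 0.4631 -0.2544  0.1907] jawyaw15.5 tilt0.39 F [0.3 0.4 0.1] op0.598 q6 0.80
t1.45 p [ 0.4655 -0.2519  0.1904] jawyaw15.8 tilt0.45 F [1.7 1.3 0.4] op0.602 q6 0.80
((337.48553466796875, 301.8439025878906), (23.416805267333984, 63.71196365356445), 8.746162414550781)
((412.6394958496094, 259.2251281738281), (25.234460830688477, 60.6453742980957), 10.203973770141602)
((365.9923095703125, 213.06155395507812), (26.543432235717773, 76.77749633789062), 7.125016689300537)
((288.5, 188.5), (79.0, 27.0), 90.0)
```

View pics/w1.png

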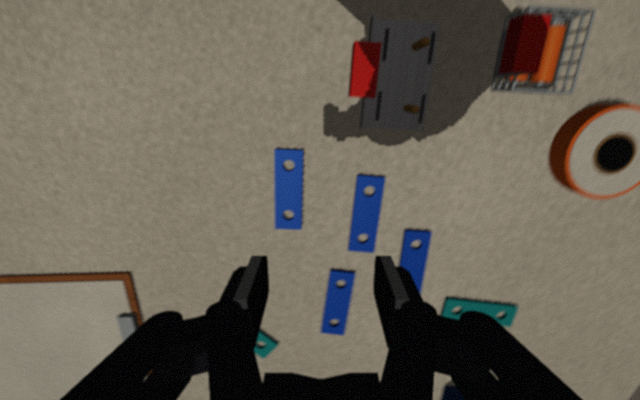

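```bash
cat >> h.py <<'E'
def rectw(c,cnt,z):
    P=c.on(cnt.reshape(-1,2).astype(float),z); r=cv2.minAreaRect((P[:,:2]*1e3).astype(np.float32))
    b=cv2.boxPoints(r); e=[b[1]-b[0],b[2]-b[1]]; L=max(e,key=np.linalg.norm)
    y=np.degrees(np.arctan2(L[1],L[0])); y=(y+180)%180
    return np.array(r[0]),y-90,sorted(np.linalg.norm(q) for q in e)
def plates(im,c,z=.006,amin=200):
    out=[]
    for b in blobs(mask(im,(105,120,50),(125,255,255)),amin):
        ctr,jy,sz=rectw(c,b,z)
        h=[]
        # holes
        m=np.zeros(im.shape[:2],np.uint8);cv2.drawContours(m,[cv2.convexHull(b)],-1,255,-1)
        inner=cv2.bitwise_and(cv2.bitwise_not(mask(im,(100,90,40),(130,255,255))),cv2.erode(m,np.ones((5,5))))
        for k in blobs(inner,8):
            M=cv2.moments(k);h.append((M['m10']/M['m00'],M['m01']/M['m00']))
        H=c.on(h,z)[:,:2]*1e3 if h else np.zeros((0,2))
        print('plate ctr',ctr.round(1),'jawyaw %.1f'%jy,'size',np.round(sz,1),'holes',H.round(1).tolist(), 'mid',H.mean(0).round(1) if len(H) else '', 'd %.1f'%np.linalg.norm(H[0]-H[-1]) if len(H) else '')
        out.append((ctr,jy,sz,H))
    return out
E
python3 -c "
from h import *
s=env.state()
im,c=snap('wrist','w2.png');st()
plates(im,c)
for b in blobs(mask(im,(0,150,80),(6,255,255)),150)+blobs(mask(im,(174,150,80),(180,255,255)),150):
    print('red',rectw(c,b,.072),cv2.boundingRect(b))
cv2.imwrite('pics/rackcrop.png',cv2.resize(im[0:150,320:600],None,fx=2.8,fy=2.8))
"
```

```text
t1.50 p [ 0.4642 -0.2532  0.1904] jawyaw15.5 tilt0.42 F [ 0.1  0.3 -0.3] op0.601 q6 0.80
plate ctr [ 527.6 -423.5] jawyaw 7.7 size [30.9 96.7] holes [[531.5, -453.0], [523.4, -393.7]] mid [ 527.4 -423.4] d 59.9
plate ctr [ 600.1 -333.3] jawyaw 11.8 size [31.8 71.4] holes [[601.8, -349.6], [596.6, -316.1]] mid [ 599.2 -332.9] d 33.9
plate ctr [ 526. -296.] jawyaw 10.3 size [31.4 96.1] holes [[531.4, -325.2], [520.7, -266.3]] mid [ 526.  -295.8] d 59.9
plate ctr [ 430.9 -290.6] jawyaw 13.1 size [30.9 95.8] holes [[437.0, -319.5], [423.8, -261.5]] mid [ 430.4 -290.5] d 59.6
red (array([ 469.98419189, -150.04208374]), np.float32(11.650887), [np.float32(22.555426), np.float32(44.12533)]) (345, 45, 30, 57)
```

View pics/rackcrop.png

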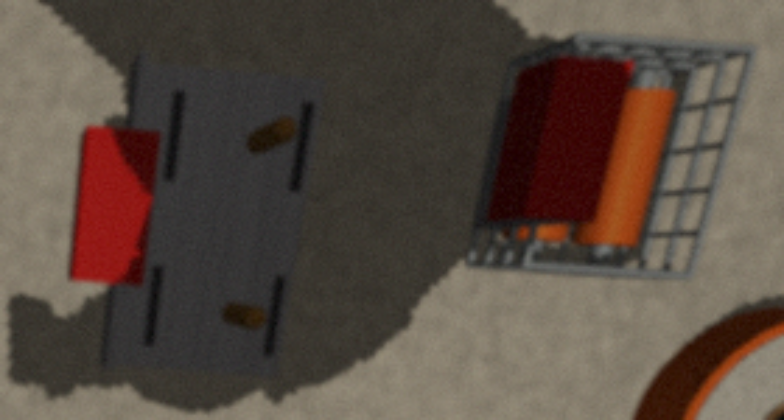

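```bash
python3 -c "
from h import *
plan((.52,-.215,.15),11.6,2)"
```

```text
[0.8, 0.5, 0.27] [-0.02, 0.24, -0.01]
[0.79, 0.5, 0.3] [-0.02, 0.24, -0.01]
```

Request:
play_rows([
  [0.8,0.5,0.3,-0.02,0.24,0,0.2],
  [0.8,0.5,0.3,-0.02,0.24,0,0.2],
  [0,0,0,0,0,0,0.2],
])

```text
time_s: 1.88
eef_pos: [0.5204, -0.2137, 0.1489]
eef_rot: [-1.565, -0.152, 0.159]
wrist_force: [-0.3, 0.2, 0.5]
opening: 0.597
```

```bash
python3 -c "
from h import *
im,c=snap('wrist','w3.png');st()
for b in blobs(mask(im,(0,150,60),(6,255,255)),150)+blobs(mask(im,(174,150,60),(180,255,255)),150):
    print('red',rectw(c,b,.072),cv2.boundingRect(b))
"
```

```text
t1.93 p [ 0.52   -0.2145  0.15  ] jawyaw11.3 tilt0.21 F [ 0.  -0.5  0.1] op0.600 q6 0.98
red (array([ 470.90808105, -149.30157471]), np.float32(11.4824295), [np.float32(22.398853), np.float32(43.1446)]) (259, 73, 32, 61)
red (array([597.17224121, -94.66466522]), np.float32(12.35585), [np.float32(21.504946), np.float32(43.58037)]) (444, 29, 35, 66)
```

View pics/w3.png

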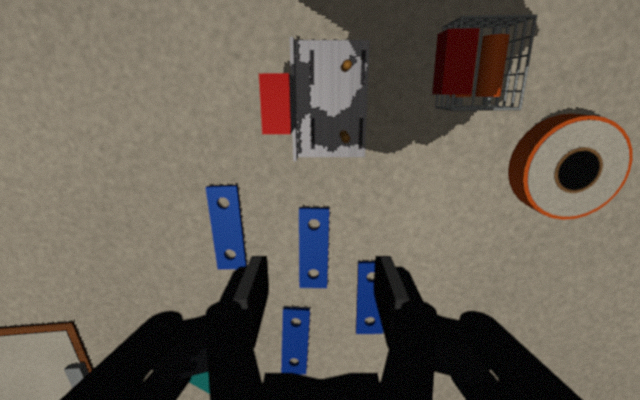

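```bash
python3 -c "
from h import *
im=cv2.imread('pics/w3.png');cv2.imwrite('pics/w3c.png',cv2.resize(im[30:165,250:380],None,fx=4.4,fy=4.4,interpolation=cv2.INTER_CUBIC))
c=Cam('wrist')
for z in(.003,.043): print(z, c.px([[.5258-.0059*a*0+.030*-a*.199,-.1382+.03*.98*a,z] for a in(1,-1)]))
"
```

```text
0.003 [[345.16637288  65.99386677]
 [343.8857414  132.07662826]]
0.043 [[348.46528701  62.53323918]
 [346.78964624 137.67701486]]
```

View pics/w3c.png

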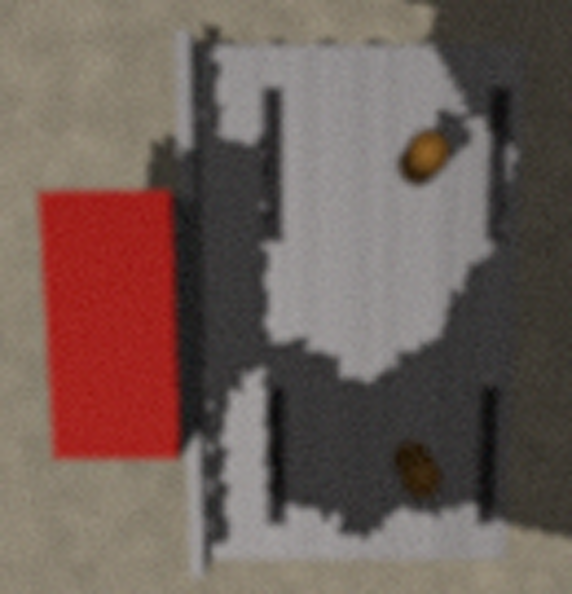

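```bash
python3 -c "
from h import *
plan((.4305,-.2905,.05),13.1,4)"
```

```text
[-0.64, 0.63, -0.36] [0.0, -0.06, -0.01]
[-0.64, 0.63, -0.35] [0.0, -0.06, -0.01]
[-0.65, 0.63, -0.35] [0.0, -0.06, -0.01]
[-0.65, 0.63, -0.34] [0.0, -0.06, -0.01]
```

Request:
play_rows([
  [-0.64,0.63,-0.36,0,-0.06,0,0.2],
  [-0.64,0.63,-0.35,0,-0.06,0,0.2],
  [-0.65,0.63,-0.35,0,-0.06,0,0.2],
  [-0.65,0.63,-0.34,0,-0.06,0,0.2],
  [0,0,0,0,0,0,0.2],
])

```text
time_s: 2.55
eef_pos: [0.4251, -0.2972, 0.051]
eef_rot: [-1.569, -0.178, 0.179]
wrist_force: [-0.8, 0.7, -0.3]
opening: 0.601
```

```bash
python3 -c "
from h import *
st()
plan((.4305,-.2905,.003),13.1,2)"
```

```text
t2.55 p [ 0.4251 -0.2972  0.051 ] jawyaw13.0 tilt0.30 F [-0.8  0.7 -0.3] op0.601 q6 0.74
[0.09, 0.6, 0.07] [0.02, -0.01, -0.0]
[0.09, 0.6, 0.07] [0.02, -0.01, -0.0]
```

Request:
play_rows([
  [0.1,0.5,0.08,0,0,0,0.2],
  [0.05,0.4,0.05,0,0,0,0.2],
  [0,0,0,0,0,0,0.2],
])

```text
time_s: 2.92
eef_pos: [0.4314, -0.293, 0.0179]
eef_rot: [-1.572, -0.179, 0.173]
wrist_force: [0.7, 0.0, 0.5]
opening: 0.598
```

```bash
python3 -c "
from h import *
st()
im,c=snap('wrist','w4.png')
plan((.4305,-.2905,.002),13.1,1)"
```

```text
t2.92 p [ 0.4314 -0.293   0.0179] jawyaw12.8 tilt0.54 F [0.7 0.  0.5] op0.598 q6 0.75
[-0.02, 0.41, 0.08] [0.07, -0.04, 0.03]
```

View pics/w4.png

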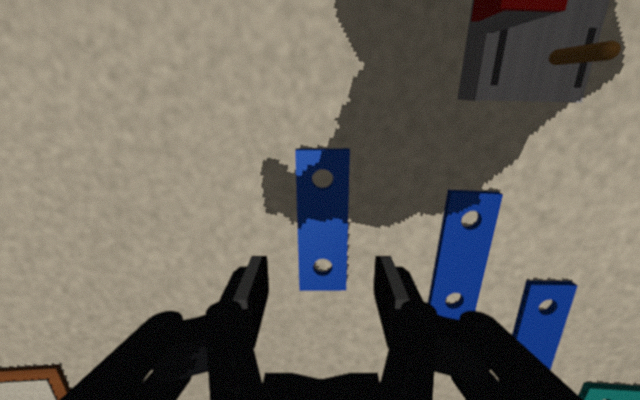

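```bash
python3 -c "
from h import *
im,c=snap('side','s4.png')
p=pose()[:3,3];print(c.px([p,p+[0,0,.04],[.4305,-.2905,.006]]))
u,v=c.px([p])[0].astype(int)
cv2.imwrite('pics/s4c.png',cv2.resize(im[v-60:v+40,u-60:u+60],None,fx=5,fy=5,interpolation=cv2.INTER_CUBIC))
t,c=snap('top','t4.png');print(c.px([p])[0])
u,v=c.px([p])[0].astype(int)
cv2.imwrite('pics/t4c.png',cv2.resize(t[v-50:v+50,u-60:u+60],None,fx=5,fy=5,interpolation=cv2.INTER_CUBIC))
"
```

```text
[[311.38552077 268.8754023 ]
 [311.0985348  262.96272217]
 [310.98261815 270.07109277]]
[394.4889076  232.94642306]
```

View pics/s4c.png

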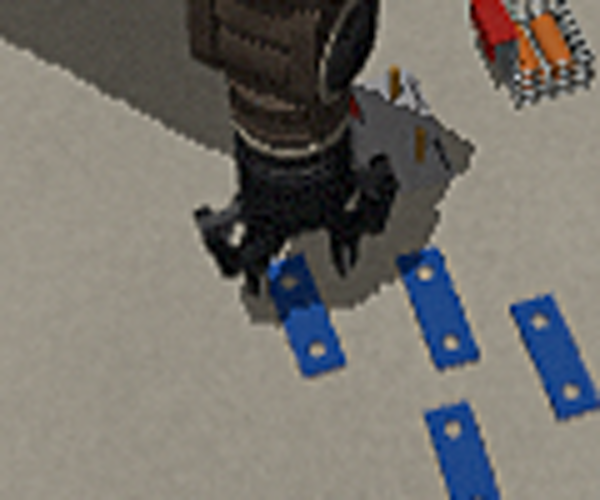

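View pics/t4c.png

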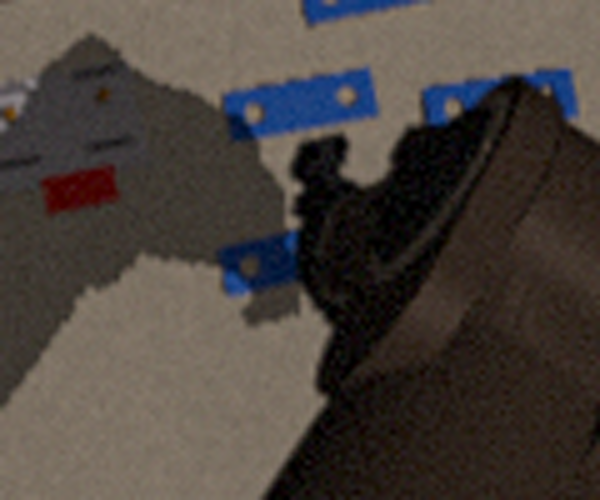

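Request:
play_rows([
  [0,0.2,0.06,0.05,-0.03,0,0.2],
  [0,0.15,0.02,0,0,0,0.2],
  [0,0,0,0,0,0,0.2],
])

```text
time_s: 3.45
eef_pos: [0.4322, -0.2906, 0.0051]
eef_rot: [-1.567, -0.184, 0.175]
wrist_force: [0.4, -0.3, 0.0]
opening: 0.603
```

```bash
python3 -c "
from h import *
st()
im,c=snap('wrist','w5.png')
im,c=snap('side','s5.png')
p=pose()[:3,3]
u,v=c.px([p])[0].astype(int)
cv2.imwrite('pics/s5c.png',cv2.resize(im[v-60:v+40,u-60:u+60],None,fx=5,fy=5,interpolation=cv2.INTER_CUBIC))
plan((.4305,-.2905,.002),13.1,1)"
```

```text
t3.45 p [ 0.4322 -0.2906  0.0051] jawyaw13.1 tilt0.39 F [ 0.4 -0.3  0. ] op0.603 q6 0.75
[-0.05, 0.09, 0.02] [0.03, -0.0, 0.04]
```

View pics/w5.png

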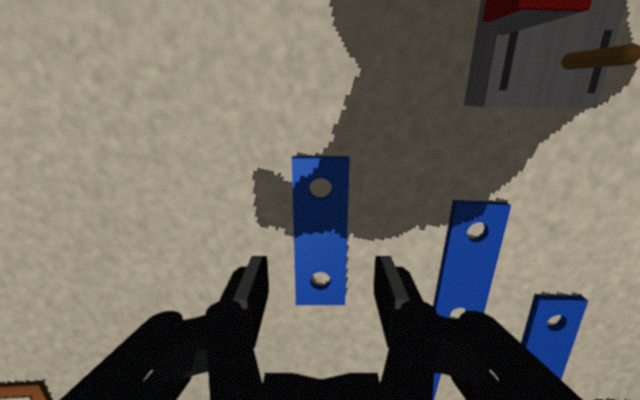

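View pics/s5c.png

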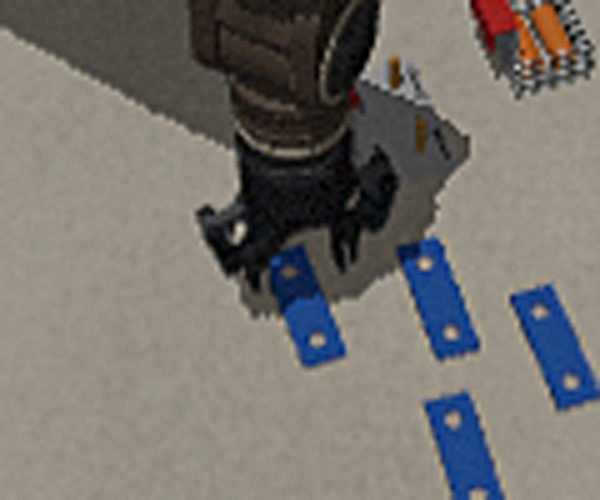

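Request:
play_rows([
  [-0.05,0.08,0.02,0,0,0,0],
  [0,0,0,0,0,0,-0.4],
  [0,0,0,0,0,0,-0.4],
  [0,0,0,0,0,0,-0.4],
], newtons=30)

```text
time_s: 4.05
eef_pos: [0.4303, -0.2906, 0.0025]
eef_rot: [-1.568, -0.185, 0.174]
wrist_force: [-0.4, 0.4, -0.1]
opening: 0.298
```

```bash
python3 -c "
from h import *
st()
im,c=snap('wrist','w6.png')"
```

```text
t4.05 p [ 0.4303 -0.2906  0.0025] jawyaw13.1 tilt0.45 F [-0.4  0.4 -0.1] op0.298 q6 0.75
```

View pics/w6.png

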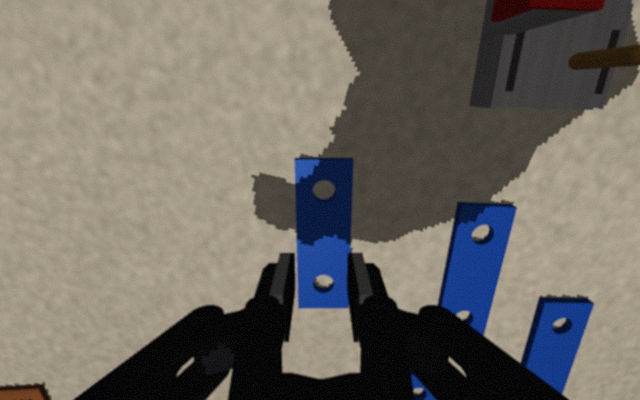

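Closing at TCP z 2.5 mm missed the plate: the opening reached 25 mm and the fingers visibly sit above it. The finger ends look about 35 mm behind the reported TCP, so I'll feel downward carefully.

Request:
play_rows([
  [0,0,0,0,0,0,0],
  [0,0,0,0,0,0,0],
  [0,0.25,0,0,0,0,0],
  [0,0,0,0,0,0,0],
])

```text
time_s: 4.6
eef_pos: [0.4304, -0.2907, -0.0083]
eef_rot: [-1.568, -0.185, 0.174]
wrist_force: [0.2, 0.2, -0.7]
opening: 0.498
```

```bash
python3 -c "
from h import *
st()"
```

```text
t4.60 p [ 0.4304 -0.2907 -0.0083] jawyaw13.1 tilt0.46 F [ 0.2  0.2 -0.7] op0.498 q6 0.75
```

Request:
play_rows([
  [0,0.2,0,0,0,0,0],
  [0,0,0,0,0,0,0],
  [0,0.12,0,0,0,0,0],
  [0,0,0,0,0,0,0],
])

```text
time_s: 5.1
eef_pos: [0.4303, -0.2905, -0.0224]
eef_rot: [-1.567, -0.184, 0.175]
wrist_force: [0.5, 0.2, -0.5]
opening: 0.499
```

```bash
python3 -c "
from h import *
st();im,c=snap('wrist','w7.png')"
```

```text
t5.10 p [ 0.4303 -0.2905 -0.0224] jawyaw13.1 tilt0.42 F [ 0.5  0.2 -0.5] op0.499 q6 0.75
```

View pics/w7.png

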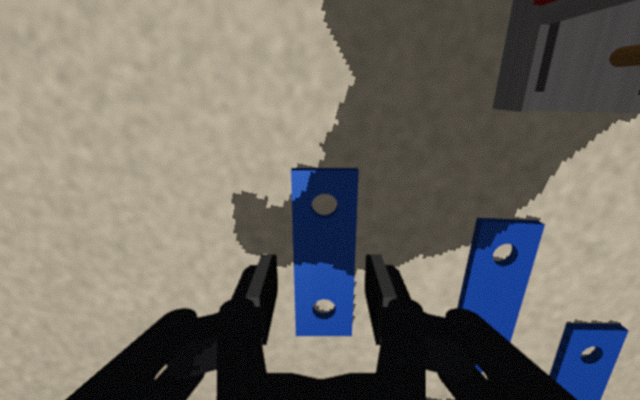

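Request:
play_rows([
  [0,0.18,0,0,0,0,0],
  [0,0,0,0,0,0,0],
  [0,0.1,0,0,0,0,0],
  [0,0,0,0,0,0,0],
])

```text
time_s: 5.65
eef_pos: [0.4308, -0.2909, -0.0339]
eef_rot: [-1.568, -0.185, 0.174]
wrist_force: [0.0, 0.7, -0.8]
opening: 0.502
```

Request:
play_rows([
  [0,0.1,0,0,0,0,0],
  [0,0,0,0,0,0,0],
])

```text
time_s: 5.9
eef_pos: [0.4308, -0.2909, -0.0381]
eef_rot: [-1.568, -0.185, 0.174]
wrist_force: [0.4, -0.1, 0.4]
opening: 0.497
```

Request:
play_rows([
  [0,0.08,0,0,0,0,0],
  [0,0,0,0,0,0,0],
])

```text
time_s: 6.15
eef_pos: [0.4316, -0.2915, -0.0378]
eef_rot: [-1.57, -0.186, 0.172]
wrist_force: [0.1, -0.3, -0.0]
opening: 0.501
```

Request:
play_rows([
  [0,0.07,0,0,0,0,0],
  [0,0,0,0,0,0,0],
])

```text
time_s: 6.4
eef_pos: [0.4323, -0.292, -0.0381]
eef_rot: [-1.572, -0.187, 0.171]
wrist_force: [-0.7, 0.2, 0.2]
opening: 0.498
```

```bash
python3 -c "
from h import *
st();s=env.state();print(s['joint_positions'].round(3),s['effort'].round(1));im,c=snap('wrist','w8.png')
im,c=snap('side','s8.png');p=pose()[:3,3]
u,v=c.px([p])[0].astype(int)
cv2.imwrite('pics/s8c.png',cv2.resize(im[v-60:v+40,u-60:u+60],None,fx=5,fy=5,interpolation=cv2.INTER_CUBIC))
"
```

```text
t6.40 p [ 0.4323 -0.292  -0.0381] jawyaw13.1 tilt0.78 F [-0.7  0.2  0.2] op0.498 q6 0.75
[-0.594  0.215 -0.461  0.881  0.     0.749] [  0.  -45.7  31.4   0.1  -0.    0. ]
```

View pics/w8.png

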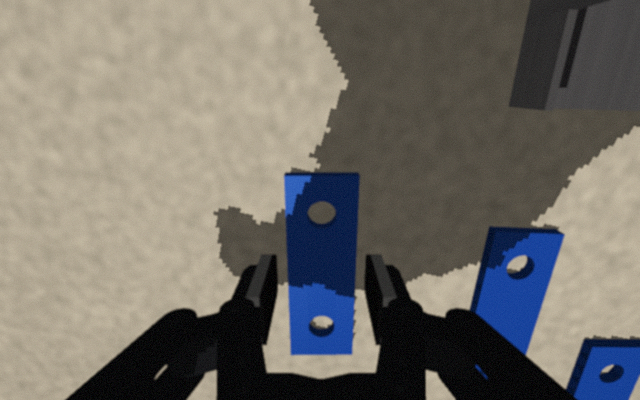

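View pics/s8c.png

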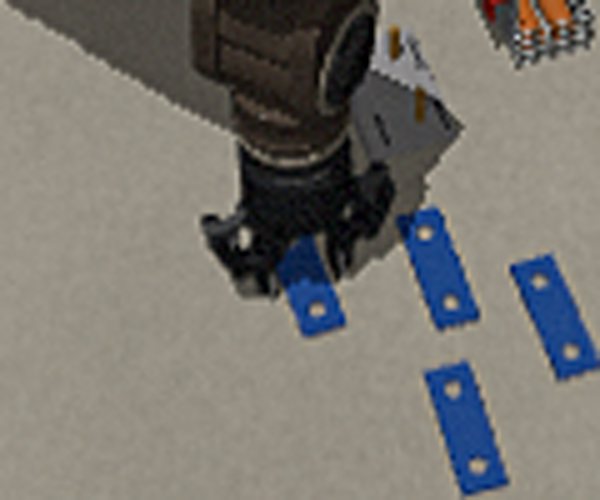

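Request:
play_rows([
  [-0.04,0,0.03,0.1,0,0.05,-0.05],
  [0,0,0,0,0,0,-0.4],
  [0,0,0,0,0,0,-0.4],
  [0,0,0,0,0,0,-0.4],
])

```text
time_s: 7.0
eef_pos: [0.431, -0.2925, -0.0372]
eef_rot: [-1.56, -0.18, 0.177]
wrist_force: [-1.3, 0.6, 4.7]
opening: 0.363
```

```bash
python3 -c "
from h import *
st();im,c=snap('wrist','w9.png')
"
```

```text
t7.00 p [ 0.431  -0.2925 -0.0372] jawyaw13.0 tilt0.21 F [-1.3  0.6  4.7] op0.363 q6 0.74
```

View pics/w9.png

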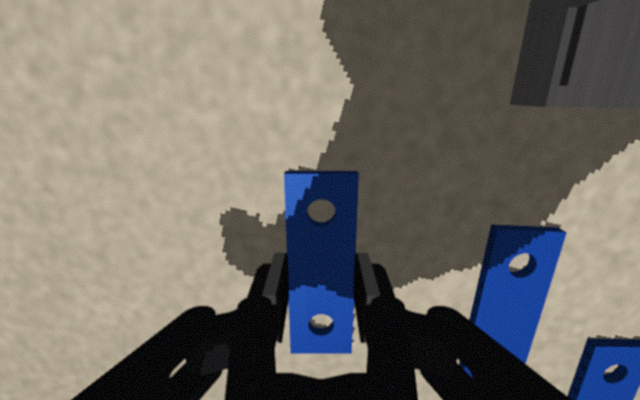

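Now it holds the plate (opening 31 mm). The real fingertips sit about 38 mm behind the reported TCP, and I'll carry that offset forward. Lifting now.

Request:
play_rows([
  [0,0,0,0,0,0,-0.5],
  [0,-0.2,0,0,0,0,-0.5],
  [0,-0.8,0,0,0,0,-0.5],
  [0,-0.8,0,0,0,0,-0.5],
  [0,0,0,0,0,0,-0.5],
], newtons=60)

```text
time_s: 7.68
eef_pos: [0.4301, -0.2919, 0.0352]
eef_rot: [-1.557, -0.178, 0.179]
wrist_force: [0.3, 0.0, -1.5]
opening: 0.35
```

```bash
python3 -c "
from h import *
st();im,c=snap('wrist','w10.png');s=env.state();print(s['joint_positions'].round(3))
"
```

```text
t7.67 p [ 0.4301 -0.2919  0.0352] jawyaw13.0 tilt0.35 F [ 0.3  0.  -1.5] op0.350 q6 0.74
[-0.599  0.17  -0.345  1.062  0.004  0.744]
```

View pics/w10.png

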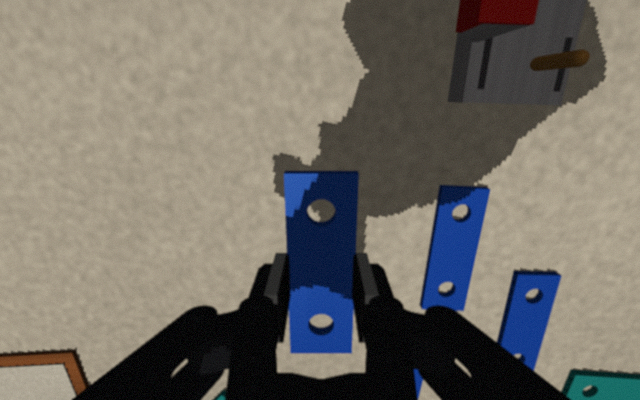

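```bash
cat >> h.py <<'E'
def inhand(im,s=None,ty=-.0432):
    """plate in hand: holes in tool x,z (mm) and angle"""
    m=env.camera_model('wrist');K,d,H=m['mtx'],m['dist'],m['hand_eye']
    blue=mask(im,(105,100,40),(125,255,255))
    bs=[b for b in blobs(blue,400) if cv2.pointPolygonTest(cv2.convexHull(b),(321.,265.),False)>=0]
    b=max(bs,key=cv2.contourArea)
    mm=np.zeros(im.shape[:2],np.uint8);cv2.drawContours(mm,[cv2.convexHull(b)],-1,255,-1)
    inner=cv2.bitwise_and(cv2.bitwise_not(blue),cv2.erode(mm,np.ones((5,5))))
    out=[]
    for k in blobs(inner,60):
        M=cv2.moments(k);u=(M['m10']/M['m00'],M['m01']/M['m00'])
        (x,y,w,h)=cv2.boundingRect(k)
        p=cv2.undistortPoints(np.array([[u]]),K,d)[0,0];v=H[:3,:3]@[p[0],-p[1],-1];o=H[:3,3]
        P=o+v*(ty-o[1])/v[1];out.append(P[[0,2]]*1e3);print('hole px',np.round(u,1),(w,h),'tool xz',out[-1].round(2))
    return np.array(out)
E
python3 -c "
from h import *
im=cv2.imread('pics/w10.png');inhand(im)
plan((.54,-.225,.06),11.5,4)
"
```

```text
hole px [320.6 320.8] (24, 15) tool xz [ -1.37 -26.78]
hole px [320.4 210.3] (30, 24) tool xz [-1.47 32.23]
[0.77, -0.16, 0.25] [-0.01, 0.05, -0.0]
[0.77, -0.16, 0.25] [-0.01, 0.05, -0.0]
[0.76, -0.16, 0.26] [-0.01, 0.05, -0.0]
[0.76, -0.16, 0.26] [-0.01, 0.05, -0.0]
```

Request:
play_rows([
  [0.75,-0.16,0.25,0,0.05,0,-0.5],
  [0.75,-0.16,0.25,0,0.05,0,-0.5],
  [0.75,-0.16,0.25,0,0.05,0,-0.5],
  [0.6,-0.16,0.2,0,0.05,0,-0.5],
  [0,0,0,0,0,0,-0.5],
])

```text
time_s: 8.35
eef_pos: [0.5312, -0.2264, 0.0517]
eef_rot: [-1.552, -0.145, 0.164]
wrist_force: [0.5, 0.7, -1.2]
opening: 0.346
```

```bash
python3 -c "
from h import *
print(env.camera_model('wrist'))
st();im,c=snap('wrist','w11.png');inhand(im)
"
```

```text
{'mtx': array([[327.95680943,   0.        , 320.7569621 ],
       [  0.        , 327.95680943, 202.14740565],
       [  0.        ,   0.        ,   1.        ]]), 'dist': array([-0.00433964,  0.        ,  0.        ,  0.        ,  0.        ]), 'hand_eye': array([[ 9.99999935e-01,  6.76253464e-05,  3.54392966e-04,
        -1.22994307e-03],
       [ 3.13599454e-04,  3.22759702e-01, -9.46480891e-01,
        -1.79453400e-01],
       [-1.78389866e-04,  9.46480940e-01,  3.22759660e-01,
         8.24884098e-02],
       [ 0.00000000e+00,  0.00000000e+00,  0.00000000e+00,
         1.00000000e+00]])}
t8.35 p [ 0.5312 -0.2264  0.0517] jawyaw11.3 tilt1.06 F [ 0.5  0.7 -1.2] op0.346 q6 0.97
hole px [325.1 320.9] (13, 15) tool xz [  0.91 -26.82]
hole px [285.6 280.9] (9, 71) tool xz [-18.12  -3.78]
hole px [320.4 210.3] (30, 25) tool xz [-1.45 32.22]
hole px [283.9 220.9] (6, 40) tool xz [-17.77  27.14]
```

View pics/w11.png

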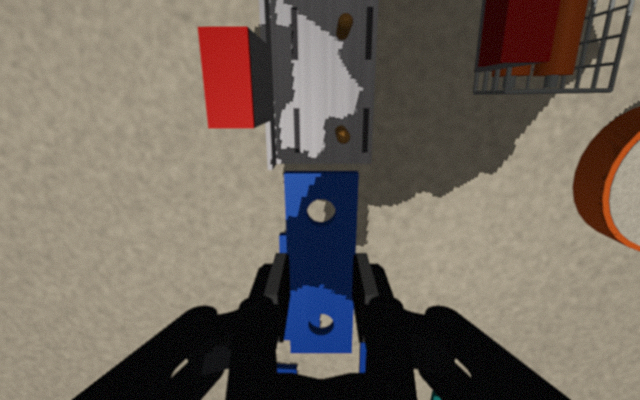

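```bash
python3 -c "
from h import *
for i in range(4): print(env.camera_model('wrist')['hand_eye'][:3,3].round(5), env.camera_model('top')['extrinsics'][:3,3].round(4))
im=cv2.imread('pics/w11.png');cv2.imwrite('pics/w11c.png',cv2.resize(im[0:180,190:390],None,fx=4,fy=3.33,interpolation=cv2.INTER_CUBIC))
";python3 -c "
from h import *
print(env.camera_model('wrist')['hand_eye'][:3,3].round(5))"
```

```text
[-0.00123 -0.17945  0.08249] [ 0.4287 -0.0706  1.1723]
[-0.00123 -0.17945  0.08249] [ 0.4287 -0.0706  1.1723]
[-0.00123 -0.17945  0.08249] [ 0.4287 -0.0706  1.1723]
[-0.00123 -0.17945  0.08249] [ 0.4287 -0.0706  1.1723]
[-0.00123 -0.17945  0.08249]
```

View pics/w11c.png

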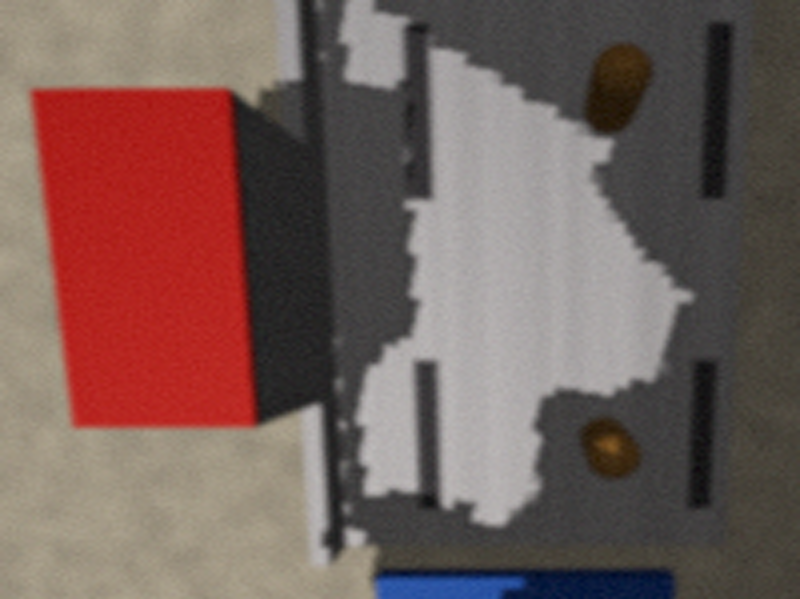

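```bash
python3 -c "
from h import *
c=Cam('wrist')
P=c.on([(198,27),(247.5,27),(254.2,127.6),(208,127.6)],.072);print((P*1e3).round(1)); 
m=P.mean(0);d=(P[0]+P[1]-P[2]-P[3])[:2];print('yaw',np.degrees(np.arctan2(-d[0],d[1])),'w',np.linalg.norm(P[1]-P[0]),'l',np.linalg.norm(d)/2,'hook',m)
y=np.arctan2(-d[0],d[1]);print('pins mid from hook',m[:2]+.056*np.array([np.cos(y),np.sin(y)]))
print('tips',c.on([(346.2,17.),(343,136)],.042), 'base1',c.on([(341.2,37.)],.003))
T=pose(); print('plate mid',(T[:3,3]+T[:3,:3]@[-.0014,-.0372,.0027]).round(4))
"
```

```text
[[ 454.8 -130.8   72. ]
 [ 476.2 -126.6   72. ]
 [ 484.9 -169.    72. ]
 [ 463.1 -173.3   72. ]]
yaw 11.342541750450227 w 0.021829876893032195 l 0.043289063685255 hook [ 0.46977025 -0.14991943  0.072     ]
pins mid from hook [ 0.52467651 -0.13890568]
tips [[ 0.51829067 -0.10813263  0.042     ]
 [ 0.5297152  -0.16754046  0.042     ]] base1 [[ 0.51825152 -0.1114881   0.003     ]]
plate mid [ 0.5286 -0.2247  0.0885]
```

```bash
python3 -c "
from h import *
plan((.5263,-.1409,.035),11.2,3)
"
```

```text
[0.11, 0.14, 0.7] [-0.04, 0.0, -0.03]
[0.11, 0.14, 0.7] [-0.04, 0.0, -0.03]
[0.11, 0.14, 0.71] [-0.04, 0.0, -0.03]
```

Request:
play_rows([
  [0.11,0.1,0.7,-0.05,0,-0.04,-0.5],
  [0.11,0.1,0.7,-0.05,0,-0.04,-0.5],
  [0.11,0.1,0.6,-0.05,0,-0.03,-0.5],
  [0,0,0,0,0,0,-0.5],
])

```text
time_s: 8.9
eef_pos: [0.5211, -0.1452, 0.0346]
eef_rot: [-1.569, -0.148, 0.155]
wrist_force: [-0.3, -0.7, 0.1]
opening: 0.354
```

```bash
python3 -c "
from h import *
st();im,c=snap('wrist','w12.png');inhand(im);plan((.5263,-.1409,.015),11.2,1)
"
```

```text
t8.90 p [ 0.5211 -0.1452  0.0346] jawyaw11.0 tilt0.32 F [-0.3 -0.7  0.1] op0.354 q6 1.11
hole px [323.8 359.7] (31, 21) tool xz [  0.31 -51.47]
hole px [320.7 320.9] (24, 15) tool xz [ -1.33 -26.85]
hole px [283.8 288. ] (13, 135) tool xz [-19.1   -7.71]
hole px [320.5 210.3] (30, 23) tool xz [-1.4  32.21]
[0.15, 0.49, 0.1] [0.03, -0.03, -0.03]
```

View pics/w12.png

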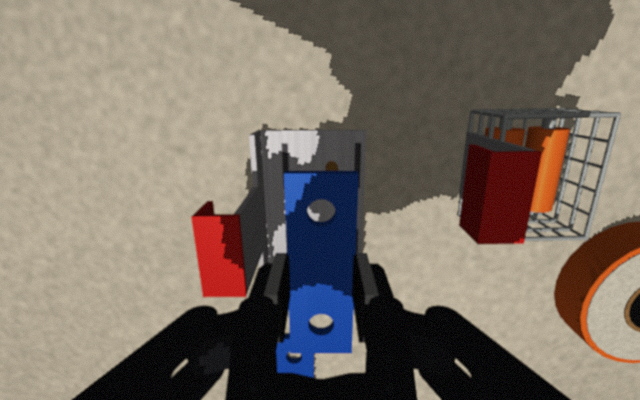

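```bash
python3 -c "
from h import *
c=Cam('wrist');print(c.on([(331.5,166.5)],.0425))
im=cv2.imread('pics/w12.png');cv2.imwrite('pics/w12c.png',cv2.resize(im[110:240,240:380],None,fx=5,fy=4.5,interpolation=cv2.INTER_CUBIC))
"
```

```text
[[ 0.51740486 -0.1019335   0.0425    ]]
```

View pics/w12c.png

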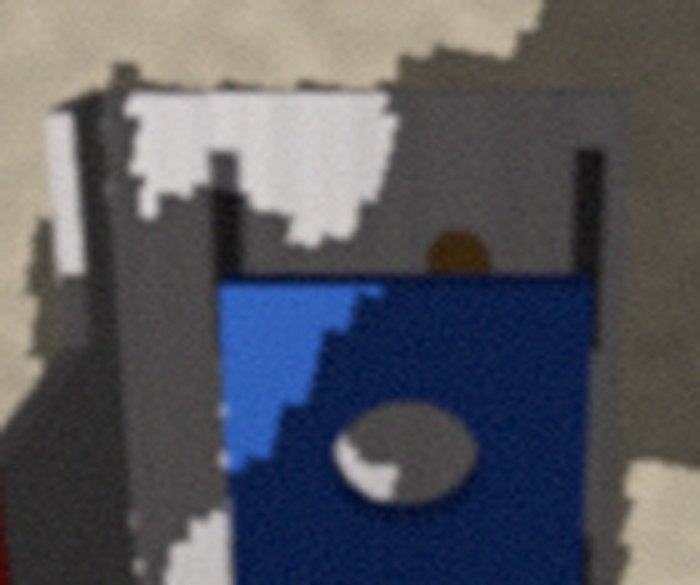

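Request:
play_rows([
  [0.14,0.4,0.1,0.03,-0.03,-0.03,-0.5],
  [0,0,0,0,0,0,-0.5],
])

```text
time_s: 9.2
eef_pos: [0.5257, -0.1425, 0.0171]
eef_rot: [-1.565, -0.152, 0.153]
wrist_force: [0.0, 0.2, -0.2]
opening: 0.349
```

```bash
python3 -c "
from h import *
st();im,c=snap('wrist','w13.png');plan((.5263,-.1409,.015),11.2,1)
cv2.imwrite('pics/w13c.png',cv2.resize(im[110:380,220:400],None,fx=4,fy=2.2,interpolation=cv2.INTER_CUBIC))
"
```

```text
t9.20 p [ 0.5257 -0.1425  0.0171] jawyaw11.1 tilt0.06 F [ 0.   0.2 -0.2] op0.349 q6 1.11
[0.01, 0.07, 0.05] [-0.0, -0.01, 0.0]
```

View pics/w13c.png

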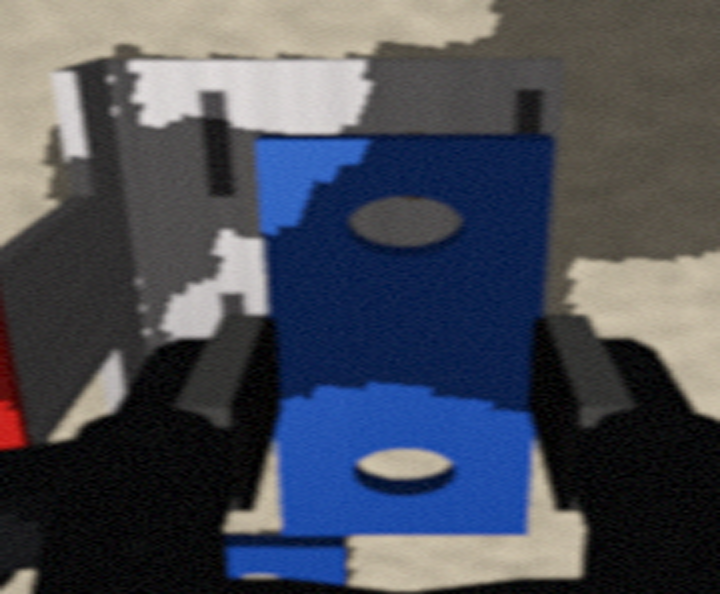

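```bash
cat >> h.py <<'E'
def rackpts(c,mid,yaw,z0=0):
    y=np.radians(yaw);ex=np.array([np.cos(y),np.sin(y)]);ey=np.array([-ex[1],ex[0]])
    f=lambda x,yy,z:np.r_[np.array(mid)+(x-.018)*ex+yy*ey,z+z0]
    n={'cFR':(.04,.053,.003),'cFL':(-.03,.053,.003),'cNR':(.04,-.053,.003),'cNL':(-.03,-.053,.003),'tip1':(.018,.03,.043),'tip2':(.018,-.03,.043),'base1':(.018,.03,.003),'brF':(-.049,.022,.072),'brFi':(-.027,.022,.072),'brN':(-.049,-.022,.072),'brNi':(-.027,-.022,.072)}
    return {k:c.px([f(*v)])[0].round(1).tolist() for k,v in n.items()}
E
python3 -c "
from h import *
c=Cam('wrist');print(rackpts(c,(.5244,-.1385),11.2))
"
```

```text
{'cFR': [358.7, 135.1], 'cFL': [239.2, 135.4], 'cNR': [353.2, 290.7], 'cNL': [251.8, 290.8], 'tip1': [321.3, 193.0], 'tip2': [321.4, 296.8], 'base1': [321.2, 173.5], 'brF': [161.0, 232.1], 'brFi': [213.6, 232.0], 'brN': [176.2, 319.6], 'brNi': [223.9, 319.6]}
```

View pics/w13.png

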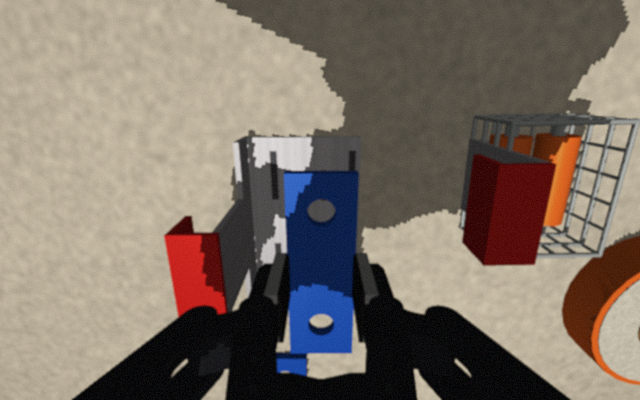

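```bash
python3 -c "
from h import *
m=env.camera_model('wrist');K,d,H=m['mtx'],m['dist'],m['hand_eye']
im=cv2.imread('pics/w13.png');cv2.imwrite('pics/w13d.png',cv2.resize(im[162:220,275:370],None,fx=8,fy=8,interpolation=cv2.INTER_CUBIC))
def f(u,ty):
    p=cv2.undistortPoints(np.array([[u]],float),K,d)[0,0];v=H[:3,:3]@[p[0],-p[1],-1];o=H[:3,3]
    return ((o+v*(ty-o[1])/v[1])*1e3).round(2)
for ty in(-.0432,-.0452,-.0412):
  print(ty,[f(u,ty)[[0,2]] for u in((285,173),(358,173),(291,352),(352,352))])
"
```

```text
-0.0432 [array([-16.51,  49.14]), array([14.59, 49.14]), array([-16.78, -46.4 ]), array([ 14.97, -46.4 ])]
-0.0452 [array([-16.29,  49.63]), array([14.36, 49.63]), array([-16.56, -44.51]), array([ 14.73, -44.51])]
-0.0412 [array([-16.74,  48.65]), array([14.82, 48.65]), array([-17.01, -48.3 ]), array([ 15.21, -48.29])]
```

View pics/w13d.png

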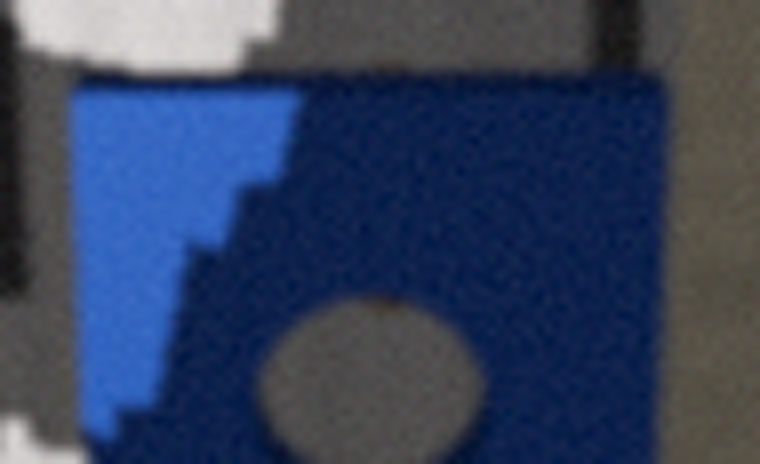

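Request:
play_rows([
  [0,0.1,0.09,0,-0.01,0,-0.5],
  [0,0,0,0,0,0,-0.5],
])

```text
time_s: 9.5
eef_pos: [0.5257, -0.1398, 0.0137]
eef_rot: [-1.565, -0.153, 0.152]
wrist_force: [-0.2, 0.7, -0.3]
opening: 0.349
```

```bash
python3 -c "
from h import *
st();im,c=snap('wrist','w14.png');plan((.5256,-.1394,.01),11.2,1)
cv2.imwrite('pics/w14c.png',cv2.resize(im[160:380,270:370],None,fx=5,fy=2.7,interpolation=cv2.INTER_CUBIC))
print(rackpts(c,(.5244,-.1385),11.2))
"
```

```text
t9.50 p [ 0.5257 -0.1398  0.0137] jawyaw11.1 tilt0.02 F [-0.2  0.7 -0.3] op0.349 q6 1.12
[-0.01, 0.1, 0.02] [0.0, -0.01, 0.01]
{'cFR': [359.3, 141.5], 'cFL': [237.9, 141.7], 'cNR': [353.6, 298.2], 'cNL': [250.8, 298.3], 'tip1': [321.2, 201.6], 'tip2': [321.3, 306.3], 'base1': [321.1, 180.2], 'brF': [157.2, 243.2], 'brFi': [211.0, 243.2], 'brN': [173.1, 331.4], 'brNi': [221.7, 331.4]}
```

View pics/w14c.png

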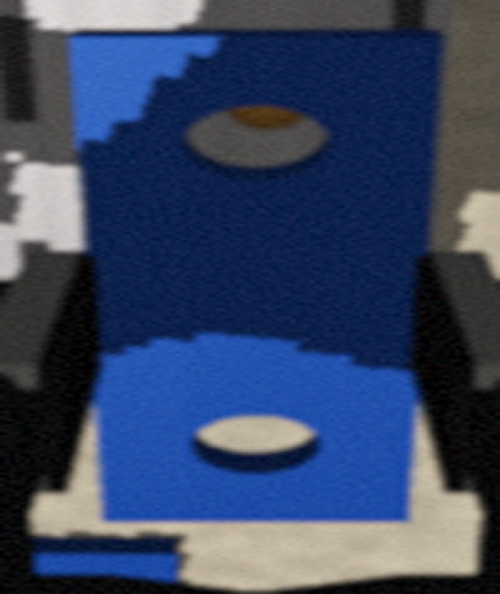

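Request:
play_rows([
  [0.03,0.12,0.01,0,-0.01,0,-0.5],
  [0,0,0,0,0,0,-0.5],
  [0,0.06,0,0,0,0,-0.5],
  [0,0,0,0,0,0,-0.5],
])

```text
time_s: 10.05
eef_pos: [0.5276, -0.1394, 0.0067]
eef_rot: [-1.566, -0.155, 0.153]
wrist_force: [0.4, 0.4, -0.6]
opening: 0.347
```

```bash
python3 -c "
from h import *
st();im,c=snap('wrist','w15.png')
cv2.imwrite('pics/w15c.png',cv2.resize(im[160:380,270:370],None,fx=5,fy=2.7,interpolation=cv2.INTER_CUBIC))
"
```

```text
t10.05 p [ 0.5276 -0.1394  0.0067] jawyaw11.2 tilt0.10 F [ 0.4  0.4 -0.6] op0.347 q6 1.12
```

View pics/w15c.png

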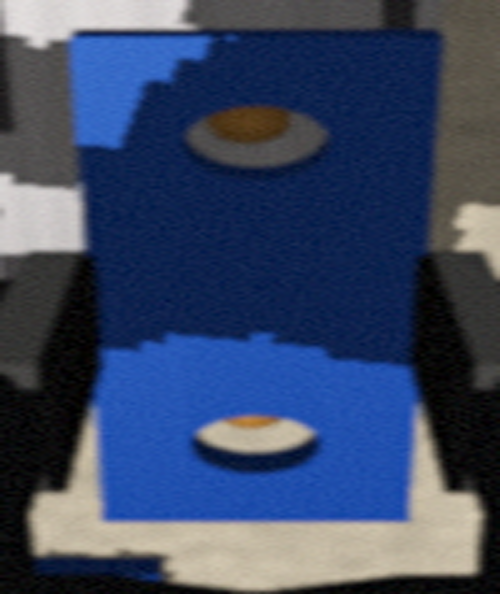

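Request:
play_rows([
  [-0.015,0.12,0.0,0,0,0,-0.5],
  [0,0,0,0,0,0,-0.5],
])

```text
time_s: 10.35
eef_pos: [0.527, -0.1396, 0.0018]
eef_rot: [-1.566, -0.155, 0.152]
wrist_force: [0.3, 0.4, -0.3]
opening: 0.349
```

```bash
python3 -c "
from h import *
st();im,c=snap('wrist','w16.png')
cv2.imwrite('pics/w16c.png',cv2.resize(im[160:380,270:370],None,fx=5,fy=2.7,interpolation=cv2.INTER_CUBIC))
"
```

```text
t10.35 p [ 0.527  -0.1396  0.0018] jawyaw11.2 tilt0.12 F [ 0.3  0.4 -0.3] op0.349 q6 1.12
```

View pics/w16c.png

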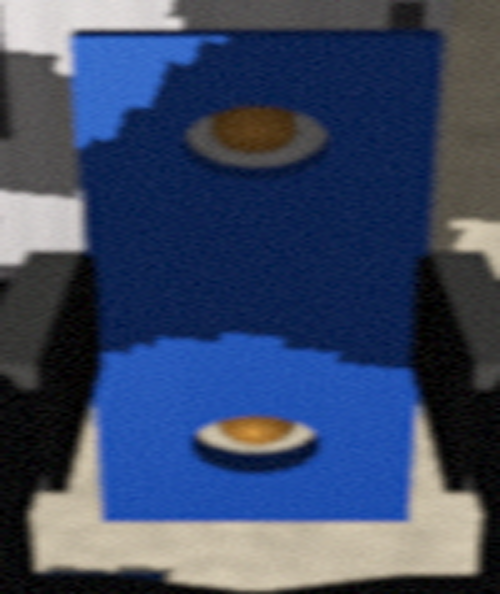

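Request:
play_rows([
  [0.0,0.2,0.0,0,0,0,-0.5],
  [0,0.2,0,0,0,0,-0.5],
  [0,0,0,0,0,0,-0.5],
])

```text
time_s: 10.78
eef_pos: [0.5276, -0.1396, -0.015]
eef_rot: [-1.566, -0.156, 0.152]
wrist_force: [0.9, 0.1, 0.1]
opening: 0.344
```

```bash
python3 -c "
from h import *
st();im,c=snap('wrist','w17.png')
cv2.imwrite('pics/w17c.png',cv2.resize(im[160:380,270:370],None,fx=5,fy=2.7,interpolation=cv2.INTER_CUBIC))
"
```

```text
t10.78 p [ 0.5276 -0.1396 -0.015 ] jawyaw11.2 tilt0.18 F [0.9 0.1 0.1] op0.344 q6 1.12
```

View pics/w17c.png

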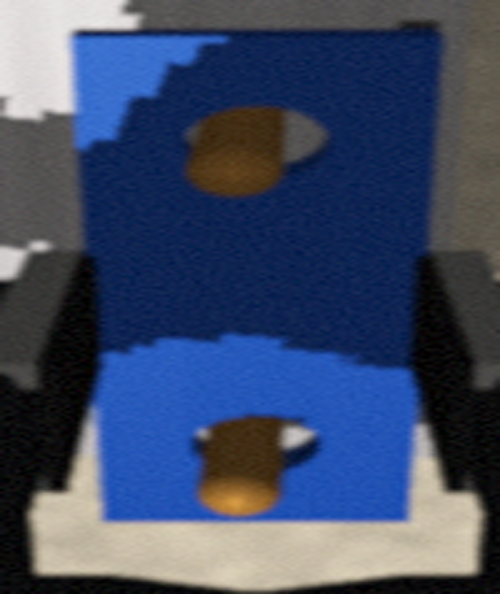

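Request:
play_rows([
  [-0.025,0.2,0.0,0,0,0,-0.5],
  [0,0.15,0,0,0,0,-0.5],
  [0,0,0,0,0,0,-0.5],
])

```text
time_s: 11.2
eef_pos: [0.5288, -0.1401, -0.028]
eef_rot: [-1.567, -0.16, 0.149]
wrist_force: [0.6, -0.7, 2.3]
opening: 0.347
```

```bash
python3 -c "
from h import *
st()"
```

```text
t11.20 p [ 0.5288 -0.1401 -0.028 ] jawyaw11.3 tilt0.43 F [ 0.6 -0.7  2.3] op0.347 q6 1.12
```

```bash
python3 -c "
from h import *
im,c=snap('wrist','w18.png')
cv2.imwrite('pics/w18c.png',cv2.resize(im[120:380,220:420],None,fx=4,fy=2.3,interpolation=cv2.INTER_CUBIC))
"
```

```text
(no output)
```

View pics/w18c.png

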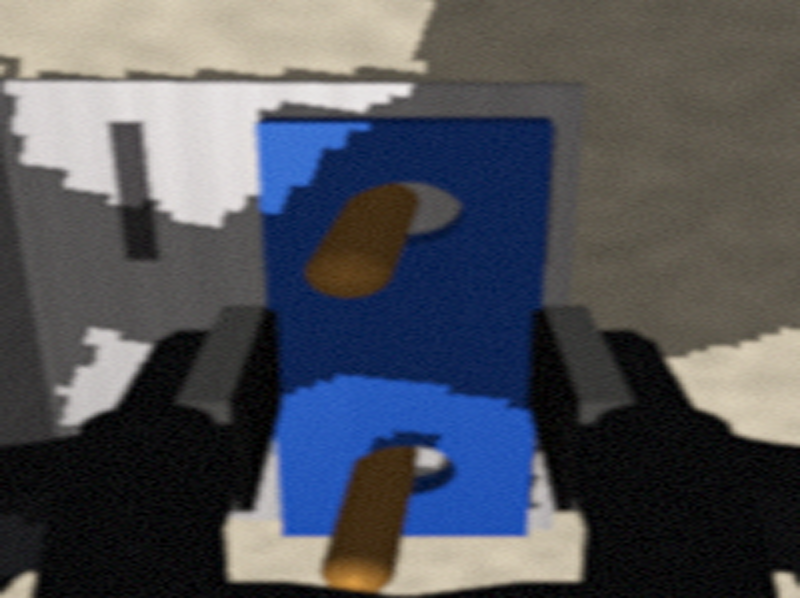

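```bash
python3 -c "
from h import *
im,c=snap('side','s18.png');p=pose()[:3,3]
u,v=c.px([p])[0].astype(int)
cv2.imwrite('pics/s18c.png',cv2.resize(im[v-60:v+40,u-60:u+60],None,fx=5,fy=5,interpolation=cv2.INTER_CUBIC))
print(rackpts(Cam('wrist'),(.5244,-.1385),11.2))
"
```

```text
{'cFR': [363.7, 153.4], 'cFL': [209.7, 153.5], 'cNR': [355.5, 341.3], 'cNL': [230.5, 341.8], 'tip1': [314.7, 236.9], 'tip2': [315.5, 366.3], 'base1': [315.6, 201.3], 'brF': [79.6, 305.9], 'brFi': [156.5, 305.7], 'brN': [111.6, 418.1], 'brNi': [178.3, 417.9]}
```

View pics/s18c.png

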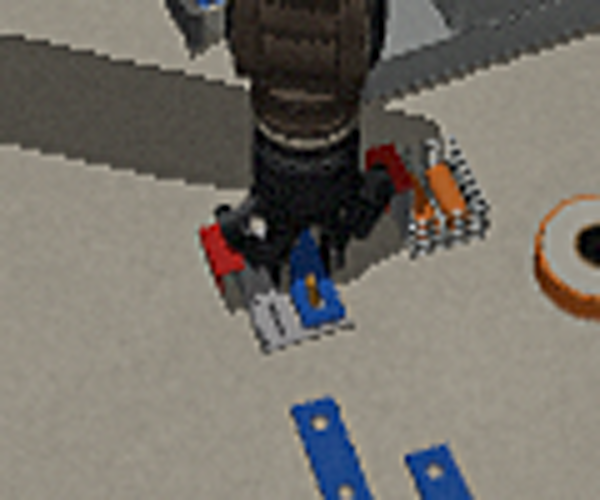

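View pics/w18.png

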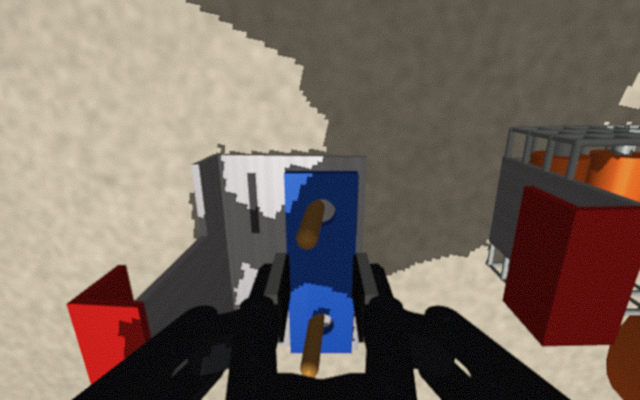

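The left finger linkage is pressing on the rack's bridge, so the rack tips slightly. I'll back up about 8 mm and release there, letting the plate slide down its pins.

Request:
play_rows([
  [-0.02,-0.2,0.0,0.03,0,0.03,-0.5],
  [0,0,0,0,0,0,-0.5],
])

```text
time_s: 11.55
eef_pos: [0.5275, -0.1402, -0.0198]
eef_rot: [-1.563, -0.155, 0.153]
wrist_force: [-0.1, 0.4, -0.0]
opening: 0.349
```

```bash
python3 -c "
from h import *
st();im,c=snap('wrist','w19.png')
cv2.imwrite('pics/w19c.png',cv2.resize(im[120:380,220:420],None,fx=4,fy=2.3,interpolation=cv2.INTER_CUBIC))
"
```

```text
t11.55 p [ 0.5275 -0.1402 -0.0198] jawyaw11.2 tilt0.16 F [-0.1  0.4 -0. ] op0.349 q6 1.11
```

View pics/w19c.png

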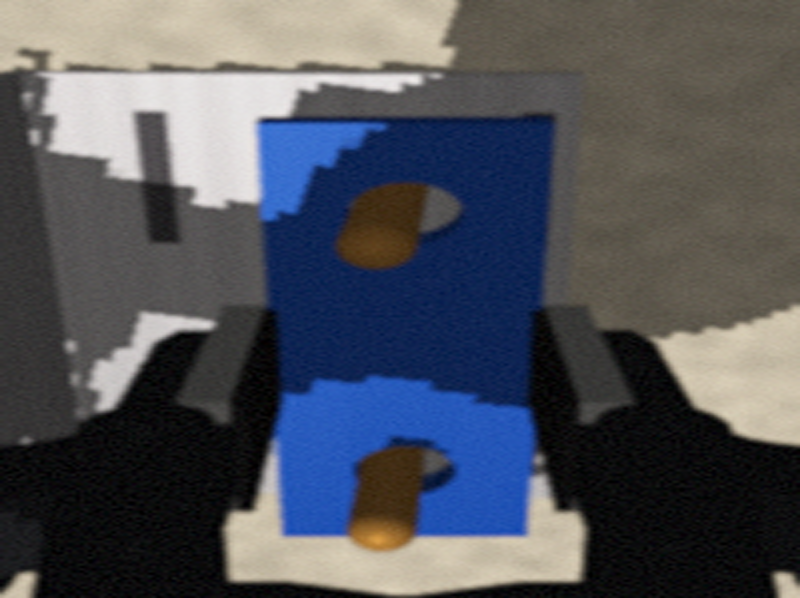

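Request:
play_rows([
  [-0.05,-0.05,0.0,0,0,0,-0.5],
  [0,0,0,0,0,0,0.1],
  [0,0,0,0,0,0,0.1],
  [0,0,0,0,0,0,0.1],
])

```text
time_s: 12.1
eef_pos: [0.5248, -0.1404, -0.0185]
eef_rot: [-1.562, -0.154, 0.153]
wrist_force: [1.3, -0.7, -0.2]
opening: 0.548
```

```bash
python3 -c "
from h import *
st();im,c=snap('wrist','w20.png')
cv2.imwrite('pics/w20c.png',cv2.resize(im[120:380,220:420],None,fx=4,fy=2.3,interpolation=cv2.INTER_CUBIC))
"
```

```text
t12.10 p [ 0.5248 -0.1404 -0.0185] jawyaw11.2 tilt0.17 F [ 1.3 -0.7 -0.2] op0.548 q6 1.11
```

View pics/w20c.png

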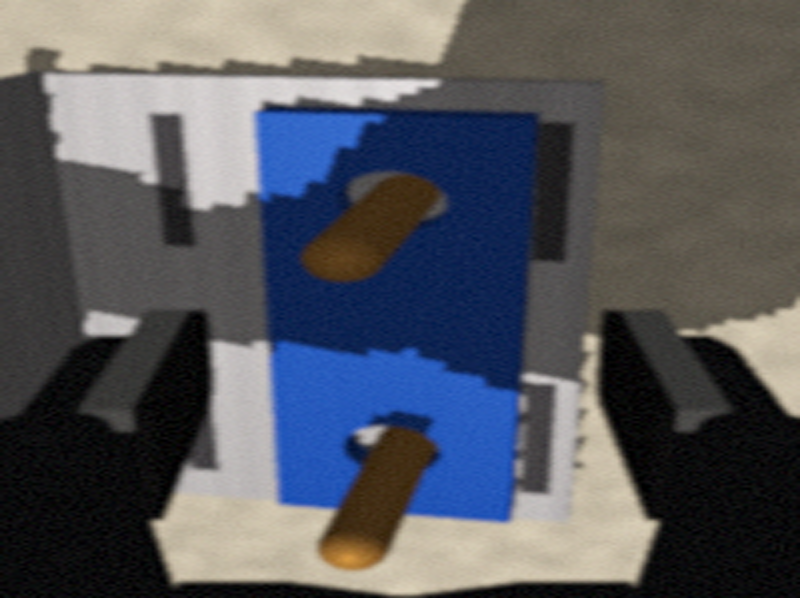

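Request:
play_rows([
  [0.0,-0.5,0.0,0,0,0,0.1],
  [0,-1,0,0,0,0,0.1],
  [0,-0.8,0,0,0,0,0.1],
  [0,0,0,0,0,0,0.1],
])

```text
time_s: 12.65
eef_pos: [0.523, -0.1405, 0.0748]
eef_rot: [-1.562, -0.151, 0.157]
wrist_force: [0.2, 0.1, -0.2]
opening: 0.548
```

```bash
python3 -c "
from h import *
st();im,c=snap('wrist','w21.png')
"
```

```text
t12.65 p [ 0.523  -0.1405  0.0748] jawyaw11.2 tilt0.29 F [ 0.2  0.1 -0.2] op0.548 q6 1.11
```

View pics/w21.png

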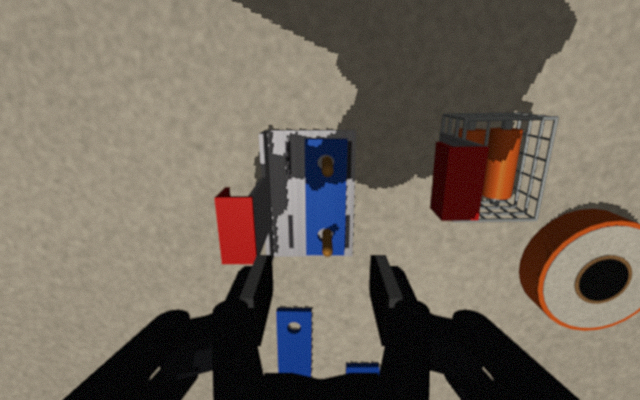

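```bash
python3 -c "
from h import *
plan((.528,-.296,.1),10.3,4)
"
```

```text
[-0.15, -0.17, -0.96] [-0.01, 0.03, -0.01]
[-0.15, -0.17, -0.96] [-0.01, 0.03, -0.01]
[-0.15, -0.17, -0.96] [-0.01, 0.03, -0.01]
[-0.14, -0.17, -0.96] [-0.01, 0.03, -0.01]
```

Request:
play_rows([
  [-0.15,-0.2,-0.95,0,0.03,0,0.2],
  [-0.15,-0.2,-0.95,0,0.03,0,0.2],
  [-0.15,-0.15,-0.95,0,0.03,0,0.2],
  [-0.12,-0.15,-0.8,0,0.03,0,0.2],
  [0,0,0,0,0,0,0.2],
])

```text
time_s: 13.32
eef_pos: [0.524, -0.2902, 0.0933]
eef_rot: [-1.556, -0.13, 0.154]
wrist_force: [-0.1, 1.5, -0.4]
opening: 0.599
```

```bash
python3 -c "
from h import *
st();im,c=snap('wrist','w22.png');plates(im,c)
"
```

```text
t13.32 p [ 0.524  -0.2902  0.0933] jawyaw10.4 tilt1.06 F [-0.1  1.5 -0.4] op0.599 q6 0.88
plate ctr [ 528.2 -423.5] jawyaw 7.8 size [31.3 96.6] holes [[532.0, -452.7], [524.1, -393.4]] mid [ 528.  -423.1] d 59.8
plate ctr [ 599.8 -329.7] jawyaw 11.9 size [31.7 64.1] holes [[597.0, -315.8]] mid [ 597.  -315.8] d 0.0
plate ctr [ 526.6 -296.1] jawyaw 10.5 size [31.4 95.4] holes [[531.9, -324.9], [521.0, -266.4]] mid [ 526.5 -295.7] d 59.5
plate ctr [ 530.  -164.5] jawyaw 10.6 size [31.7 44.6] holes [[532.1, -166.3]] mid [ 532.1 -166.3] d 0.0
```

View pics/w22.png

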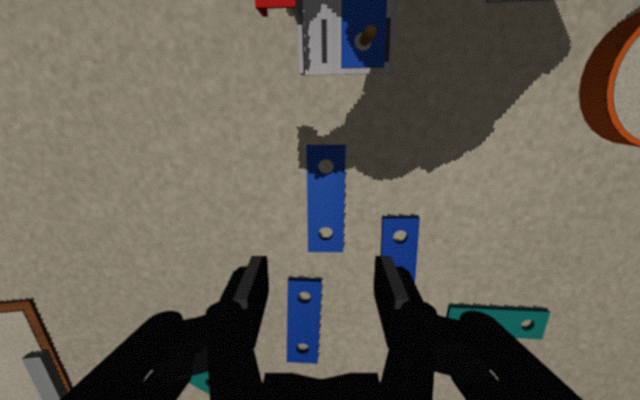

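```bash
python3 -c "
from h import *
plan((.5275,-.2957,-.01),10.5,3)
"
```

```text
[0.03, 0.86, -0.07] [-0.03, -0.0, -0.04]
[0.03, 0.86, -0.07] [-0.03, -0.0, -0.04]
[0.03, 0.86, -0.06] [-0.03, -0.0, -0.04]
```

Request:
play_rows([
  [0.03,0.86,-0.06,-0.04,0,-0.05,0.2],
  [0.03,0.86,-0.05,-0.04,0,-0.05,0.2],
  [0.03,0.6,-0.04,-0.03,0,-0.03,0.2],
  [0,0,0,0,0,0,0.1],
])

```text
time_s: 13.88
eef_pos: [0.5249, -0.2885, -0.006]
eef_rot: [-1.565, -0.145, 0.147]
wrist_force: [-0.9, -0.3, 0.8]
opening: 0.55
```

```bash
python3 -c "
from h import *
st();plan((.5275,-.2957,-.035),10.5,2)
"
```

```text
t13.88 p [ 0.5249 -0.2885 -0.006 ] jawyaw10.6 tilt0.10 F [-0.9 -0.3  0.8] op0.550 q6 0.88
[0.02, 0.36, -0.09] [-0.01, 0.01, -0.0]
[0.02, 0.36, -0.09] [-0.01, 0.01, -0.0]
```

Request:
play_rows([
  [0.03,0.3,-0.12,0,0,0,0.1],
  [0.03,0.2,-0.06,0,0,0,0.1],
  [0,0,0,0,0,0,0.1],
])

```text
time_s: 14.25
eef_pos: [0.5299, -0.2949, -0.0256]
eef_rot: [-1.565, -0.147, 0.147]
wrist_force: [-0.3, -0.4, 0.4]
opening: 0.552
```

```bash
python3 -c "
from h import *
st();plan((.5275,-.2957,-.035),10.5,1)
"
```

```text
t14.25 p [ 0.5299 -0.2949 -0.0256] jawyaw10.7 tilt0.03 F [-0.3 -0.4  0.4] op0.552 q6 0.88
[-0.06, 0.23, -0.01] [-0.0, 0.03, 0.0]
```

Request:
play_rows([
  [-0.06,0.22,-0.01,0,0.02,0,0.1],
  [0,0,0,0,0,0,0],
  [0,0,0,0,0,0,-0.5],
  [0,0,0,0,0,0,-0.5],
  [0,0,0,0,0,0,-0.5],
])

```text
time_s: 14.88
eef_pos: [0.5286, -0.2966, -0.033]
eef_rot: [-1.567, -0.146, 0.142]
wrist_force: [-0.8, -0.3, -0.9]
opening: 0.334
```

Request:
play_rows([
  [0,-0.2,0,0,0,0,-0.5],
  [0,-0.8,0,0,0,0,-0.5],
  [0,-1,0,0,0,0,-0.5],
  [0,-0.4,0,0,0,0,-0.5],
  [0,0,0,0,0,0,-0.5],
])

```text
time_s: 15.5
eef_pos: [0.5277, -0.2962, 0.0658]
eef_rot: [-1.566, -0.145, 0.143]
wrist_force: [-0.1, -0.9, -0.8]
opening: 0.333
```

```bash
python3 -c "
from h import *
st();im,c=snap('wrist','w23.png');inhand(im)
"
```

```text
t15.50 p [ 0.5277 -0.2962  0.0658] jawyaw10.5 tilt0.09 F [-0.1 -0.9 -0.8] op0.333 q6 0.88
hole px [323.4 356.7] (31, 24) tool xz [  0.08 -49.52]
hole px [322.7 318.1] (23, 18) tool xz [ -0.32 -25.19]
hole px [351.2 273.2] (4, 40) tool xz [13.17  0.42]
hole px [285.6 282.9] (12, 135) tool xz [-18.11  -4.91]
hole px [320.4 209.7] (28, 26) tool xz [-1.43 32.5 ]
```

View pics/w23.png

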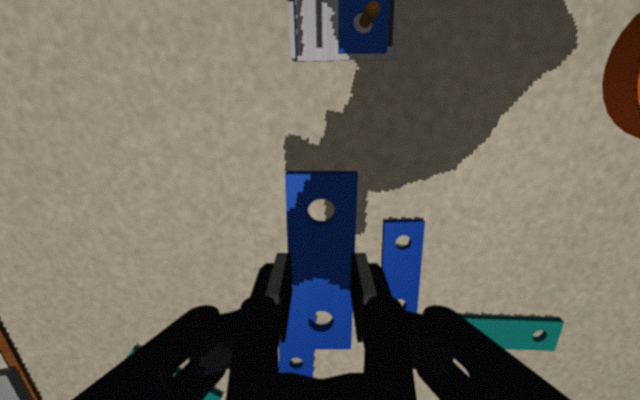

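```bash
python3 -c "
from h import *
plan((.53,-.22,.055),10.9,2)
"
```

```text
[0.21, 0.13, 0.93] [-0.0, -0.02, 0.0]
[0.21, 0.13, 0.93] [-0.0, -0.02, 0.0]
```

Request:
play_rows([
  [0.2,0.13,0.9,0,-0.02,0,-0.5],
  [0.2,0.1,0.8,0,-0.02,0,-0.5],
  [0,0,0,0,0,0,-0.5],
])

```text
time_s: 15.92
eef_pos: [0.5281, -0.2239, 0.0502]
eef_rot: [-1.562, -0.143, 0.152]
wrist_force: [-0.8, -0.5, -0.7]
opening: 0.338
```

```bash
cat >> h.py <<'E'
def redq(im,c,z=.072):
    """red bridge top: bright red only; rack hook + pins mid"""
    for b in blobs(mask(im,(0,150,60),(6,255,255)),150)+blobs(mask(im,(174,150,60),(180,255,255)),150):
        ctr,jy,sz=rectw(c,b,z); y=np.radians(jy)
        print('red',ctr.round(1),'yaw %.1f'%jy,np.round(sz,1),'pinsmid',(ctr+56*np.array([np.cos(y),np.sin(y)])).round(1),cv2.boundingRect(b))
E
python3 -c "
from h import *
st();im,c=snap('wrist','w24.png');redq(im,c)
cv2.imwrite('pics/w24c.png',cv2.resize(im[0:180,190:400],None,fx=3.8,fy=3.33,interpolation=cv2.INTER_CUBIC))
print(rackpts(c,(.5244,-.1385),11.2))
"
```

```text
t15.93 p [ 0.5281 -0.2239  0.0502] jawyaw10.8 tilt0.38 F [-0.8 -0.5 -0.7] op0.338 q6 0.98
red [ 471.3 -149.6] yaw 11.5 [22.5 43.7] pinsmid [ 526.2 -138.4] (202, 34, 58, 103)
red [ 598.9 -103.2] yaw 11.3 [22.4 26.3] pinsmid [653.8 -92.2] (507, 0, 61, 68)
{'cFR': [379.6, -6.2], 'cFL': [263.5, -5.0], 'cNR': [372.3, 166.7], 'cNL': [273.0, 167.3], 'tip1': [347.1, 23.8], 'tip2': [345.3, 142.3], 'base1': [342.6, 36.4], 'brF': [197.2, 32.8], 'brFi': [247.8, 32.3], 'brN': [208.9, 135.3], 'brNi': [255.0, 135.0]}
```

View pics/w24c.png

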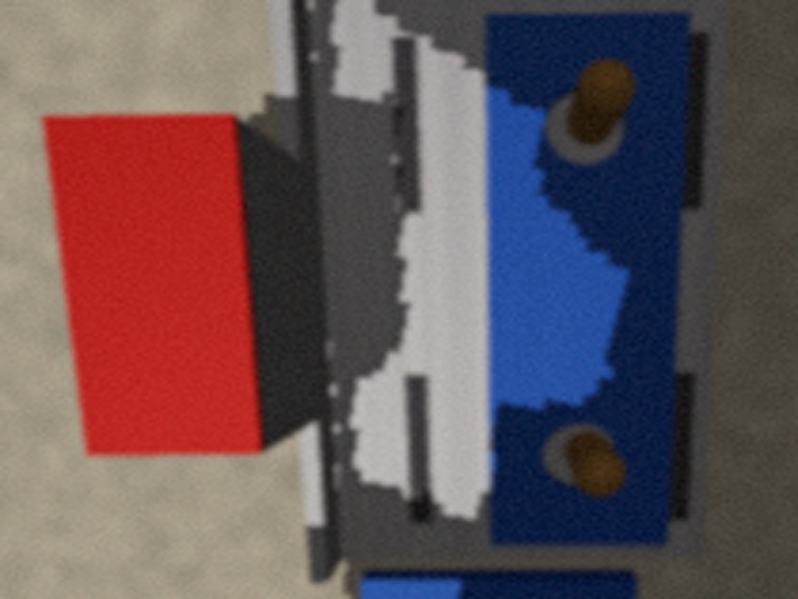

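```bash
cat >> h.py <<'E'
def tl(u,ty):
    m=env.camera_model('wrist');K,d,H=m['mtx'],m['dist'],m['hand_eye']
    p=cv2.undistortPoints(np.array([[u]],float),K,d)[0,0];v=H[:3,:3]@[p[0],-p[1],-1];o=H[:3,3]
    return ((o+v*(ty-o[1])/v[1])*1e3).round(2)[[0,2]]
def edges(im):
    """plate in hand: top-face far/near edge rows at centre columns, left/right"""
    v=mask(im,(105,100,100),(125,255,255)) 
    b=mask(im,(105,100,40),(125,255,255))
    for u in(297,345):
        r=np.where(b[150:230,u]>0)[0]; print('col',u,'blue from',150+r.min(), 'V',cv2.cvtColor(im,cv2.COLOR_BGR2HSV)[150+r.min()-1:150+r.min()+5,u,2].tolist())
    for u in(300,340):
        r=np.where(b[325:390,u]>0)[0]; print('col',u,'blue to',325+r.tolist()[-1] if len(r) else None, [325+int(x) for x in r[np.where(np.diff(r)>1)[0]]])
E
python3 -c "
from h import *
im=cv2.imread('pics/w24.png');edges(im)
cv2.imwrite('pics/w24d.png',cv2.resize(im[160:380,270:370],None,fx=5,fy=2.7,interpolation=cv2.INTER_CUBIC))
for ty in(-.039,-.041,-.0427):print(ty,[tl(u,ty) for u in((286,172.5),(357,172.5),(292,348),(351,348))])
"
```

```text
col 297 blue from 171 V [53, 46, 49, 85, 130, 161]
col 345 blue from 150 V [49, 61, 66, 62, 62, 65]
col 300 blue to 374 [348, 369]
col 340 blue to 348 []
-0.039 [array([-16.53,  48.33]), array([14.64, 48.33]), array([-16.64, -47.7 ]), array([ 14.86, -47.7 ])]
-0.041 [array([-16.31,  48.82]), array([14.41, 48.81]), array([-16.42, -45.85]), array([ 14.63, -45.85])]
-0.0427 [array([-16.13,  49.23]), array([14.22, 49.23]), array([-16.24, -44.27]), array([ 14.43, -44.27])]
```

View pics/w24d.png

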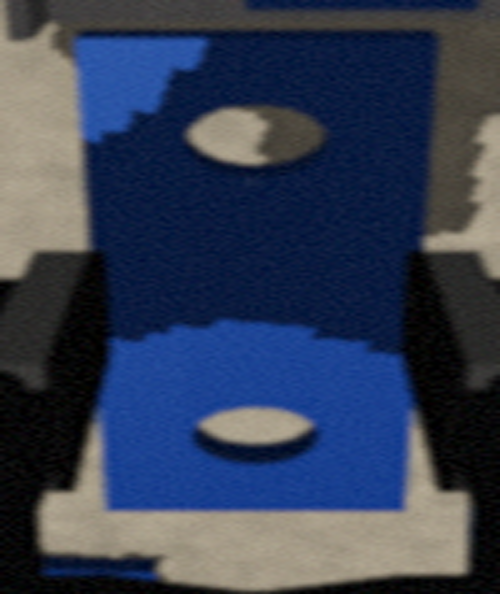

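```bash
python3 -c "
from h import *
plan((.5276,-.139,.022),11.2,2)
"
```

```text
[0.19, 0.36, 1.05] [-0.01, -0.03, -0.02]
[0.2, 0.36, 1.05] [-0.01, -0.03, -0.02]
```

Request:
play_rows([
  [0.15,0.2,0.9,-0.01,-0.02,-0.02,-0.5],
  [0.15,0.2,0.9,-0.01,-0.02,-0.02,-0.5],
  [0.1,0.1,0.2,0,0,0,-0.5],
  [0,0,0,0,0,0,-0.5],
])

```text
time_s: 16.48
eef_pos: [0.5282, -0.1447, 0.0269]
eef_rot: [-1.565, -0.146, 0.15]
wrist_force: [-1.4, -0.8, 0.3]
opening: 0.338
```

```bash
python3 -c "
from h import *
st();plan((.5276,-.139,.012),11.2,1)
"
```

```text
t16.48 p [ 0.5282 -0.1447  0.0269] jawyaw10.8 tilt0.15 F [-1.4 -0.8  0.3] op0.338 q6 1.11
[0.01, 0.37, 0.14] [-0.0, -0.05, -0.02]
```

Request:
play_rows([
  [0,0.3,0.14,0,-0.05,0,-0.5],
  [0,0,0,0,0,0,-0.5],
])

```text
time_s: 16.73
eef_pos: [0.5273, -0.1409, 0.0139]
eef_rot: [-1.566, -0.15, 0.155]
wrist_force: [-0.3, 0.8, -0.3]
opening: 0.333
```

```bash
cat >> h.py <<'E'
def look(fn):
    st();im,c=snap('wrist',fn+'.png')
    cv2.imwrite('pics/'+fn+'c.png',cv2.resize(im[150:380,250:390],None,fx=4,fy=2.5,interpolation=cv2.INTER_CUBIC));return im,c
E
python3 -c "
from h import *
look('w25');plan((.5276,-.139,.012),11.2,1)
"
```

```text
t16.73 p [ 0.5273 -0.1409  0.0139] jawyaw11.1 tilt0.16 F [-0.3  0.8 -0.3] op0.333 q6 1.12
[0.0, 0.07, 0.05] [0.0, -0.01, -0.01]
```

View pics/w25c.png

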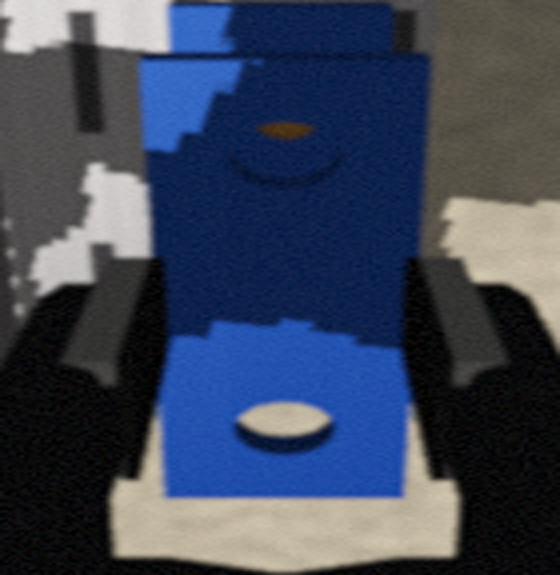

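Request:
play_rows([
  [0,0.15,0.06,0,-0.01,0,-0.5],
  [0,0,0,0,0,0,-0.5],
])

```text
time_s: 17.02
eef_pos: [0.5276, -0.1395, 0.0084]
eef_rot: [-1.566, -0.152, 0.154]
wrist_force: [0.8, 0.0, -0.1]
opening: 0.333
```

```bash
python3 -c "
from h import *
look('w26')
"
```

```text
t17.02 p [ 0.5276 -0.1395  0.0084] jawyaw11.1 tilt0.09 F [ 0.8  0.  -0.1] op0.333 q6 1.12
```

View pics/w26c.png

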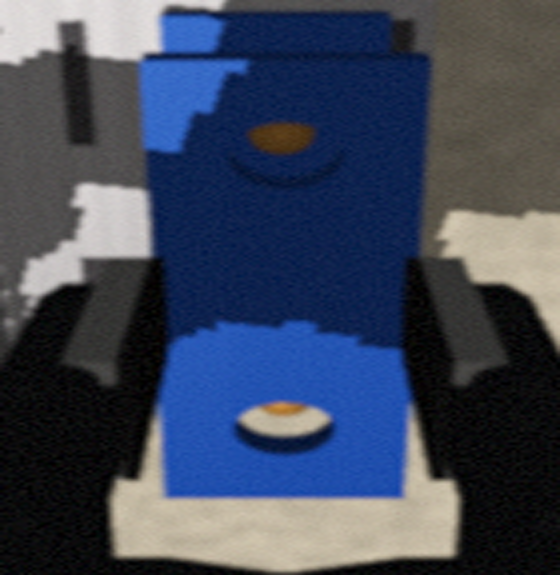

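Both pins are centred in the holes. I'll lower to about z −12 mm, with the plate bottom near 21 mm.

Request:
play_rows([
  [0,0.15,0.01,0,0,0,-0.5],
  [0,0.15,0,0,0,0,-0.5],
  [0,0.1,0,0,0,0,-0.5],
  [0,0,0,0,0,0,-0.5],
])

```text
time_s: 17.58
eef_pos: [0.528, -0.1393, -0.0082]
eef_rot: [-1.567, -0.153, 0.153]
wrist_force: [0.0, 0.2, -1.0]
opening: 0.338
```

```bash
python3 -c "
from h import *
look('w27')
"
```

```text
t17.57 p [ 0.528  -0.1393 -0.0082] jawyaw11.1 tilt0.09 F [ 0.   0.2 -1. ] op0.338 q6 1.12
```

View pics/w27c.png

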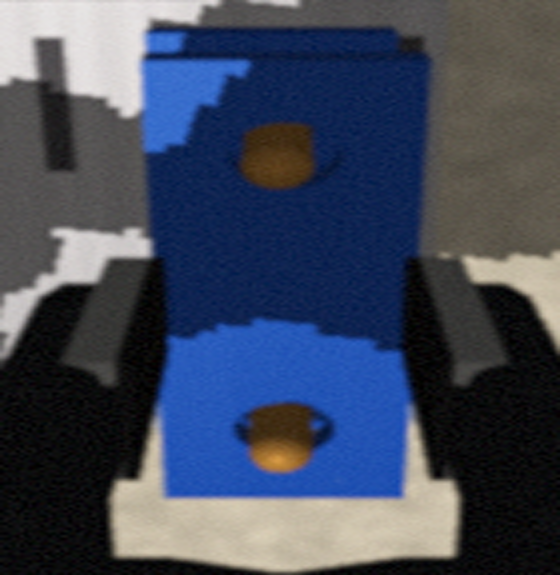

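Request:
play_rows([
  [0,0,0,0,0,0,0],
  [0,0,0,0,0,0,0.05],
  [0,0,0,0,0,0,0.05],
])

```text
time_s: 18.0
eef_pos: [0.5287, -0.1394, -0.0073]
eef_rot: [-1.568, -0.154, 0.152]
wrist_force: [1.3, -0.3, 0.4]
opening: 0.526
```

Request:
play_rows([
  [0,-0.8,0,0,0,0,0.1],
  [0,-1,0,0,0,0,0.1],
  [0,-0.5,0,0,0,0,0.1],
  [0,0,0,0,0,0,0.2],
])

```text
time_s: 18.5
eef_pos: [0.5282, -0.1392, 0.087]
eef_rot: [-1.567, -0.153, 0.152]
wrist_force: [-0.3, -0.7, -0.4]
opening: 0.601
```

```bash
python3 -c "
from h import *
look('w28');plan((.57,-.33,.1),11.8,5)
"
```

```text
t18.50 p [ 0.5282 -0.1392  0.087 ] jawyaw11.1 tilt0.11 F [-0.3 -0.7 -0.4] op0.601 q6 1.12
[0.02, -0.07, -0.98] [0.0, -0.02, -0.0]
[0.02, -0.07, -0.98] [0.0, -0.02, -0.0]
[0.02, -0.07, -0.98] [0.0, -0.02, -0.0]
[0.02, -0.07, -0.98] [0.0, -0.02, -0.0]
[0.01, -0.07, -0.98] [0.0, -0.02, -0.0]
```

View pics/w28.png

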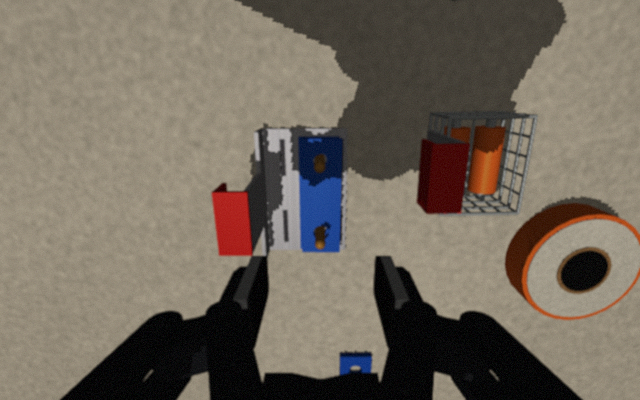

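```bash
python3 -c "
from h import *
plan((.606,-.343,.1),11.9,6)
"
```

```text
[0.16, -0.06, -0.9] [0.0, -0.02, -0.0]
[0.15, -0.06, -0.9] [0.0, -0.02, -0.0]
[0.15, -0.06, -0.9] [0.0, -0.02, -0.0]
[0.15, -0.06, -0.9] [0.0, -0.02, -0.0]
[0.15, -0.06, -0.9] [0.0, -0.02, -0.0]
[0.15, -0.06, -0.9] [0.0, -0.02, -0.0]
```

Request:
play_rows([
  [0.15,-0.1,-0.9,0,-0.02,0,0.2],
  [0.15,-0.1,-0.9,0,-0.02,0,0.2],
  [0.15,-0.1,-0.9,0,-0.02,0,0.2],
  [0.15,-0.1,-0.9,0,-0.02,0,0.2],
  [0.15,-0.1,-0.9,0,-0.02,0,0.2],
])

```text
time_s: 19.18
eef_pos: [0.5914, -0.3103, 0.0983]
eef_rot: [-1.56, -0.16, 0.175]
wrist_force: [0.6, -0.1, -0.1]
opening: 0.6
```

Request:
play_rows([
  [0.1,0,-0.5,0,-0.02,0,0.2],
  [0,0,0,0,0,0,0.2],
])

```text
time_s: 19.42
eef_pos: [0.5989, -0.3314, 0.0938]
eef_rot: [-1.558, -0.157, 0.178]
wrist_force: [0.6, 1.0, -0.4]
opening: 0.601
```

```bash
python3 -c "
from h import *
im,c=look('w29');plates(im,c)
"
```

```text
t19.43 p [ 0.5989 -0.3314  0.0938] jawyaw12.2 tilt0.84 F [ 0.6  1.  -0.4] op0.601 q6 0.85
plate ctr [ 528.  -418.5] jawyaw 7.9 size [32.5 86.3] holes [[534.4, -426.5], [524.4, -393.8]] mid [ 529.4 -410.2] d 34.2
plate ctr [ 604.2 -345.9] jawyaw 11.5 size [31.1 95.2] holes [[609.8, -374.6], [597.5, -316.2]] mid [ 603.7 -345.4] d 59.7
```

View pics/w29.png

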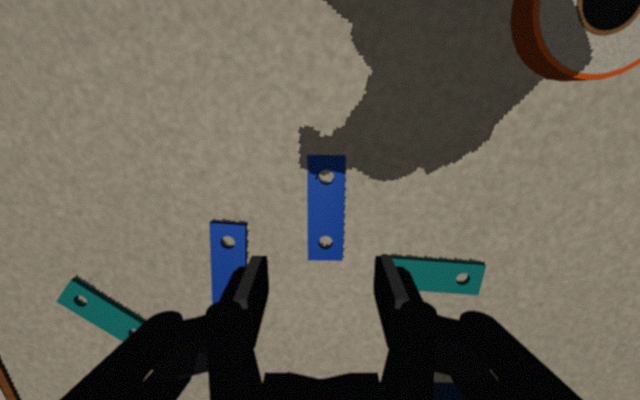

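```bash
python3 -c "
from h import *
plan((.605,-.3456,-.01),11.6,3)
"
```

```text
[0.04, 0.86, -0.14] [-0.02, 0.03, -0.03]
[0.03, 0.86, -0.14] [-0.02, 0.03, -0.03]
[0.03, 0.86, -0.14] [-0.02, 0.03, -0.03]
```

Request:
play_rows([
  [0.05,0.86,-0.14,-0.03,0.03,-0.04,0.2],
  [0.05,0.86,-0.14,-0.03,0.03,-0.04,0.2],
  [0.05,0.6,-0.15,-0.02,0.02,-0.03,0.2],
  [0,0,0,0,0,0,0.1],
])

```text
time_s: 19.98
eef_pos: [0.6054, -0.3411, -0.0031]
eef_rot: [-1.565, -0.162, 0.161]
wrist_force: [0.5, 1.1, 0.4]
opening: 0.548
```

```bash
python3 -c "
from h import *
st();plan((.605,-.3456,-.035),11.6,2)
"
```

```text
t19.98 p [ 0.6054 -0.3411 -0.0031] jawyaw11.8 tilt0.06 F [0.5 1.1 0.4] op0.548 q6 0.85
[-0.02, 0.4, -0.05] [-0.0, 0.01, 0.0]
[-0.02, 0.4, -0.05] [-0.0, 0.01, 0.0]
```

Request:
play_rows([
  [-0.01,0.4,-0.08,0,0.01,0,0.1],
  [0,0.3,-0.05,0,0.01,0,0.1],
  [0,0,0,0,0,0,0.1],
])

```text
time_s: 20.35
eef_pos: [0.6068, -0.3456, -0.0305]
eef_rot: [-1.566, -0.162, 0.158]
wrist_force: [0.0, -0.4, 0.2]
opening: 0.55
```

```bash
python3 -c "
from h import *
st();plan((.605,-.3456,-.035),11.6,1)
"
```

```text
t20.35 p [ 0.6068 -0.3456 -0.0305] jawyaw11.7 tilt0.18 F [ 0.  -0.4  0.2] op0.550 q6 0.85
[-0.05, 0.11, 0.01] [0.01, 0.01, 0.02]
```

Request:
play_rows([
  [-0.05,0.13,0.01,0.01,0.01,0.02,0.1],
  [0,0,0,0,0,0,0],
  [0,0,0,0,0,0,-0.5],
  [0,0,0,0,0,0,-0.5],
  [0,0,0,0,0,0,-0.5],
])

```text
time_s: 20.98
eef_pos: [0.6059, -0.3463, -0.0338]
eef_rot: [-1.566, -0.161, 0.157]
wrist_force: [-0.6, -0.5, -0.3]
opening: 0.339
```

Request:
play_rows([
  [0,-0.2,0,0,0,0,-0.5],
  [0,-0.8,0,0,0,0,-0.5],
  [0,-1,0,0,0,0,-0.5],
  [0,-0.4,0,0,0,0,-0.5],
  [0,0,0,0,0,0,-0.5],
])

```text
time_s: 21.6
eef_pos: [0.6051, -0.3459, 0.0649]
eef_rot: [-1.566, -0.16, 0.158]
wrist_force: [-0.3, -0.2, -0.5]
opening: 0.344
```

```bash
python3 -c "
from h import *
im,c=look('w30');plan((.535,-.22,.06),11.2,4)
"
```

```text
t21.60 p [ 0.6051 -0.3459  0.0649] jawyaw11.6 tilt0.08 F [-0.3 -0.2 -0.5] op0.344 q6 0.85
[-0.27, 0.02, 0.86] [-0.0, 0.01, 0.0]
[-0.27, 0.02, 0.86] [-0.0, 0.01, 0.0]
[-0.27, 0.02, 0.86] [-0.0, 0.01, 0.0]
[-0.27, 0.02, 0.86] [-0.0, 0.01, 0.0]
```

View pics/w30c.png

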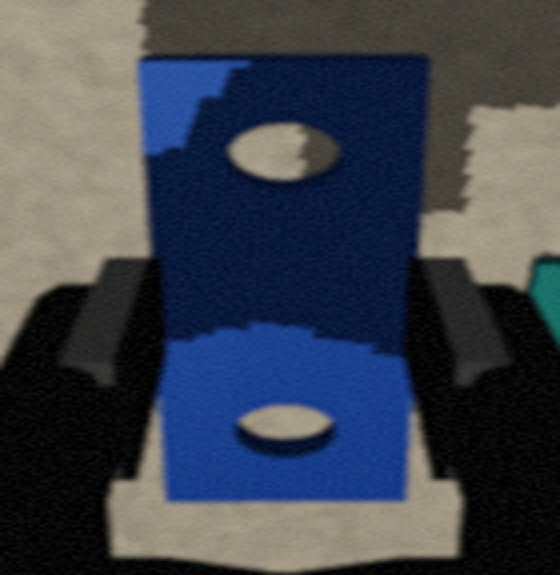

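Request:
play_rows([
  [-0.27,0,0.86,0,0.01,0,-0.5],
  [-0.27,0,0.86,0,0.01,0,-0.5],
  [-0.27,0,0.86,0,0.01,0,-0.5],
  [-0.25,0,0.75,0,0.01,0,-0.5],
  [0,0,0,0,0,0,-0.5],
])

```text
time_s: 22.28
eef_pos: [0.53, -0.2185, 0.0537]
eef_rot: [-1.558, -0.145, 0.162]
wrist_force: [1.1, 0.0, -1.2]
opening: 0.341
```

```bash
python3 -c "
from h import *
im,c=look('w31');redq(im,c);plan((.5276,-.1392,.022),11.2,2)
cv2.imwrite('pics/w31d.png',cv2.resize(im[0:180,190:400],None,fx=3.8,fy=3.33,interpolation=cv2.INTER_CUBIC))
print(rackpts(c,(.5262,-.1387),11.2))
"
```

```text
t22.27 p [ 0.53   -0.2185  0.0537] jawyaw11.2 tilt0.77 F [ 1.1  0.  -1.2] op0.341 q6 0.98
red [ 471.4 -149.5] yaw 11.6 [22.4 43.6] pinsmid [ 526.2 -138.2] (201, 47, 56, 98)
red [ 598.3 -100.2] yaw 12.0 [22.4 33.5] pinsmid [653.1 -88.6] (495, 0, 63, 83)
[0.16, 0.4, 0.99] [-0.03, -0.0, -0.04]
[0.16, 0.4, 0.99] [-0.03, -0.0, -0.04]
{'cFR': [378.4, 6.7], 'cFL': [265.5, 7.0], 'cNR': [370.3, 173.8], 'cNL': [273.2, 173.6], 'tip1': [345.9, 37.4], 'tip2': [343.5, 151.2], 'base1': [342.1, 47.5], 'brF': [201.0, 46.9], 'brFi': [249.6, 46.7], 'brN': [211.2, 144.7], 'brNi': [255.6, 144.7]}
```

View pics/w31d.png

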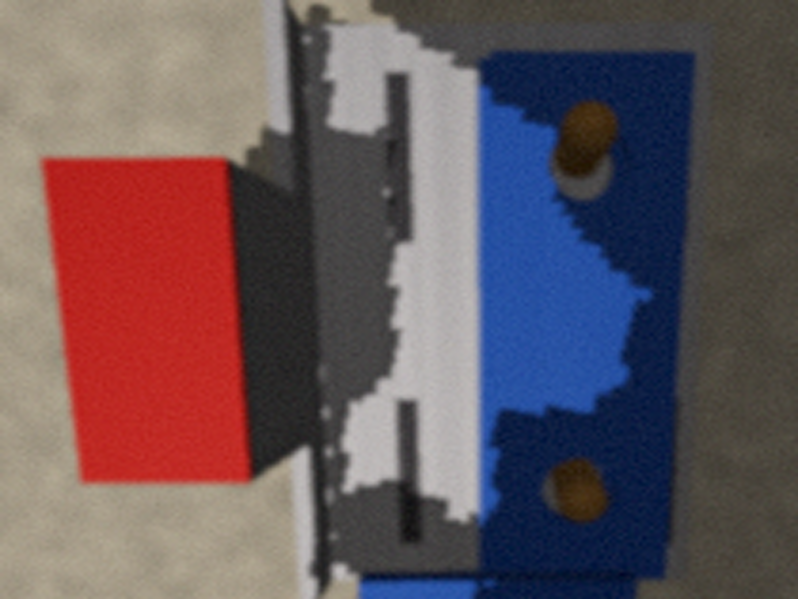

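Request:
play_rows([
  [0.15,0.3,0.95,-0.03,0,-0.04,-0.5],
  [0.15,0.2,0.95,-0.03,0,-0.04,-0.5],
  [0.05,0.1,0.1,0,0,0,-0.5],
  [0,0,0,0,0,0,-0.5],
])

```text
time_s: 22.82
eef_pos: [0.5299, -0.1393, 0.026]
eef_rot: [-1.567, -0.15, 0.151]
wrist_force: [0.1, 0.1, -0.6]
opening: 0.341
```

```bash
python3 -c "
from h import *
look('w32');plan((.5276,-.1394,.012),11.2,1)
"
```

```text
t22.82 p [ 0.5299 -0.1393  0.026 ] jawyaw11.0 tilt0.09 F [ 0.1  0.1 -0.6] op0.341 q6 1.12
[-0.06, 0.36, 0.01] [0.01, -0.03, -0.01]
```

Request:
play_rows([
  [-0.06,0.36,0.01,0,-0.03,0,-0.5],
  [0,0.1,0,0,0,0,-0.5],
  [0,0,0,0,0,0,-0.5],
])

```text
time_s: 23.25
eef_pos: [0.5278, -0.1417, 0.0064]
eef_rot: [-1.567, -0.151, 0.152]
wrist_force: [0.4, 2.1, 0.6]
opening: 0.34
```

```bash
python3 -c "
from h import *
look('w33')
"
```

```text
t23.25 p [ 0.5278 -0.1417  0.0064] jawyaw11.1 tilt0.06 F [0.4 2.1 0.6] op0.340 q6 1.12
```

View pics/w33c.png

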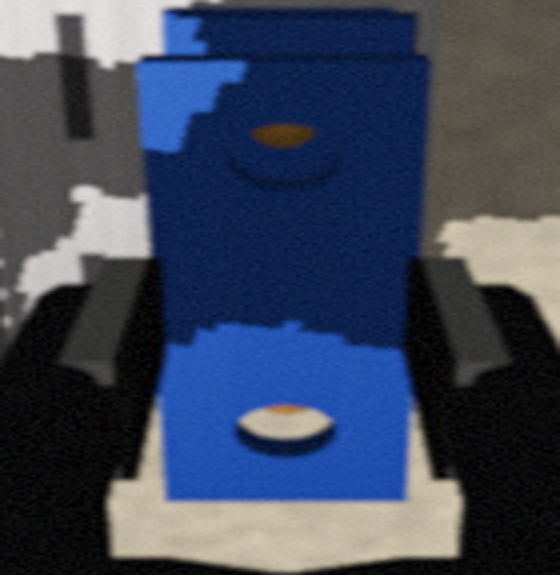

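Request:
play_rows([
  [0,-0.12,0.06,0,0,0,-0.5],
  [0,0,0,0,0,0,-0.5],
])

```text
time_s: 23.55
eef_pos: [0.5275, -0.1396, 0.0121]
eef_rot: [-1.567, -0.151, 0.151]
wrist_force: [0.2, -0.1, -0.6]
opening: 0.341
```

```bash
python3 -c "
from h import *
look('w34');plan((.5276,-.1394,.005),11.2,1)
"
```

```text
t23.55 p [ 0.5275 -0.1396  0.0121] jawyaw11.0 tilt0.11 F [ 0.2 -0.1 -0.6] op0.341 q6 1.12
[0.01, 0.17, 0.0] [0.01, -0.02, -0.0]
```

View pics/w34c.png

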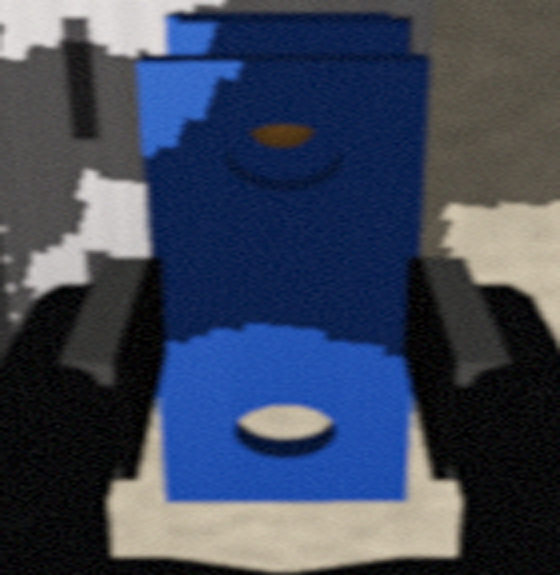

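Request:
play_rows([
  [0,0.14,0.015,0,-0.01,0,-0.5],
  [0,0.1,0.01,0,0,0,-0.5],
  [0,0,0,0,0,0,-0.5],
])

```text
time_s: 23.98
eef_pos: [0.5272, -0.1386, 0.0016]
eef_rot: [-1.568, -0.153, 0.153]
wrist_force: [0.9, 0.2, -1.5]
opening: 0.344
```

```bash
python3 -c "
from h import *
look('w35')
"
```

```text
t23.98 p [ 0.5272 -0.1386  0.0016] jawyaw11.1 tilt0.13 F [ 0.9  0.2 -1.5] op0.344 q6 1.12
```

View pics/w35c.png

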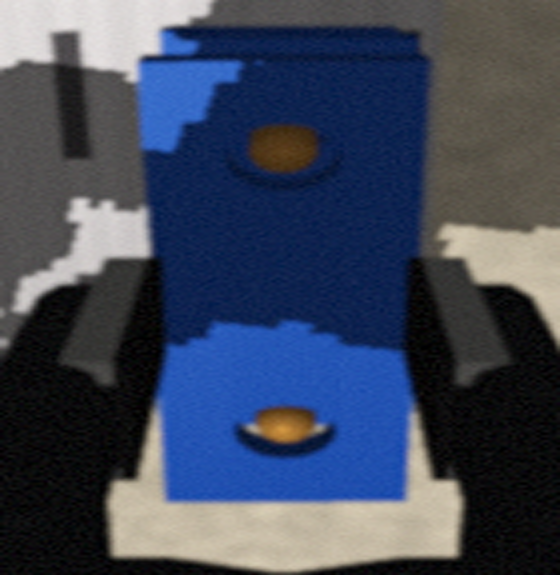

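Request:
play_rows([
  [0,0.15,0,0,0,0,-0.5],
  [0,0.12,0,0,0,0,-0.5],
  [0,0,0,0,0,0,-0.5],
])

```text
time_s: 24.4
eef_pos: [0.5272, -0.1386, -0.01]
eef_rot: [-1.568, -0.152, 0.153]
wrist_force: [0.3, 0.4, -0.9]
opening: 0.342
```

```bash
python3 -c "
from h import *
look('w36')
"
```

```text
t24.40 p [ 0.5272 -0.1386 -0.01  ] jawyaw11.1 tilt0.13 F [ 0.3  0.4 -0.9] op0.342 q6 1.12
```

View pics/w36c.png

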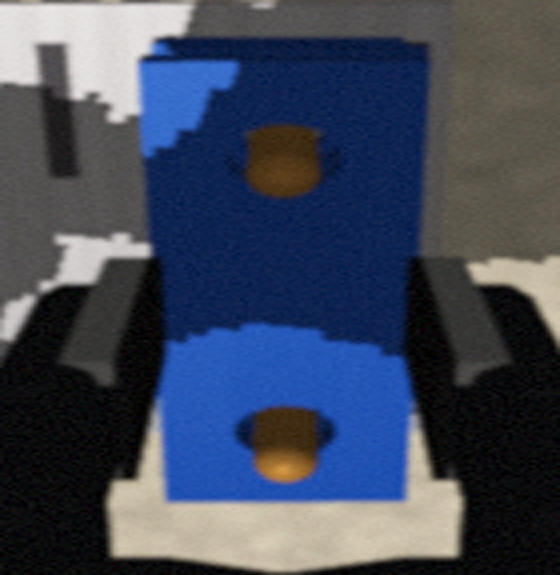

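Pins are centred; release and move to the last plate, around (528, −423).

Request:
play_rows([
  [0,0,0,0,0,0,0],
  [0,0,0,0,0,0,0.05],
  [0,0,0,0,0,0,0.05],
])

```text
time_s: 24.82
eef_pos: [0.5279, -0.1388, -0.0092]
eef_rot: [-1.568, -0.154, 0.152]
wrist_force: [-0.3, 0.2, -0.1]
opening: 0.525
```

Request:
play_rows([
  [0,-0.8,0,0,0,0,0.1],
  [0,-1,0,0,0,0,0.1],
  [0,-0.6,0,0,0,0,0.1],
  [0,0,0,0,0,0,0.2],
])

```text
time_s: 25.32
eef_pos: [0.5273, -0.1385, 0.0892]
eef_rot: [-1.568, -0.153, 0.152]
wrist_force: [0.0, -1.0, -0.3]
opening: 0.601
```

```bash
python3 -c "
from h import *
look('w37');plan((.53,-.423,.1),7.9,8)
"
```

```text
t25.32 p [ 0.5273 -0.1385  0.0892] jawyaw11.1 tilt0.14 F [ 0.  -1.  -0.3] op0.601 q6 1.12
[-0.16, -0.04, -0.87] [0.0, 0.05, -0.0]
[-0.16, -0.04, -0.88] [0.0, 0.05, -0.0]
[-0.15, -0.04, -0.88] [0.0, 0.05, -0.0]
[-0.14, -0.04, -0.88] [0.0, 0.05, -0.0]
[-0.14, -0.04, -0.88] [0.0, 0.05, -0.0]
[-0.13, -0.04, -0.88] [0.0, 0.05, -0.0]
[-0.12, -0.04, -0.88] [0.0, 0.05, -0.0]
[-0.12, -0.04, -0.88] [0.0, 0.05, -0.0]
```

View pics/w37.png

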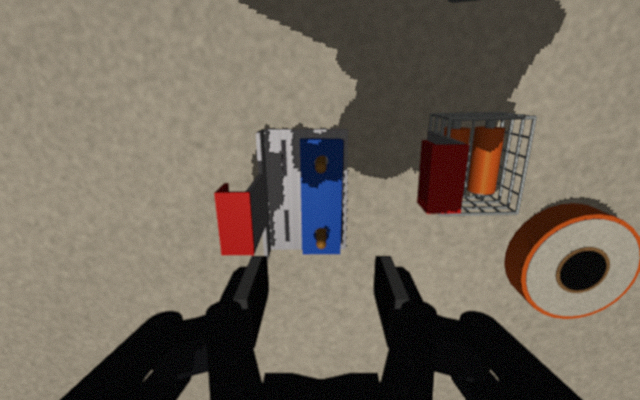

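Request:
play_rows([
  [-0.15,-0.08,-0.9,0,0.05,0,0.2],
  [-0.15,-0.08,-0.9,0,0.05,0,0.2],
  [-0.15,-0.08,-0.9,0,0.05,0,0.2],
  [-0.14,-0.08,-0.9,0,0.05,0,0.2],
  [-0.14,-0.08,-0.9,0,0.05,0,0.2],
])

```text
time_s: 26.0
eef_pos: [0.5275, -0.3216, 0.0961]
eef_rot: [-1.563, -0.12, 0.137]
wrist_force: [0.4, -0.2, 0.4]
opening: 0.602
```

Request:
play_rows([
  [-0.13,-0.08,-0.9,0,0.05,0,0.2],
  [-0.12,-0.05,-0.8,0,0.05,0,0.2],
  [-0.05,0,-0.4,0,0.05,0,0.2],
  [0,0,0,0,0,0,0.2],
])

```text
time_s: 26.5
eef_pos: [0.5261, -0.4095, 0.0934]
eef_rot: [-1.558, -0.095, 0.123]
wrist_force: [-0.6, 0.2, -1.1]
opening: 0.603
```

```bash
python3 -c "
from h import *
im,c=look('w38');plates(im,c)
"
```

```text
t26.50 p [ 0.5261 -0.4095  0.0934] jawyaw8.0 tilt1.16 F [-0.6  0.2 -1.1] op0.603 q6 0.77
plate ctr [ 849.8 -581.5] jawyaw -81.3 size [19.1 72.4] holes [] mid  
plate ctr [ 528.4 -424.2] jawyaw 8.0 size [31.5 94.6] holes [[532.4, -453.3], [524.0, -394.0]] mid [ 528.2 -423.7] d 59.8
```

View pics/w38.png

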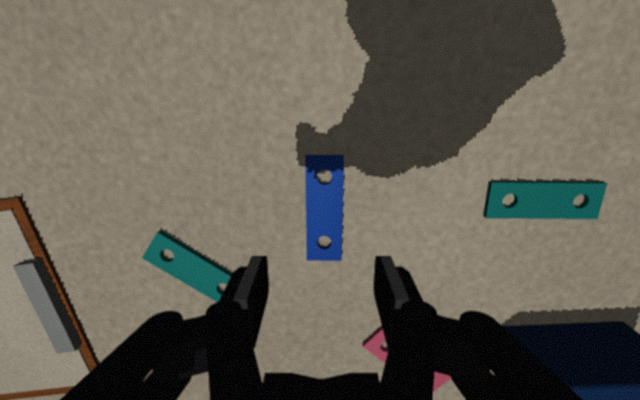

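```bash
python3 -c "
from h import *
plan((.5294,-.424,-.01),8,3)
"
```

```text
[0.02, 0.86, -0.14] [-0.03, 0.0, -0.04]
[0.02, 0.86, -0.14] [-0.03, 0.0, -0.04]
[0.01, 0.86, -0.13] [-0.03, 0.0, -0.04]
```

Request:
play_rows([
  [0.03,0.86,-0.15,-0.04,0,-0.05,0.2],
  [0.03,0.86,-0.15,-0.04,0,-0.05,0.2],
  [0.03,0.6,-0.15,-0.03,0,-0.04,0.2],
  [0,0,0,0,0,0,0.1],
])

```text
time_s: 27.05
eef_pos: [0.5323, -0.4199, -0.0013]
eef_rot: [-1.57, -0.118, 0.111]
wrist_force: [-1.0, 0.8, 0.2]
opening: 0.552
```

```bash
python3 -c "
from h import *
st();plan((.5294,-.424,-.035),8,2)
"
```

```text
t27.05 p [ 0.5323 -0.4199 -0.0013] jawyaw8.3 tilt0.28 F [-1.   0.8  0.2] op0.552 q6 0.76
[-0.05, 0.42, -0.04] [0.01, 0.02, 0.01]
[-0.04, 0.42, -0.05] [0.01, 0.02, 0.01]
```

Request:
play_rows([
  [-0.04,0.4,-0.07,0.01,0.02,0.01,0.1],
  [-0.03,0.35,-0.05,0.01,0.02,0.01,0.1],
  [0,0,0,0,0,0,0.1],
])

```text
time_s: 27.42
eef_pos: [0.5316, -0.4244, -0.0307]
eef_rot: [-1.569, -0.113, 0.109]
wrist_force: [-0.1, 0.1, 0.5]
opening: 0.553
```

```bash
python3 -c "
from h import *
st();plan((.5294,-.424,-.035),8,1)
"
```

```text
t27.43 p [ 0.5316 -0.4244 -0.0307] jawyaw8.1 tilt0.18 F [-0.1  0.1  0.5] op0.553 q6 0.75
[-0.05, 0.11, 0.02] [0.01, 0.01, 0.02]
```

Request:
play_rows([
  [-0.06,0.12,0.02,0.01,0.01,0.02,0.1],
  [0,0,0,0,0,0,0],
  [0,0,0,0,0,0,-0.5],
  [0,0,0,0,0,0,-0.5],
  [0,0,0,0,0,0,-0.5],
])

```text
time_s: 28.05
eef_pos: [0.53, -0.4249, -0.0336]
eef_rot: [-1.57, -0.112, 0.108]
wrist_force: [0.7, 0.3, 0.1]
opening: 0.336
```

Request:
play_rows([
  [0,-0.2,0,0,0,0,-0.5],
  [0,-0.8,0,0,0,0,-0.5],
  [0,-1,0,0,0,0,-0.5],
  [0,-0.4,0,0,0,0,-0.5],
  [0,0,0,0,0,0,-0.5],
])

```text
time_s: 28.68
eef_pos: [0.5294, -0.4244, 0.0652]
eef_rot: [-1.569, -0.111, 0.109]
wrist_force: [-0.3, -0.5, -1.0]
opening: 0.338
```

```bash
python3 -c "
from h import *
im,c=look('w39');plan((.531,-.21,.06),11.2,6)
"
```

```text
t28.68 p [ 0.5294 -0.4244  0.0652] jawyaw8.0 tilt0.09 F [-0.3 -0.5 -1. ] op0.338 q6 0.76
[0.13, 0.02, 0.88] [0.0, -0.07, 0.0]
[0.14, 0.02, 0.88] [0.0, -0.07, 0.0]
[0.15, 0.02, 0.88] [0.0, -0.07, 0.0]
[0.16, 0.02, 0.88] [0.0, -0.07, 0.0]
[0.17, 0.02, 0.88] [0.0, -0.07, 0.0]
[0.17, 0.02, 0.88] [0.0, -0.07, 0.0]
```

View pics/w39c.png

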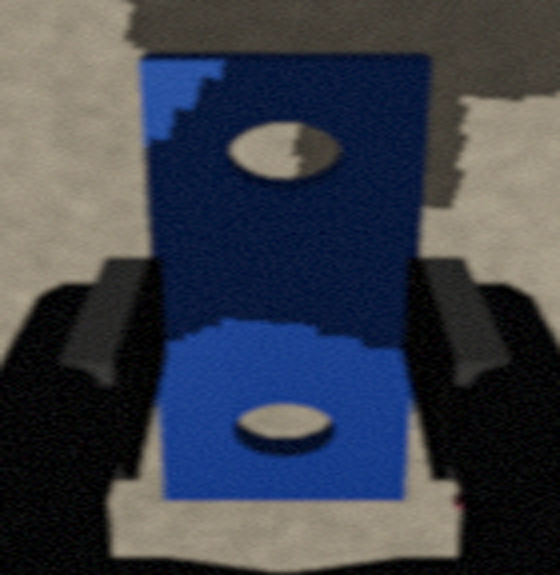

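Held as before. On to the rack.

Request:
play_rows([
  [0.13,0,0.88,0,-0.07,0,-0.5],
  [0.14,0,0.88,0,-0.07,0,-0.5],
  [0.15,0,0.88,0,-0.07,0,-0.5],
  [0.15,0,0.88,0,-0.07,0,-0.5],
  [0.15,0,0.88,0,-0.07,0,-0.5],
])

```text
time_s: 29.35
eef_pos: [0.525, -0.2409, 0.054]
eef_rot: [-1.558, -0.138, 0.154]
wrist_force: [-0.1, 0.4, -0.5]
opening: 0.336
```

Request:
play_rows([
  [0.15,0,0.8,0,-0.07,0,-0.5],
  [0,0,0,0,0,0,-0.5],
])

```text
time_s: 29.6
eef_pos: [0.5226, -0.2044, 0.0506]
eef_rot: [-1.555, -0.144, 0.168]
wrist_force: [0.5, -0.8, -1.0]
opening: 0.339
```

```bash
python3 -c "
from h import *
im,c=look('w40');redq(im,c);plan((.5274,-.139,.022),11.2,2)
print(rackpts(c,(.5262,-.1387),11.2))
"
```

```text
t29.60 p [ 0.5226 -0.2044  0.0506] jawyaw11.4 tilt1.06 F [ 0.5 -0.8 -1. ] op0.339 q6 1.00
red [ 471.3 -149.5] yaw 11.4 [22.4 43.2] pinsmid [ 526.2 -138.4] (213, 83, 53, 93)
red [597.  -94.5] yaw 12.1 [22.3 44. ] pinsmid [651.8 -82.7] (503, 9, 68, 108)
[0.23, 0.36, 0.8] [-0.04, 0.01, -0.05]
[0.22, 0.36, 0.8] [-0.04, 0.01, -0.05]
{'cFR': [385.7, 33.8], 'cFL': [274.0, 33.7], 'cNR': [376.3, 195.9], 'cNL': [280.0, 195.2], 'tip1': [354.6, 68.4], 'tip2': [351.0, 178.2], 'base1': [349.4, 73.1], 'brF': [212.8, 82.1], 'brFi': [260.7, 82.2], 'brN': [221.5, 175.8], 'brNi': [265.4, 176.0]}
```

View pics/w40.png

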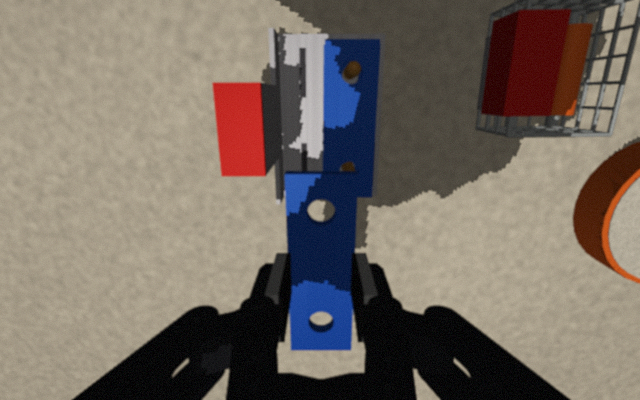

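Request:
play_rows([
  [0.2,0.3,0.8,-0.05,0.01,-0.06,-0.5],
  [0.2,0.2,0.75,-0.04,0,-0.05,-0.5],
  [0,0.1,0.1,0,0,0,-0.5],
  [0,0,0,0,0,0,-0.5],
])

```text
time_s: 30.15
eef_pos: [0.5244, -0.1394, 0.0228]
eef_rot: [-1.567, -0.149, 0.152]
wrist_force: [0.0, -0.4, 0.3]
opening: 0.337
```

```bash
python3 -c "
from h import *
st();plan((.5274,-.139,.012),11.2,1)
"
```

```text
t30.15 p [ 0.5244 -0.1394  0.0228] jawyaw11.0 tilt0.15 F [ 0.  -0.4  0.3] op0.337 q6 1.12
[0.08, 0.27, -0.0] [0.01, -0.03, -0.02]
```

Request:
play_rows([
  [0.08,0.25,0.01,0.01,-0.03,-0.02,-0.5],
  [0,0,0,0,0,0,-0.5],
])

```text
time_s: 30.4
eef_pos: [0.5278, -0.1404, 0.012]
eef_rot: [-1.566, -0.153, 0.152]
wrist_force: [-1.0, 0.2, -0.2]
opening: 0.338
```

```bash
python3 -c "
from h import *
look('w41');plan((.5274,-.139,.002),11.2,1)
"
```

```text
t30.40 p [ 0.5278 -0.1404  0.012 ] jawyaw11.1 tilt0.04 F [-1.   0.2 -0.2] op0.338 q6 1.12
[-0.01, 0.26, 0.04] [0.01, -0.01, 0.01]
```

View pics/w41c.png

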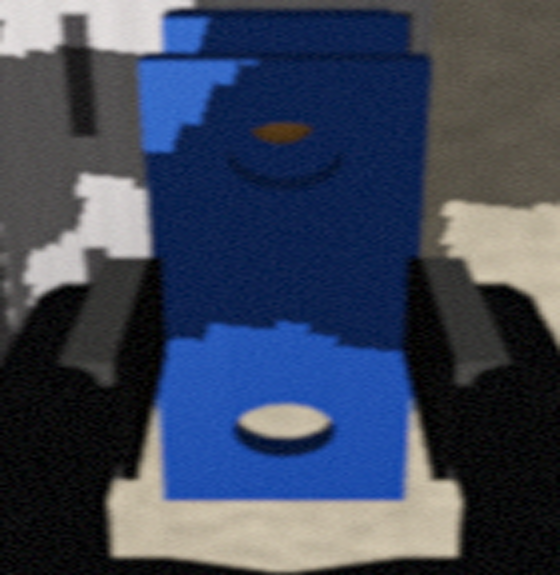

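Request:
play_rows([
  [-0.01,0.05,0.045,0,-0.01,0,-0.5],
  [0,0.2,0.01,0,0,0,-0.5],
  [0,0,0,0,0,0,-0.5],
])

```text
time_s: 30.82
eef_pos: [0.5275, -0.1391, 0.0022]
eef_rot: [-1.566, -0.154, 0.151]
wrist_force: [-0.2, 0.5, -0.5]
opening: 0.339
```

```bash
python3 -c "
from h import *
look('w42')
"
```

```text
t30.82 p [ 0.5275 -0.1391  0.0022] jawyaw11.1 tilt0.13 F [-0.2  0.5 -0.5] op0.339 q6 1.12
```

View pics/w42c.png

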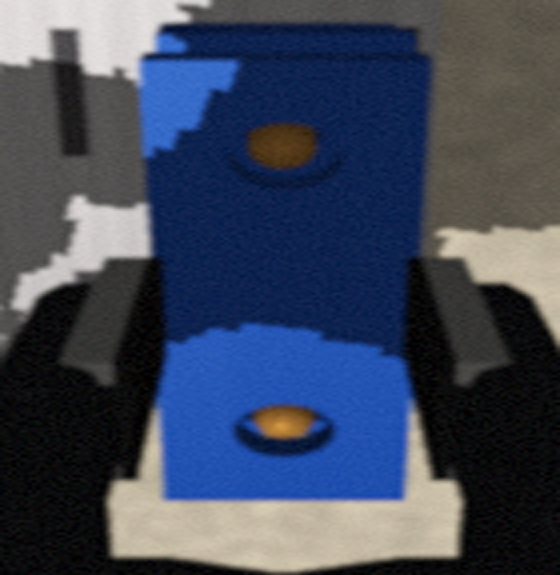

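Request:
play_rows([
  [0,0.14,0,0,0,0,-0.5],
  [0,0.1,0,0,0,0,-0.5],
  [0,0,0,0,0,0,-0.5],
  [0,0,0,0,0,0,0],
  [0,0,0,0,0,0,0.05],
])

```text
time_s: 31.5
eef_pos: [0.5282, -0.139, -0.0073]
eef_rot: [-1.567, -0.155, 0.15]
wrist_force: [0.7, 0.7, -0.0]
opening: 0.526
```

Request:
play_rows([
  [0,0,0,0,0,0,0.05],
  [0,-0.8,0,0,0,0,0.1],
  [0,-1,0,0,0,0,0.1],
  [0,-0.8,0,0,0,0,0.1],
  [0,0,0,0,0,0,0.1],
])

```text
time_s: 32.12
eef_pos: [0.5276, -0.1389, 0.0996]
eef_rot: [-1.567, -0.155, 0.151]
wrist_force: [-0.2, -0.8, 0.0]
opening: 0.55
```

```bash
python3 -c "
from h import *
im,c=look('w43')
cv2.imwrite('pics/w43d.png',cv2.resize(im[110:270,200:370],None,fx=4,fy=3.5,interpolation=cv2.INTER_CUBIC))
"
```

```text
t32.12 p [ 0.5276 -0.1389  0.0996] jawyaw11.1 tilt0.17 F [-0.2 -0.8  0. ] op0.550 q6 1.12
```

View pics/w43d.png

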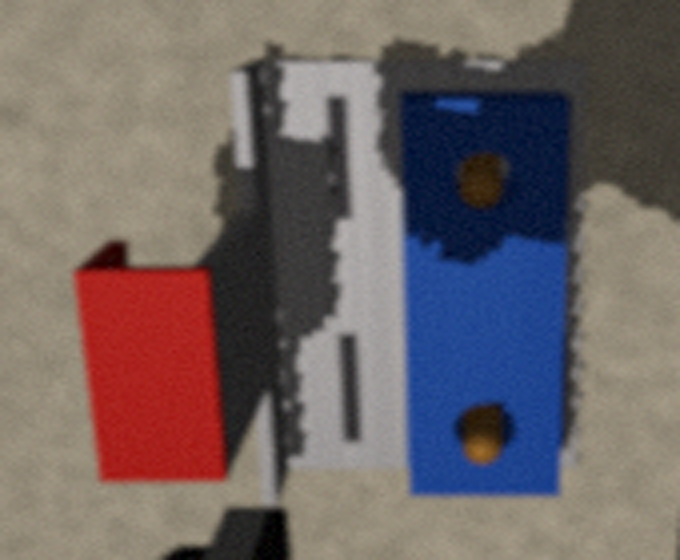

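```bash
python3 -c "
from h import *
c=Cam('top')
P=c.on([(149.4,126.8),(267.7,93.6),(284.7,147.2),(162.1,183.4)],.165)[:,:2];print((P*1e3).round(1))
BL,BR,FR,FL=P
print('len',np.linalg.norm(FL-FR),np.linalg.norm(BL-FL));d=FL-FR;y=np.arctan2(-d[0],d[1]);print('yaw',np.degrees(y), 'back', np.degrees(np.arctan2(-(BL-BR)[0],(BL-BR)[1])))
m=(FL+FR)/2; ex=np.array([np.cos(y),np.sin(y)]);print('front outer mid',m,'origin',m+.0475*ex)
print(c.on([(275,180)],.07))
plan((.4708,-.1495,.1),11.4,2)
"
```

```text
[[732.6 422.3]
 [828.3  87.5]
 [671.8  37.4]
 [570.4 378.5]]
len 0.35580942767879903 0.16803404582061413
yaw 16.566713427749917 back 15.95518155113883
front outer mid [0.62111851 0.2079345 ] origin [0.66664671 0.22147825]
[[0.59309088 0.07621271 0.07      ]]
[-0.71, -0.02, 0.0] [0.0, -0.02, 0.0]
[-0.71, -0.02, 0.0] [0.0, -0.02, 0.0]
```

Request:
play_rows([
  [-0.7,0,0,0,-0.02,0,0.1],
  [-0.65,0,0,0,-0.02,0,0.1],
  [0,0.3,0,0,0,0,0.1],
  [0,0,0,0,0,0,0.1],
])

```text
time_s: 32.67
eef_pos: [0.4709, -0.1485, 0.0806]
eef_rot: [-1.563, -0.154, 0.161]
wrist_force: [-0.1, -0.5, -0.5]
opening: 0.549
```

```bash
python3 -c "
from h import *
im,c=look('w44');redq(im,c);plan((.4723,-.1493,.05),11.4,2)
"
```

```text
t32.67 p [ 0.4709 -0.1485  0.0806] jawyaw11.5 tilt0.29 F [-0.1 -0.5 -0.5] op0.549 q6 1.06
red [ 470.8 -149.3] yaw 11.5 [21.3 43.5] pinsmid [ 525.7 -138.2] (306, 198, 35, 65)
red [596.4 -94.1] yaw 13.2 [23.2 44.5] pinsmid [650.9 -81.3] (523, 149, 52, 73)
[0.01, 0.39, -0.01] [-0.01, 0.01, -0.01]
[0.01, 0.39, -0.01] [-0.01, 0.01, -0.01]
```

View pics/w44.png

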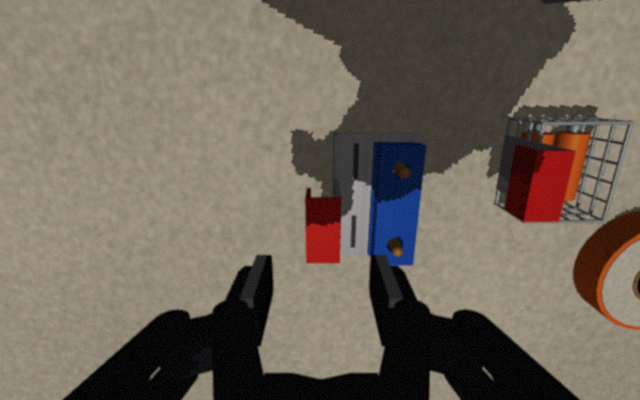

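Request:
play_rows([
  [0.02,0.7,-0.01,0,0.01,0,0.1],
  [0.02,0.5,-0.01,0,0,0,0.1],
  [0,0,0,0,0,0,0.1],
])

```text
time_s: 33.1
eef_pos: [0.4752, -0.1487, 0.0316]
eef_rot: [-1.563, -0.155, 0.16]
wrist_force: [-0.3, 0.5, 0.3]
opening: 0.547
```

```bash
python3 -c "
from h import *
im,c=look('w45');plan((.4723,-.1493,.02),11.4,1)
"
```

```text
t33.10 p [ 0.4752 -0.1487  0.0316] jawyaw11.5 tilt0.23 F [-0.3  0.5  0.3] op0.547 q6 1.07
[-0.09, 0.31, 0.01] [-0.01, 0.01, -0.02]
```

View pics/w45.png

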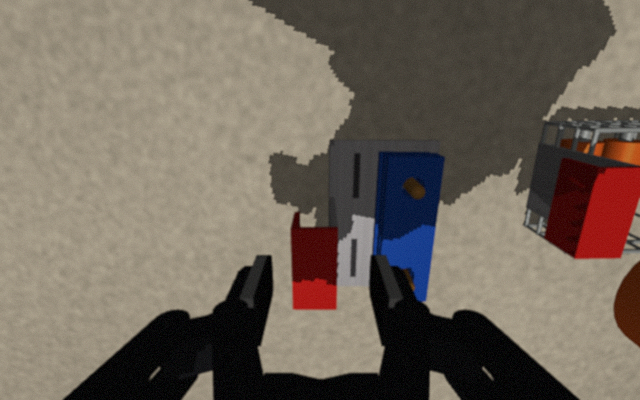

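Request:
play_rows([
  [-0.09,0.28,-0.01,0,0.01,0,0.1],
  [0,0,0,0,0,0,0.1],
])

```text
time_s: 33.4
eef_pos: [0.4733, -0.1502, 0.0218]
eef_rot: [-1.565, -0.156, 0.157]
wrist_force: [-0.7, -0.8, -0.4]
opening: 0.553
```

```bash
python3 -c "
from h import *
im,c=look('w46');plan((.4723,-.1493,.02),11.4,1)
"
```

```text
t33.40 p [ 0.4733 -0.1502  0.0218] jawyaw11.4 tilt0.06 F [-0.7 -0.8 -0.4] op0.553 q6 1.06
[-0.04, 0.06, 0.04] [0.0, 0.0, 0.0]
```

View pics/w46.png

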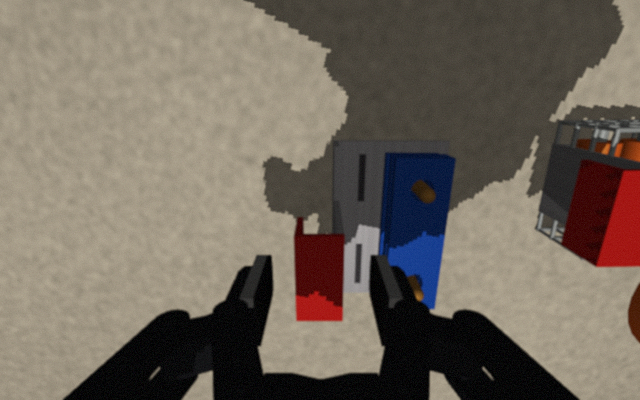

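Request:
play_rows([
  [-0.03,0.08,0.03,0,0,0,0],
  [0,0,0,0,0,0,-0.7],
  [0,0,0,0,0,0,-0.7],
  [0,0,0,0,0,0,-0.7],
  [0,0,0,0,0,0,-0.7],
], newtons=90)

```text
time_s: 34.08
eef_pos: [0.4731, -0.1497, 0.0204]
eef_rot: [-1.566, -0.159, 0.155]
wrist_force: [0.4, 0.0, 0.3]
opening: 0.232
```

```bash
python3 -c "
from h import *
im,c=look('w47')
"
```

```text
t34.08 p [ 0.4731 -0.1497  0.0204] jawyaw11.4 tilt0.15 F [0.4 0.  0.3] op0.232 q6 1.06
```

View pics/w47.png

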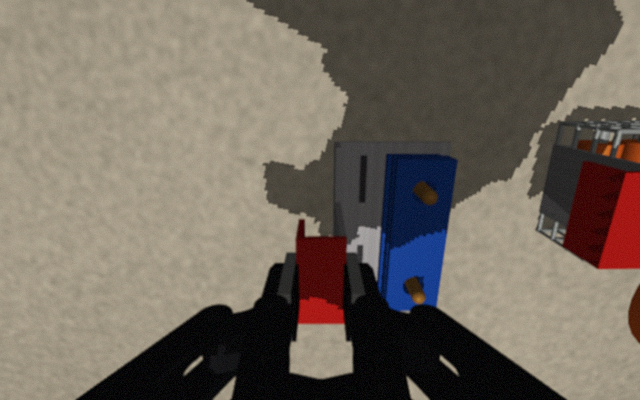

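Request:
play_rows([
  [0,-0.2,0,0,0,0,-0.7],
  [0,-0.5,0,0,0,0,-0.7],
  [0,-0.8,0,0,0,0,-0.7],
  [0,0,0,0,0,0,-0.7],
])

```text
time_s: 34.62
eef_pos: [0.4708, -0.149, 0.0802]
eef_rot: [-1.564, -0.154, 0.159]
wrist_force: [0.9, -0.0, -4.0]
opening: 0.233
```

```bash
python3 -c "
from h import *
im,c=look('w48');plan((.55,-.03,.215),16.3,6)
"
```

```text
t34.62 p [ 0.4708 -0.149   0.0802] jawyaw11.4 tilt0.19 F [ 0.9 -0.  -4. ] op0.233 q6 1.06
[0.42, -0.57, 0.42] [-0.0, -0.1, -0.01]
[0.43, -0.57, 0.41] [-0.0, -0.1, -0.01]
[0.44, -0.57, 0.41] [-0.0, -0.1, -0.01]
[0.44, -0.57, 0.4] [-0.0, -0.1, -0.01]
[0.45, -0.57, 0.39] [-0.0, -0.1, -0.01]
[0.45, -0.57, 0.39] [-0.0, -0.1, -0.01]
```

View pics/w48.png

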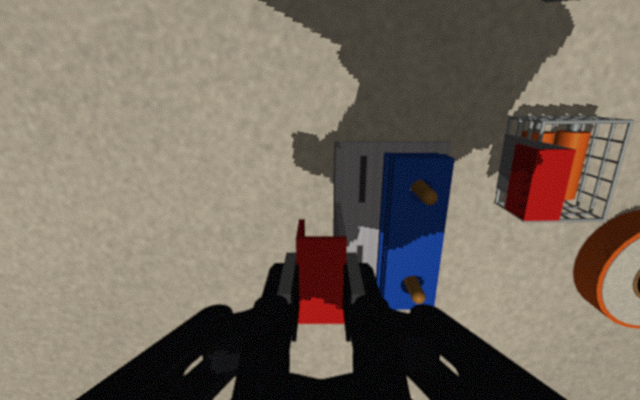

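Firmly held (4 N load), and the rack shows no tilt. Raise it and move toward the washer.

Request:
play_rows([
  [0.2,-0.9,0.2,0,-0.1,0,-0.7],
  [0.3,-0.9,0.3,0,-0.1,0,-0.7],
  [0.5,-0.6,0.4,0,-0.1,0,-0.7],
  [0.5,-0.6,0.5,0,-0.1,0,-0.7],
  [0.5,-0.4,0.5,0,-0.1,0,-0.7],
])

```text
time_s: 35.3
eef_pos: [0.5273, -0.0546, 0.2065]
eef_rot: [-1.553, -0.192, 0.227]
wrist_force: [0.2, -0.4, -4.1]
opening: 0.231
```

Request:
play_rows([
  [0.4,-0.2,0.4,0,-0.1,0,-0.7],
  [0,0,0,0,0,0,-0.7],
])

```text
time_s: 35.55
eef_pos: [0.5394, -0.0329, 0.2116]
eef_rot: [-1.55, -0.203, 0.243]
wrist_force: [-1.1, -0.2, -5.1]
opening: 0.232
```

```bash
python3 -c "
from h import *
im,c=look('w49')
"
```

```text
t35.55 p [ 0.5394 -0.0329  0.2116] jawyaw16.3 tilt1.53 F [-1.1 -0.2 -5.1] op0.232 q6 1.22
```

View pics/w49.png

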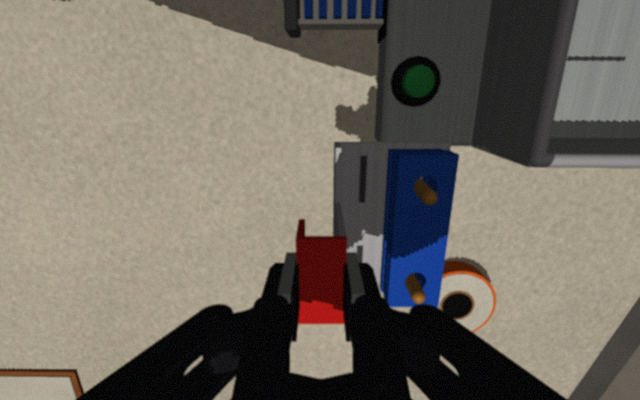

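```bash
python3 -c "
from h import *
im=cv2.imread('pics/w49.png');cv2.imwrite('pics/w49d.png',cv2.resize(im[0:200,370:640],None,fx=2.9,fy=2.9,interpolation=cv2.INTER_CUBIC))
"
```

```text
(no output)
```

View pics/w49d.png

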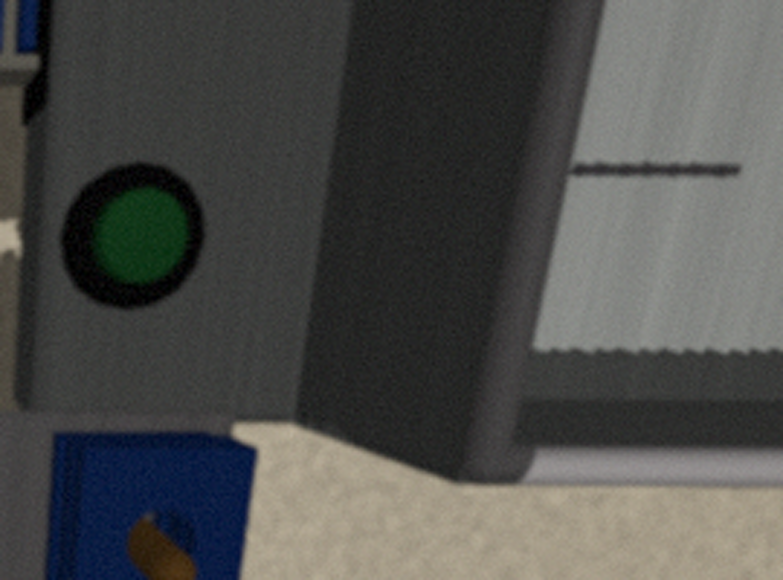

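```bash
python3 -c "
from h import *
c=Cam('wrist')
P=c.on([(528.6,166.2),(557.9,0),(551,160),(577.9,0),(637,166.5)],.163)[:,:2];print((P*1e3).round(1))
d=P[1]-P[0];print('yaw outer',np.degrees(np.arctan2(-d[0],d[1])));d=P[3]-P[2];print('inner',np.degrees(np.arctan2(-d[0],d[1])))
d=P[4]-P[0];print('end edge yaw',np.degrees(np.arctan2(d[1],d[0])))
y=np.radians(16.2);ex=np.array([np.cos(y),np.sin(y)]);ey=np.array([-ex[1],ex[0]])
for i in range(5):print(i,'u along ex %.1f  v along ey %.1f'%(P[i]@ex*1e3,P[i]@ey*1e3))
b=c.on([(370+142/2.9,236/2.9)],.07)[0,:2];print('btn',b,b@ex,b@ey)
"
```

```text
[[666.3  38.1]
 [635.8 135.2]
 [679.   46.4]
 [647.2 138.5]
 [737.7  59.1]]
yaw outer 17.434114608293523
inner 19.00881674128365
end edge yaw 16.42189982133974
0 u along ex 650.5  v along ey -149.3
1 u along ex 648.3  v along ey -47.5
2 u along ex 665.0  v along ey -144.9
3 u along ex 660.2  v along ey -47.6
4 u along ex 724.9  v along ey -149.0
btn [0.5945539  0.07866121] 0.592892132759764 -0.09033738997846429
```

```bash
python3 -c "
from h import *
st();plan((.643,.141,.22),16.5,6)
"
```

```text
t35.60 p [ 0.5387 -0.0336  0.2112] jawyaw16.2 tilt1.60 F [-0.7 -0.  -4.5] op0.229 q6 1.22
[0.62, -0.05, 0.58] [-0.01, -0.01, -0.03]
[0.62, -0.04, 0.58] [-0.01, -0.01, -0.03]
[0.62, -0.04, 0.58] [-0.01, -0.01, -0.03]
[0.62, -0.04, 0.58] [-0.01, -0.01, -0.03]
[0.62, -0.04, 0.58] [-0.01, -0.01, -0.03]
[0.62, -0.04, 0.57] [-0.01, -0.01, -0.03]
```

Request:
play_rows([
  [0.6,-0.15,0.58,-0.02,-0.01,-0.05,-0.7],
  [0.6,-0.1,0.58,-0.02,-0.01,-0.05,-0.7],
  [0.6,-0.1,0.58,-0.02,-0.01,-0.05,-0.7],
  [0.6,-0.1,0.58,-0.02,-0.01,-0.03,-0.7],
  [0.6,-0.1,0.58,-0.02,-0.01,-0.03,-0.7],
])

```text
time_s: 36.22
eef_pos: [0.6194, 0.1079, 0.2247]
eef_rot: [-1.563, -0.214, 0.227]
wrist_force: [0.6, 0.8, -3.7]
opening: 0.23
```

Request:
play_rows([
  [0.5,0,0.4,-0.02,-0.01,-0.03,-0.7],
  [0,0,0,0,0,0,-0.7],
  [0,0,0,0,0,0,-0.7],
])

```text
time_s: 36.6
eef_pos: [0.6336, 0.1281, 0.2195]
eef_rot: [-1.566, -0.213, 0.23]
wrist_force: [0.2, -0.1, -3.9]
opening: 0.228
```

```bash
python3 -c "
from h import *
im,c=look('w50');st()
"
```

```text
t36.60 p [0.6336 0.1281 0.2195] jawyaw16.1 tilt0.72 F [ 0.2 -0.1 -3.9] op0.228 q6 1.49
t36.65 p [0.6335 0.1281 0.2194] jawyaw16.1 tilt0.72 F [-0.5 -0.9 -4.2] op0.229 q6 1.49
```

View pics/w50.png

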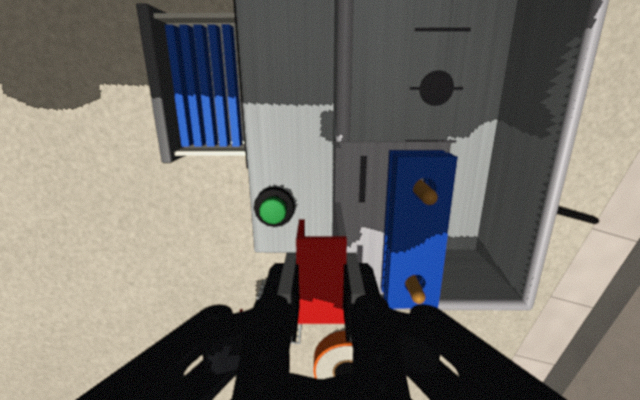

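```bash
python3 -c "
from h import *
im=cv2.imread('pics/w50.png');cv2.imwrite('pics/w50d.png',cv2.resize(im[0:160,310:380],None,fx=10,fy=3.6,interpolation=cv2.INTER_CUBIC))
"
```

```text
(no output)
```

View pics/w50d.png

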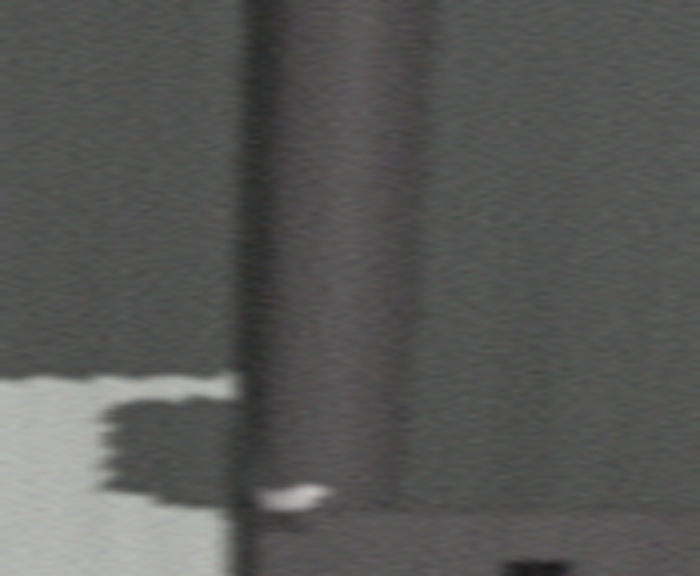

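```bash
python3 -c "
from h import *
c=Cam('wrist')
E=c.on([(338.3,0),(336.2,120),(353.7,0),(350.3,120)],.162)
print('w',np.linalg.norm(E[0]-E[2]),np.linalg.norm(E[1]-E[3]))
P=c.on([(346,0),(343.3,120)],.165)
T=pose();q=(P-T[:3,3])@T[:3,:3];print('tool',(q*1e3).round(1))
d=P[0]-P[1];print('yaw',np.degrees(np.arctan2(-d[0],d[1])));print((P*1e3).round(1))
print('hook',tl((298,237),-.0516),tl((347,237),-.0516),tl((298,323),-.0516),tl((347,323),-.0516))
b=c.on([(272,211)],.068);print('btn',b)
"
```

```text
w 0.009682631437625787 0.009888441743000607
tool [[ 14.3  53.6 135.8]
 [ 14.3  53.9  63.1]]
yaw 16.059006750806105
[[609.  262.1 165. ]
 [629.1 192.3 165. ]]
hook [-11.06  23.27] [ 9.88 23.27] [-12.07 -21.18] [ 11.03 -21.18]
btn [[0.59140239 0.07287779 0.068     ]]
```

```bash
python3 -c "
from h import *
T=pose();p=T[:3,3]+.0149*np.array([np.cos(np.radians(16.06)),np.sin(np.radians(16.06)),0]);print(p);plan(p,16.06,1)
"
```

```text
[0.64780878 0.13219623 0.21941957]
[0.37, -0.0, -0.0] [0.04, 0.01, -0.08]
```

Request:
play_rows([
  [0.36,0,0,0.04,0,-0.08,-0.7],
  [0,0.2,0,0,0,0,-0.7],
  [0,0,0,0,0,0,-0.7],
])

```text
time_s: 37.02
eef_pos: [0.6478, 0.1302, 0.2106]
eef_rot: [-1.559, -0.219, 0.219]
wrist_force: [-0.0, 0.4, -4.6]
opening: 0.229
```

```bash
python3 -c "
from h import *
im,c=look('w51');plan((.6478,.1322,.2),16.06,1)
cv2.imwrite('pics/w51d.png',cv2.resize(im[0:260,250:390],None,fx=5,fy=2.3,interpolation=cv2.INTER_CUBIC))
"
```

```text
t37.02 p [0.6478 0.1302 0.2106] jawyaw16.0 tilt0.04 F [-0.   0.4 -4.6] op0.229 q6 1.49
[0.01, 0.28, 0.05] [-0.0, -0.01, 0.01]
```

View pics/w51d.png

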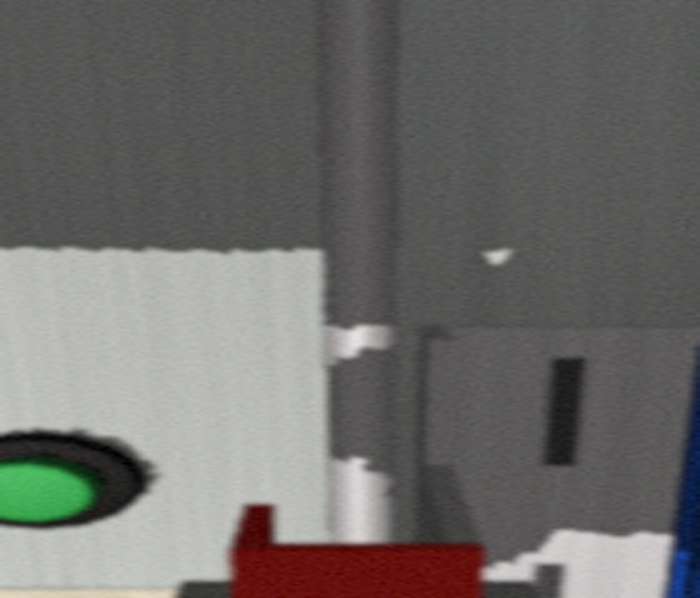

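Request:
play_rows([
  [0,0.5,0.02,0,0,0,-0.7],
  [0,0.5,0.02,0,0,0,-0.7],
  [0,0.4,0,0,0,0,-0.7],
  [0,0,0,0,0,0,-0.7],
])

```text
time_s: 37.58
eef_pos: [0.6476, 0.1317, 0.1548]
eef_rot: [-1.559, -0.221, 0.217]
wrist_force: [0.1, -0.3, -4.0]
opening: 0.227
```

```bash
python3 -c "
from h import *
im,c=look('w52');plan((.6478,.1322,.145),16.06,1)
cv2.imwrite('pics/w52d.png',cv2.resize(im[0:260,250:390],None,fx=5,fy=2.3,interpolation=cv2.INTER_CUBIC))
"
```

```text
t37.58 p [0.6476 0.1317 0.1548] jawyaw16.0 tilt0.15 F [ 0.1 -0.3 -4. ] op0.227 q6 1.49
[-0.01, 0.27, 0.01] [-0.0, -0.01, 0.03]
```

View pics/w52d.png

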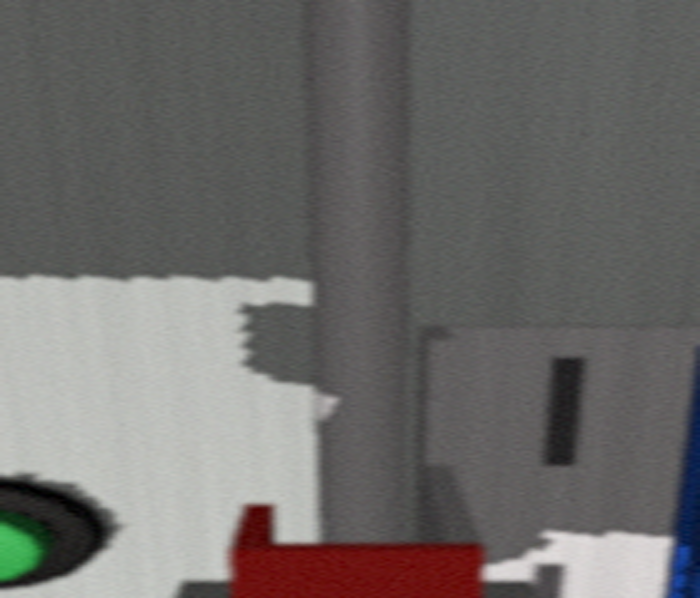

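Request:
play_rows([
  [0.03,0.3,0,0,0,0.02,-0.7],
  [0,0.25,0,0,0,0,-0.7],
  [0,0,0,0,0,0,-0.7],
])

```text
time_s: 38.0
eef_pos: [0.6503, 0.1323, 0.134]
eef_rot: [-1.559, -0.222, 0.216]
wrist_force: [0.6, -0.3, -3.9]
opening: 0.231
```

```bash
python3 -c "
from h import *
im,c=look('w53');plan((.6486,.132,.117),16.06,1)
cv2.imwrite('pics/w53d.png',cv2.resize(im[0:260,250:390],None,fx=5,fy=2.3,interpolation=cv2.INTER_CUBIC))
"
```

```text
t38.00 p [0.6503 0.1323 0.134 ] jawyaw16.0 tilt0.21 F [ 0.6 -0.3 -3.9] op0.231 q6 1.49
[-0.05, 0.44, 0.01] [0.0, -0.01, 0.03]
```

View pics/w53d.png

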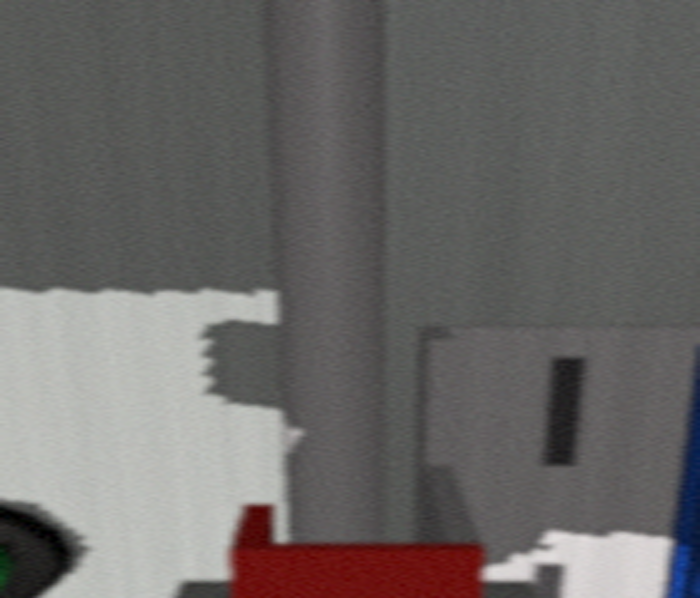

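Request:
play_rows([
  [-0.05,0.1,0,0,0,0.02,-0.7],
  [0,0.12,0,0,0,0,-0.7],
  [0,0,0,0,0,0,-0.7],
])

```text
time_s: 38.42
eef_pos: [0.6487, 0.1318, 0.1257]
eef_rot: [-1.559, -0.22, 0.217]
wrist_force: [0.2, -0.6, -5.1]
opening: 0.229
```

```bash
python3 -c "
from h import *
im,c=look('w54');plan((.6486,.132,.117),16.06,1)
cv2.imwrite('pics/w54d.png',cv2.resize(im[0:260,250:390],None,fx=5,fy=2.3,interpolation=cv2.INTER_CUBIC))
"
```

```text
t38.42 p [0.6487 0.1318 0.1257] jawyaw16.0 tilt0.13 F [ 0.2 -0.6 -5.1] op0.229 q6 1.49
[-0.01, 0.22, 0.01] [0.0, -0.01, 0.02]
```

View pics/w54d.png

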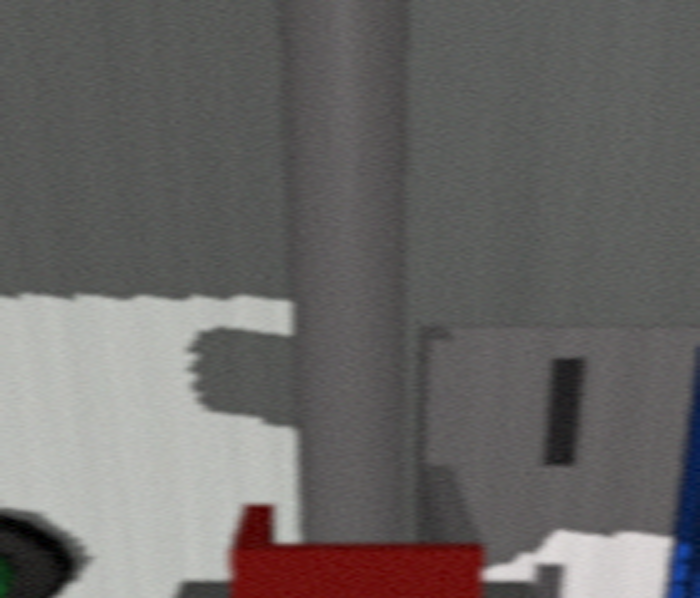

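Centred, with the lip outside and the strap inside. Lowering until it seats.

Request:
play_rows([
  [-0.01,0.15,0,0,0,0.01,-0.7],
  [0,0.1,0,0,0,0,-0.7],
  [0,0,0,0,0,0,-0.7],
])

```text
time_s: 38.85
eef_pos: [0.6489, 0.1318, 0.1164]
eef_rot: [-1.56, -0.221, 0.217]
wrist_force: [-0.4, -0.6, -1.3]
opening: 0.231
```

```bash
python3 -c "
from h import *
st()"
```

```text
t38.85 p [0.6489 0.1318 0.1164] jawyaw16.0 tilt0.16 F [-0.4 -0.6 -1.3] op0.231 q6 1.49
```

Request:
play_rows([
  [0,0.03,0,0,0,0,-0.7],
  [0,0,0,0,0,0,-0.1],
  [0,0,0,0,0,0,0],
  [0,0,0,0,0,0,0],
])

```text
time_s: 39.35
eef_pos: [0.6503, 0.1321, 0.1174]
eef_rot: [-1.559, -0.224, 0.213]
wrist_force: [0.2, -0.2, -0.3]
opening: 0.503
```

Request:
play_rows([
  [0,-0.5,0,0,0,0,0],
  [0,-1,0,0,0,0,0],
  [0,-1,0,0,0,0,0.1],
  [0,0,0,0,0,0,0.1],
])

```text
time_s: 39.85
eef_pos: [0.6496, 0.132, 0.2194]
eef_rot: [-1.559, -0.224, 0.214]
wrist_force: [-0.9, 0.0, 0.3]
opening: 0.554
```

```bash
python3 -c "
from h import *
im,c=look('w55')
"
```

```text
t39.85 p [0.6496 0.132  0.2194] jawyaw16.0 tilt0.38 F [-0.9  0.   0.3] op0.554 q6 1.49
```

View pics/w55.png

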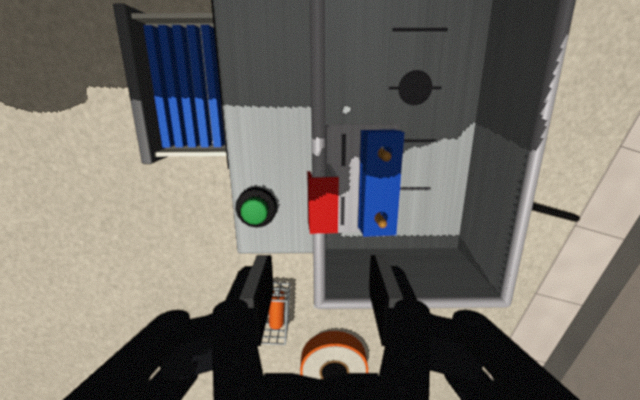

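```bash
python3 -c "
from h import *
plan((.6,-.095,.16),12.5,6)
"
```

```text
[-0.46, 0.24, -0.85] [0.0, 0.07, 0.0]
[-0.45, 0.24, -0.86] [0.0, 0.07, 0.0]
[-0.44, 0.24, -0.86] [0.0, 0.07, 0.0]
[-0.43, 0.24, -0.87] [0.0, 0.07, 0.0]
[-0.42, 0.24, -0.87] [0.0, 0.07, 0.0]
[-0.41, 0.24, -0.87] [0.0, 0.07, 0.0]
```

Request:
play_rows([
  [-0.45,0,-0.85,0,0.07,0,0.1],
  [-0.45,0,-0.85,0,0.07,0,0.1],
  [-0.44,0,-0.85,0,0.07,0,0.1],
  [-0.43,0.3,-0.85,0,0.07,0,0.1],
  [-0.42,0.5,-0.85,0,0.07,0,0.1],
])

```text
time_s: 40.52
eef_pos: [0.6063, -0.0572, 0.1777]
eef_rot: [-1.562, -0.182, 0.185]
wrist_force: [-0.1, -0.2, 0.4]
opening: 0.55
```

Request:
play_rows([
  [-0.3,0.4,-0.6,0,0.07,0,0.1],
  [0,0,0,0,0,0,0.1],
  [0,0,0,0,0,0,0.1],
])

```text
time_s: 40.9
eef_pos: [0.5969, -0.0858, 0.1562]
eef_rot: [-1.561, -0.165, 0.18]
wrist_force: [0.1, -0.3, -0.3]
opening: 0.547
```

```bash
python3 -c "
from h import *
im,c=look('w56');redq(im,c)
"
```

```text
t40.90 p [ 0.5969 -0.0858  0.1562] jawyaw12.6 tilt0.56 F [ 0.1 -0.3 -0.3] op0.547 q6 1.21
red [597.9 -93.4] yaw 11.9 [23.  44.8] pinsmid [652.7 -81.9] (309, 177, 28, 51)
```

View pics/w56.png

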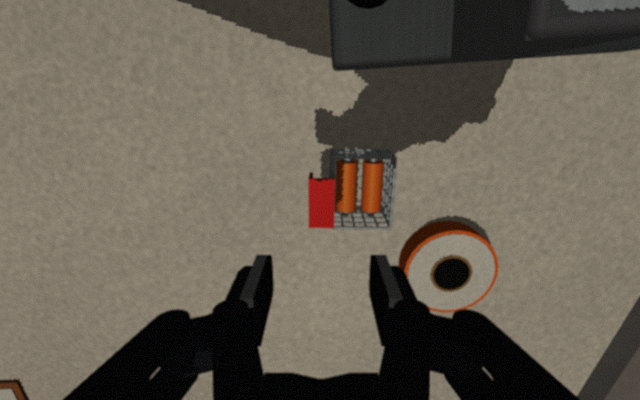

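```bash
python3 -c "
from h import *
plan((.5986,-.0937,.06),12.2,3)
"
```

```text
[0.01, 0.8, -0.07] [-0.01, 0.02, -0.02]
[0.0, 0.8, -0.07] [-0.01, 0.02, -0.02]
[0.0, 0.8, -0.07] [-0.01, 0.02, -0.02]
```

Request:
play_rows([
  [0,0.8,-0.07,-0.01,0.02,-0.02,0.1],
  [0,0.8,-0.07,-0.01,0.02,-0.02,0.1],
  [0,0.7,-0.07,-0.01,0.02,-0.02,0.1],
  [0,0,0,0,0,0,0.1],
])

```text
time_s: 41.45
eef_pos: [0.6014, -0.0897, 0.0642]
eef_rot: [-1.565, -0.175, 0.168]
wrist_force: [-0.0, 0.4, -0.3]
opening: 0.553
```

```bash
python3 -c "
from h import *
im,c=look('w57');redq(im,c);plan((.5986,-.0937,.03),12.2,1)
"
```

```text
t41.45 p [ 0.6014 -0.0897  0.0642] jawyaw12.5 tilt0.26 F [-0.   0.4 -0.3] op0.553 q6 1.20
red [597.5 -94. ] yaw 11.1 [21.9 43.5] pinsmid [652.4 -83.2] (296, 212, 39, 68)
[-0.12, 0.9, -0.07] [0.02, 0.04, 0.05]
```

View pics/w57.png

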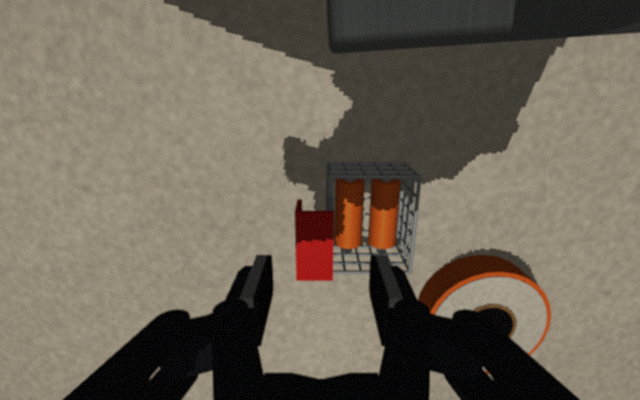

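Request:
play_rows([
  [-0.1,0.5,-0.1,0.01,0.05,0.03,0.1],
  [-0.03,0.3,0,0.01,0.05,0.02,0.1],
  [0,0,0,0,0,0,0.1],
])

```text
time_s: 41.88
eef_pos: [0.6003, -0.0946, 0.0348]
eef_rot: [-1.565, -0.163, 0.158]
wrist_force: [0.1, -0.2, 0.1]
opening: 0.549
```

```bash
python3 -c "
from h import *
im,c=look('w58');plan((.5985,-.094,.02),11.7,1)
"
```

```text
t41.88 p [ 0.6003 -0.0946  0.0348] jawyaw11.7 tilt0.19 F [ 0.1 -0.2  0.1] op0.549 q6 1.21
[-0.05, 0.38, 0.03] [0.01, 0.0, 0.03]
```

View pics/w58.png

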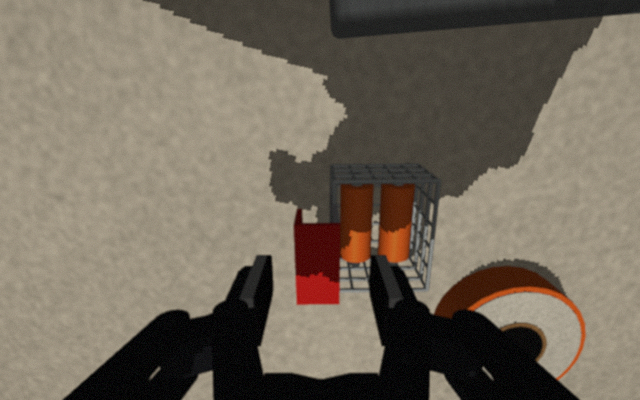

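Request:
play_rows([
  [-0.05,0.3,0.02,0.01,0,0.02,0.1],
  [0,0.08,0,0,0,0,0],
  [0,0,0,0,0,0,0],
  [0,0,0,0,0,0,-0.7],
  [0,0,0,0,0,0,-0.7],
])

```text
time_s: 42.55
eef_pos: [0.5992, -0.0944, 0.0204]
eef_rot: [-1.565, -0.163, 0.158]
wrist_force: [0.0, 1.1, -1.5]
opening: 0.231
```

Request:
play_rows([
  [0,0,0,0,0,0,-0.7],
  [0,0,0,0,0,0,-0.7],
])

```text
time_s: 42.8
eef_pos: [0.5992, -0.0944, 0.0203]
eef_rot: [-1.565, -0.163, 0.158]
wrist_force: [-0.2, 0.6, -0.1]
opening: 0.228
```

```bash
python3 -c "
from h import *
im,c=look('w59')
"
```

```text
t42.80 p [ 0.5992 -0.0944  0.0203] jawyaw11.7 tilt0.16 F [-0.2  0.6 -0.1] op0.228 q6 1.21
```

View pics/w59.png

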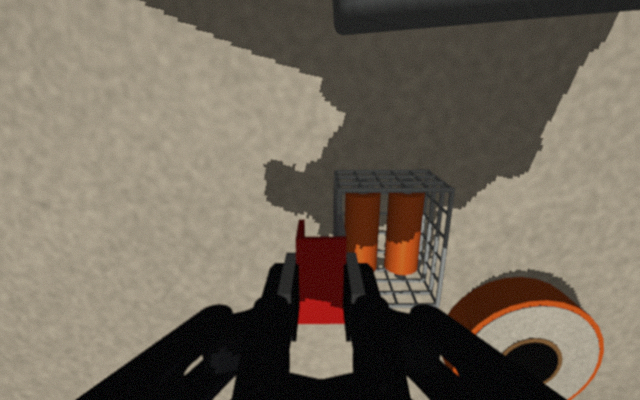

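Request:
play_rows([
  [0,-0.3,0,0,0,0,-0.7],
  [0,-0.9,0,0,0,0,-0.7],
  [0,-1,0,0,0,0,-0.7],
  [0,-1,0,0,0,0,-0.7],
  [0,-1,0,0,0,0,-0.7],
])

```text
time_s: 43.48
eef_pos: [0.5959, -0.094, 0.1913]
eef_rot: [-1.563, -0.157, 0.164]
wrist_force: [1.5, -0.1, -1.6]
opening: 0.232
```

Request:
play_rows([
  [0,-0.7,0,0,0,0,-0.7],
  [0,0,0,0,0,0,-0.7],
])

```text
time_s: 43.72
eef_pos: [0.5974, -0.0943, 0.2252]
eef_rot: [-1.565, -0.162, 0.159]
wrist_force: [0.1, -1.1, -1.4]
opening: 0.232
```

```bash
python3 -c "
from h import *
im,c=look('w60');plan((.612,.251,.225),16.05,9)
"
```

```text
t43.73 p [ 0.5974 -0.0943  0.2252] jawyaw11.7 tilt0.12 F [ 0.1 -1.1 -1.4] op0.232 q6 1.21
[0.24, -0.0, 0.93] [-0.0, -0.06, 0.0]
[0.24, -0.0, 0.93] [-0.0, -0.06, 0.0]
[0.25, -0.0, 0.93] [-0.0, -0.06, 0.0]
[0.26, -0.0, 0.92] [-0.0, -0.06, 0.0]
[0.27, -0.0, 0.92] [-0.0, -0.06, 0.0]
[0.27, -0.0, 0.92] [-0.0, -0.06, 0.0]
[0.28, -0.0, 0.92] [-0.0, -0.06, 0.0]
[0.29, -0.0, 0.91] [-0.0, -0.06, 0.0]
[0.3, -0.0, 0.91] [-0.0, -0.06, 0.0]
```

View pics/w60.png

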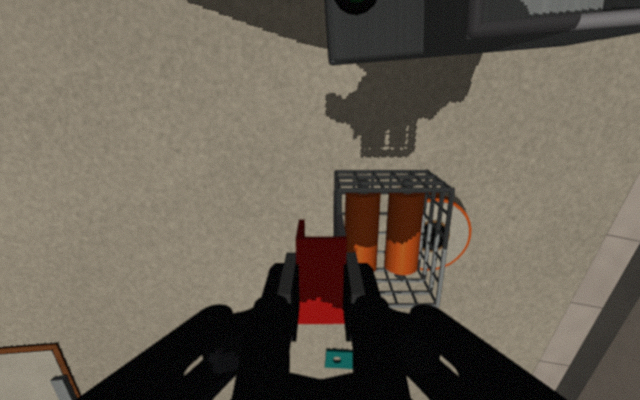

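Request:
play_rows([
  [0.24,-0.08,0.93,0,-0.06,0,-0.7],
  [0.24,-0.08,0.93,0,-0.06,0,-0.7],
  [0.25,-0.08,0.93,0,-0.06,0,-0.7],
  [0.26,-0.05,0.92,0,-0.06,0,-0.7],
  [0.27,-0.05,0.92,0,-0.06,0,-0.7],
])

```text
time_s: 44.4
eef_pos: [0.6024, 0.0998, 0.2275]
eef_rot: [-1.561, -0.179, 0.201]
wrist_force: [0.3, 0.2, -2.2]
opening: 0.233
```

Request:
play_rows([
  [0.27,-0.05,0.92,0,-0.06,0,-0.7],
  [0.27,-0.05,0.92,0,-0.06,0,-0.7],
  [0.28,-0.05,0.8,0,-0.06,0,-0.7],
  [0.2,0,0.4,0,-0.06,0,-0.7],
  [0,0,0,0,0,0,-0.7],
])

```text
time_s: 45.02
eef_pos: [0.6083, 0.2331, 0.2228]
eef_rot: [-1.561, -0.197, 0.242]
wrist_force: [-0.3, -0.2, -1.8]
opening: 0.232
```

```bash
python3 -c "
from h import *
im,c=look('w61');plan((.6143,.2519,.22),16.05,1)
"
```

```text
t45.02 p [0.6083 0.2331 0.2228] jawyaw16.0 tilt1.63 F [-0.3 -0.2 -1.8] op0.232 q6 1.65
[0.28, 0.07, 0.43] [-0.02, -0.01, -0.2]
```

View pics/w61.png

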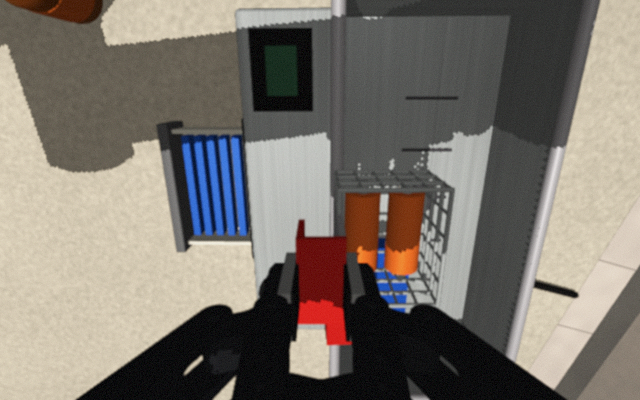

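Request:
play_rows([
  [0.28,0,0.4,-0.02,-0.01,-0.2,-0.7],
  [0,0.1,0,0,0,0,-0.7],
  [0,0,0,0,0,0,-0.7],
])

```text
time_s: 45.45
eef_pos: [0.6153, 0.2491, 0.2185]
eef_rot: [-1.561, -0.219, 0.216]
wrist_force: [-0.2, 0.0, -2.3]
opening: 0.228
```

```bash
cat >> h.py <<'E'
def rimlook(fn):
    im,c=look(fn);cv2.imwrite('pics/'+fn+'d.png',cv2.resize(im[0:260,250:390],None,fx=5,fy=2.3,interpolation=cv2.INTER_CUBIC))
E
python3 -c "
from h import *
rimlook('w62');plan((.6143,.2519,.16),16.05,2)
"
```

```text
t45.45 p [0.6153 0.2491 0.2185] jawyaw15.9 tilt0.09 F [-0.2  0.  -2.3] op0.228 q6 1.68
[-0.01, 0.74, 0.04] [0.0, -0.01, 0.01]
[-0.0, 0.74, 0.04] [0.0, -0.01, 0.01]
```

View pics/w62d.png

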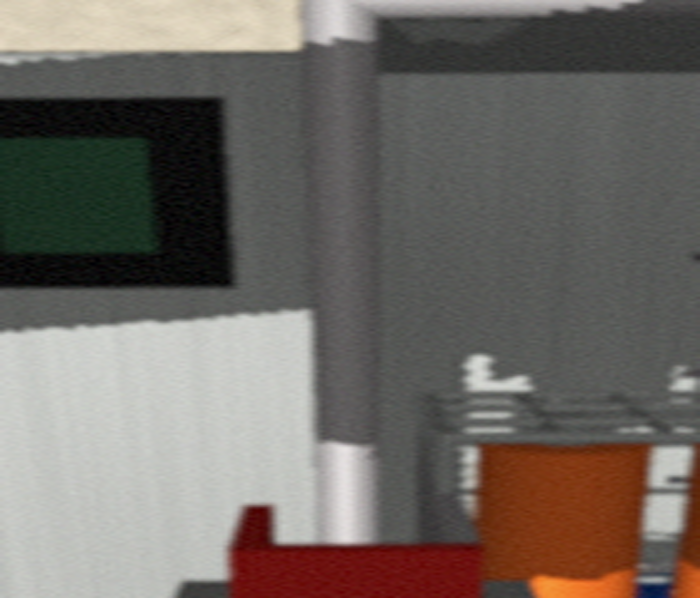

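Request:
play_rows([
  [-0.03,0.5,0.03,0,-0.01,0,-0.7],
  [0,0.5,0.03,0,0,0,-0.7],
  [0,0.5,0,0,0,0,-0.7],
  [0,0,0,0,0,0,-0.7],
])

```text
time_s: 46.0
eef_pos: [0.6143, 0.2494, 0.159]
eef_rot: [-1.56, -0.22, 0.213]
wrist_force: [0.5, -0.3, -1.0]
opening: 0.232
```

```bash
python3 -c "
from h import *
rimlook('w63');plan((.6143,.2519,.14),16.05,1)
"
```

```text
t46.00 p [0.6143 0.2494 0.159 ] jawyaw15.8 tilt0.24 F [ 0.5 -0.3 -1. ] op0.232 q6 1.68
[0.0, 0.51, 0.06] [0.01, -0.03, 0.04]
```

View pics/w63d.png

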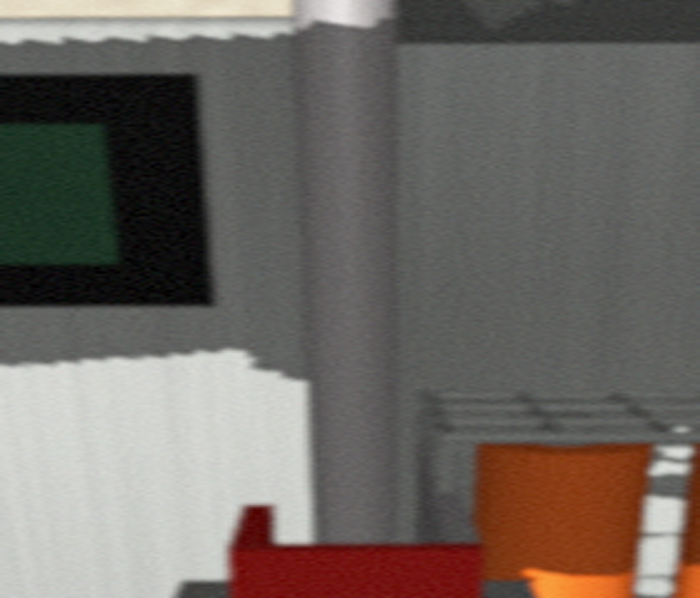

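Request:
play_rows([
  [0,0.3,0.02,0,-0.03,0.03,-0.7],
  [0,0.25,0,0,0,0,-0.7],
  [0,0,0,0,0,0,-0.7],
])

```text
time_s: 46.42
eef_pos: [0.6157, 0.2505, 0.139]
eef_rot: [-1.559, -0.223, 0.216]
wrist_force: [0.2, 0.7, -1.5]
opening: 0.231
```

```bash
python3 -c "
from h import *
rimlook('w64')
"
```

```text
t46.42 p [0.6157 0.2505 0.139 ] jawyaw16.0 tilt0.26 F [ 0.2  0.7 -1.5] op0.231 q6 1.68
```

View pics/w64d.png

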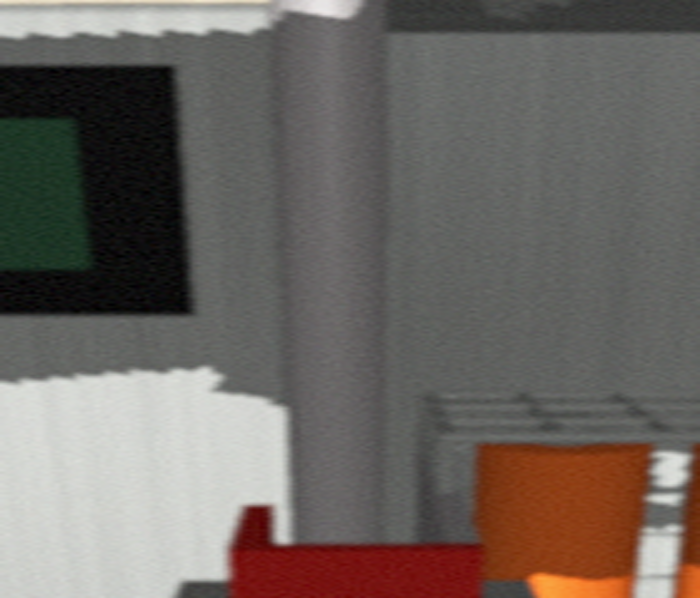

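Request:
play_rows([
  [-0.045,0.15,0,0,0,0.03,-0.7],
  [0,0.15,0,0,0,0,-0.7],
  [0,0,0,0,0,0,-0.7],
])

```text
time_s: 46.85
eef_pos: [0.6143, 0.2502, 0.1273]
eef_rot: [-1.56, -0.221, 0.219]
wrist_force: [0.2, 0.8, -1.9]
opening: 0.23
```

```bash
python3 -c "
from h import *
rimlook('w65')
"
```

```text
t46.85 p [0.6143 0.2502 0.1273] jawyaw16.0 tilt0.09 F [ 0.2  0.8 -1.9] op0.230 q6 1.68
```

View pics/w65d.png

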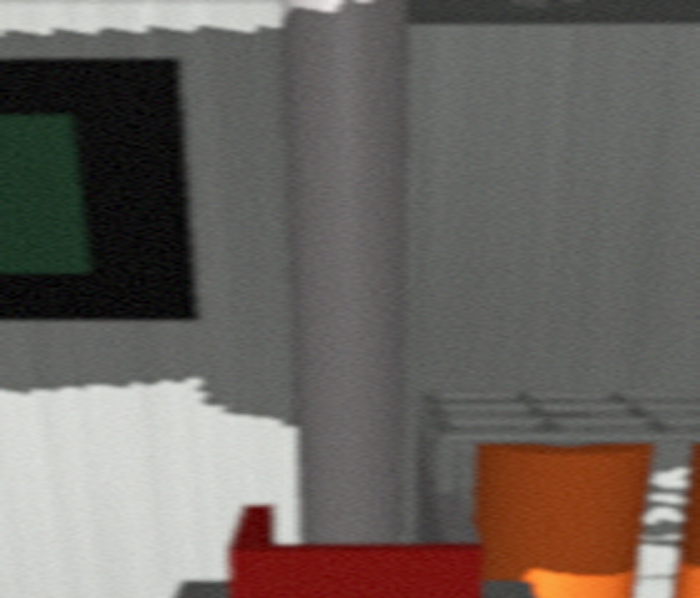

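Request:
play_rows([
  [0,0.18,0,0,0,0,-0.7],
  [0,0.12,0,0,0,0,-0.7],
  [0,0,0,0,0,0,-0.7],
])

```text
time_s: 47.28
eef_pos: [0.6149, 0.2504, 0.1163]
eef_rot: [-1.559, -0.223, 0.217]
wrist_force: [-1.0, -1.1, 0.5]
opening: 0.227
```

```bash
python3 -c "
from h import *
st()"
```

```text
t47.27 p [0.6149 0.2504 0.1163] jawyaw16.0 tilt0.23 F [-1.  -1.1  0.5] op0.227 q6 1.68
```

Seated: the load has gone at the same height as the rack. Release.

Request:
play_rows([
  [0,0,0,0,0,0,-0.1],
  [0,0,0,0,0,0,0],
  [0,0,0,0,0,0,0],
])

```text
time_s: 47.65
eef_pos: [0.6153, 0.2506, 0.1166]
eef_rot: [-1.559, -0.224, 0.216]
wrist_force: [-0.3, 0.1, -0.5]
opening: 0.499
```

Request:
play_rows([
  [0,-0.5,0,0,0,0,0],
  [0,-1,0,0,0,0,0],
  [0,-1,0,0,0,0,0],
  [0,-0.3,0,0,0,0,-0.5],
  [0,0,0,0,0,0,-1],
])

```text
time_s: 48.28
eef_pos: [0.6145, 0.2503, 0.2296]
eef_rot: [-1.559, -0.222, 0.218]
wrist_force: [1.1, 0.5, 0.2]
opening: 0.08
```

```bash
python3 -c "
from h import *
im,c=look('w66')
"
```

```text
t48.27 p [0.6145 0.2503 0.2296] jawyaw16.0 tilt0.16 F [1.1 0.5 0.2] op0.080 q6 1.68
```

View pics/w66.png

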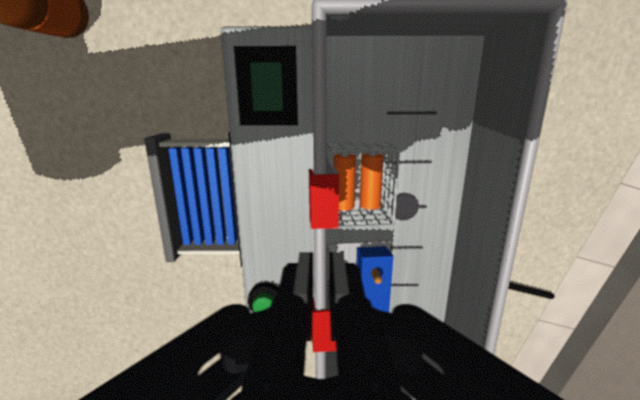

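```bash
python3 -c "
from h import *
c=Cam('wrist')
im=cv2.imread('pics/w66.png');cv2.imwrite('pics/w66d.png',cv2.resize(im[120:280,130:260],None,fx=5,fy=3.6,interpolation=cv2.INTER_CUBIC))
P=c.on([(148,139),(167,262)],.057)[:,:2];ex=np.array([np.cos(np.radians(16.06)),np.sin(np.radians(16.06))]);ey=np.array([-ex[1],ex[0]])
print((P*1e3).round(1),(P@ex*1e3).round(1),(P@ey*1e3).round(1))
b=c.on([(263,304)],.068)[0,:2];print('btn',b,b@ex,b@ey)
"
```

```text
[[427.4 231.6]
 [466.1  89.4]] [474.8 472.7] [104.3 -43. ]
btn [0.5908391  0.07116117] 0.5874664367541768 -0.09506806651710256
```

View pics/w66d.png

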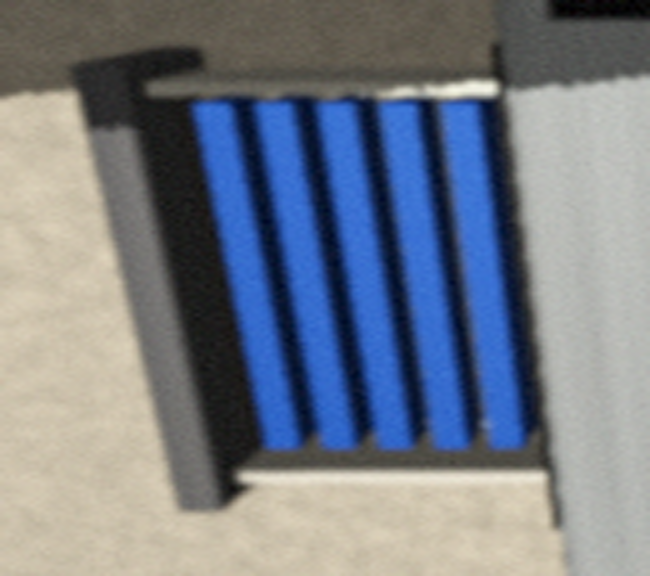

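```bash
python3 -c "
from h import *
c=Cam('top');print(c.on([(165,262),(192,279)],.03).round(3))
plan((.395,.1456,.2),16.06,6)
"
```

```text
[[0.344 0.419 0.03 ]
 [0.293 0.334 0.03 ]]
[-1.0, 0.12, -0.17] [0.0, -0.0, 0.0]
[-1.0, 0.12, -0.17] [0.0, -0.0, 0.0]
[-1.0, 0.12, -0.17] [0.0, -0.0, 0.0]
[-1.0, 0.12, -0.17] [0.0, -0.0, 0.0]
[-1.0, 0.12, -0.17] [0.0, -0.0, 0.0]
[-1.0, 0.12, -0.17] [0.0, -0.0, 0.0]
```

Request:
play_rows([
  [-1,0,-0.17,0,0,0,-1],
  [-1,0,-0.17,0,0,0,-1],
  [-1,0,-0.17,0,0,0,-1],
  [-1,0.1,-0.17,0,0,0,-1],
  [-1,0.3,-0.17,0,0,0,-1],
])

```text
time_s: 48.95
eef_pos: [0.4251, 0.1595, 0.2015]
eef_rot: [-1.563, -0.211, 0.23]
wrist_force: [-0.2, 0.4, 0.4]
opening: -0.004
```

Request:
play_rows([
  [-0.8,0.5,-0.15,0,0,0,-1],
  [0,0.8,0,0,0,0,-1],
  [0,0.8,0,0,0,0,-1],
  [0,0,0,0,0,0,-1],
])

```text
time_s: 49.45
eef_pos: [0.3868, 0.141, 0.1095]
eef_rot: [-1.565, -0.204, 0.236]
wrist_force: [0.2, 0.8, 0.5]
opening: 0.004
```

```bash
python3 -c "
from h import *
im,c=look('w67');plan((.395,.1456,-.005),16.06,4)
"
```

```text
t49.45 p [0.3868 0.141  0.1095] jawyaw16.0 tilt1.18 F [0.2 0.8 0.5] op0.004 q6 1.64
[0.06, 0.72, 0.01] [0.0, -0.0, -0.03]
[0.06, 0.72, 0.01] [0.0, -0.0, -0.03]
[0.06, 0.72, 0.01] [0.0, -0.0, -0.03]
[0.05, 0.72, 0.01] [0.0, -0.0, -0.03]
```

View pics/w67.png

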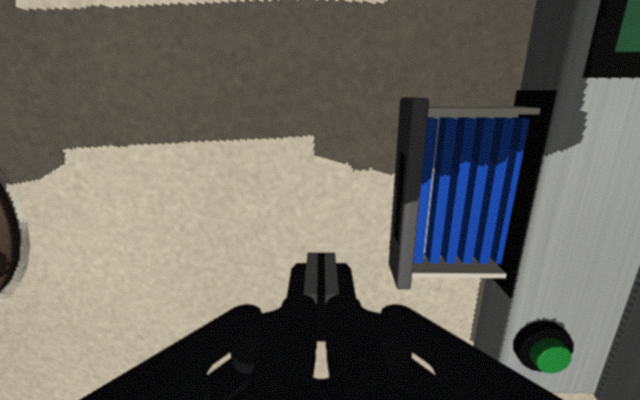

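Request:
play_rows([
  [0.05,0.75,0,0,0,-0.05,-1],
  [0.05,0.75,0,0,0,-0.05,-1],
  [0,0.75,0,0,0,-0.04,-1],
  [0,0.3,0,0,0,0,-1],
  [0,0,0,0,0,0,-1],
])

```text
time_s: 50.12
eef_pos: [0.3957, 0.1439, 0.0116]
eef_rot: [-1.56, -0.227, 0.213]
wrist_force: [-0.0, -0.2, 1.1]
opening: -0.003
```

```bash
python3 -c "
from h import *
im,c=look('w68');T=pose();e=np.array([.961,.2766]);print(T[:2,3]@e, T[:2,3]@[-.2766,.961])
"
```

```text
t50.12 p [0.3957 0.1439 0.0116] jawyaw16.1 tilt0.53 F [-0.  -0.2  1.1] op-0.003 q6 1.64
0.42052331510907354 0.028907171336673393
```

View pics/w68.png

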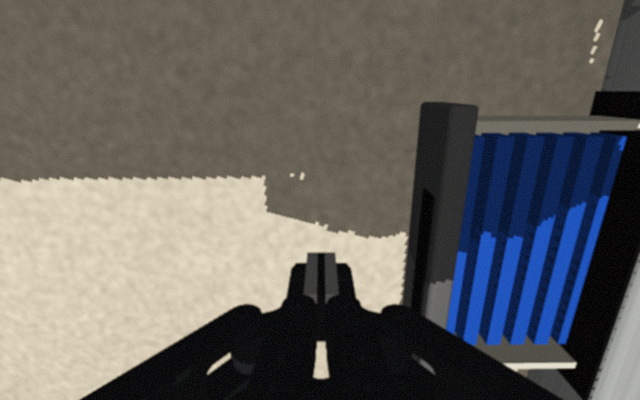

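Request:
play_rows([
  [0,0.3,0,0,0,-0.05,-1],
  [0,0.15,0,0,0,0,-1],
  [0.5,0,0,0,0,0,-1],
  [0.3,0,0,0,0,0,-1],
  [0,0,0,0,0,0,-1],
])

```text
time_s: 50.8
eef_pos: [0.4297, 0.1539, -0.0043]
eef_rot: [-1.558, -0.237, 0.203]
wrist_force: [-0.2, 0.1, -0.0]
opening: 0.0
```

```bash
python3 -c "
from h import *
im,c=look('w69');T=pose();e=np.array([.961,.2766]);print(T[:2,3]@e, T[:2,3]@[-.2766,.961])
im,c=snap('side','s69.png');u,v=c.px([T[:3,3]])[0].astype(int)
cv2.imwrite('pics/s69c.png',cv2.resize(im[v-60:v+40,u-60:u+60],None,fx=5,fy=5,interpolation=cv2.INTER_CUBIC))
"
```

```text
t50.80 p [ 0.4297  0.1539 -0.0043] jawyaw16.1 tilt1.22 F [-0.2  0.1 -0. ] op0.000 q6 1.64
0.454908225346364 0.02902628247560851
```

View pics/w69.png

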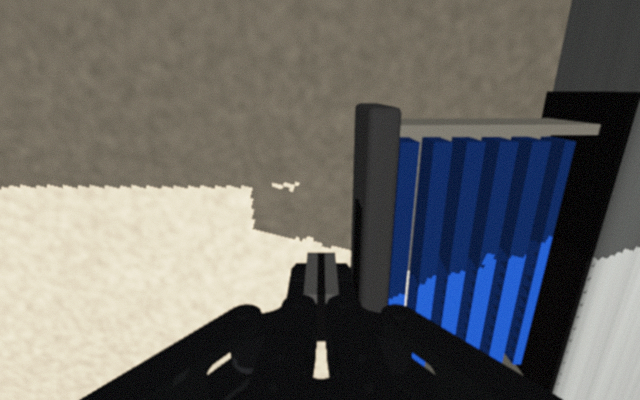

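View pics/s69c.png

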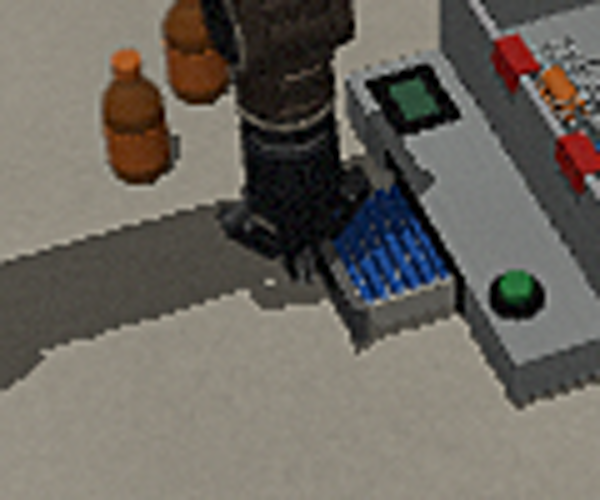

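Request:
play_rows([
  [0.4,0,0,0,0,0.1,-1],
  [0.4,0,0,0,0,0.05,-1],
  [0.4,0,0,0,0,0,-1],
  [0,0,0,0,0,0,-1],
])

```text
time_s: 51.4
eef_pos: [0.4725, 0.1662, -0.0048]
eef_rot: [-1.562, -0.215, 0.225]
wrist_force: [-1.0, -0.5, 0.0]
opening: 0.003
```

```bash
python3 -c "
from h import *
im,c=look('w70');T=pose();e=np.array([.961,.2766]);print(T[:2,3]@e, T[:2,3]@[-.2766,.961])
"
```

```text
t51.40 p [ 0.4725  0.1662 -0.0048] jawyaw16.1 tilt0.39 F [-1.  -0.5  0. ] op0.003 q6 1.63
0.4994225267529386 0.029005320676749574
```

View pics/w70.png

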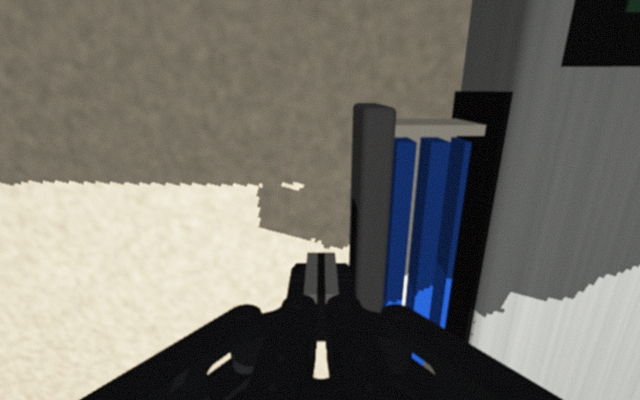

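Request:
play_rows([
  [0.4,0,0,0,0,0.03,-1],
  [0.35,0,0,0,0,0,-1],
  [0,0,0,0,0,0,-1],
])

```text
time_s: 51.82
eef_pos: [0.4997, 0.174, -0.0053]
eef_rot: [-1.563, -0.21, 0.231]
wrist_force: [0.4, -0.8, -0.2]
opening: 0.002
```

```bash
python3 -c "
from h import *
im,c=look('w71');T=pose();e=np.array([.961,.2766]);print(T[:2,3]@e, T[:2,3]@[-.2766,.961])
"
```

```text
t51.83 p [ 0.4997  0.174  -0.0053] jawyaw16.1 tilt0.78 F [ 0.4 -0.8 -0.2] op0.002 q6 1.63
0.5278855200746578 0.029013363060238884
```

Request:
play_rows([
  [0.2,0,0,0,0,-0.05,-1],
  [0.15,0,0,0,0,0,-1],
])

```text
time_s: 52.12
eef_pos: [0.5075, 0.1762, -0.0058]
eef_rot: [-1.563, -0.209, 0.233]
wrist_force: [-26.5, -8.0, 23.3]
opening: -0.002
```

Request:
play_rows([
  [0.15,0,0,0,0,-0.03,-1],
  [0.1,0,0,0,0,0,-1],
])

```text
time_s: 52.38
eef_pos: [0.5065, 0.176, -0.0059]
eef_rot: [-1.564, -0.198, 0.244]
wrist_force: [-13.9, -3.4, 11.8]
opening: -0.002
```

Request:
play_rows([
  [-0.3,0,0,0,0,0,-1],
  [-0.6,0,0,0,0,0.15,-1],
  [-0.6,-0.3,0,0,0,0,-1],
  [0,-1,0,0,0,0,-1],
  [0,0,0,0,0,0,-1],
])

```text
time_s: 53.0
eef_pos: [0.4474, 0.1588, 0.0495]
eef_rot: [-1.567, -0.182, 0.261]
wrist_force: [1.3, -0.1, -0.6]
opening: 0.0
```

```bash
python3 -c "
from h import *
im,c=look('w72')
g=cv2.cvtColor(im,cv2.COLOR_BGR2GRAY);hs=cv2.cvtColor(im,cv2.COLOR_BGR2HSV)
# expected home edge pixels
ex=np.array([np.cos(np.radians(16.06)),np.sin(np.radians(16.06))]);ey=np.array([-ex[1],ex[0]])
for v in(.05,.07,.09):
  for n,u,z in(('face home',.5509,.057),('panel in',.5644,.057),('plinth edge',.5644,.062)):
    print(v,n,c.px([np.r_[u*ex+v*ey,z]])[0].round(1))
r=int(c.px([np.r_[.551*ex+.07*ey,.057]])[0][1]);u0=int(c.px([np.r_[.551*ex+.07*ey,.057]])[0][0])
print(r,u0-40,g[max(0,r-1):r+2,u0-40:u0+50].mean(0).astype(int).tolist())
print('blue px', [ (cv2.boundingRect(b),cv2.contourArea(b)) for b in blobs(mask(im,(105,120,50),(125,255,255)),20)])
"
```

```text
t53.00 p [0.4474 0.1588 0.0495] jawyaw16.1 tilt2.91 F [ 1.3 -0.1 -0.6] op0.000 q6 1.63
0.05 face home [463.5 209.5]
0.05 panel in [488.8 210. ]
0.05 plinth edge [492.9 213.2]
0.07 face home [468.9 173.8]
0.07 panel in [495.2 174.2]
0.07 plinth edge [499.6 176.5]
0.09 face home [474.7 135.3]
0.09 panel in [502.  135.5]
0.09 plinth edge [506.8 136.9]
173 429 [82, 84, 84, 82, 82, 78, 82, 83, 81, 80, 77, 71, 44, 32, 21, 25, 24, 24, 20, 22, 17, 13, 11, 5, 11, 12, 19, 21, 23, 24, 26, 22, 23, 27, 23, 24, 31, 36, 33, 37, 39, 39, 40, 40, 39, 37, 38, 36, 38, 39, 42, 36, 38, 36, 38, 37, 37, 28, 21, 9, 10, 3, 8, 3, 15, 33, 47, 55, 61, 62, 62, 65, 66, 67, 70, 69, 68, 70, 70, 73, 70, 71, 69, 71, 69, 72, 76, 68, 71, 68]
blue px []
```

```bash
cat >> h.py <<'E'
def green(im,c,z=.07):
    for b in blobs(mask(im,(55,120,40),(75,255,255)),40):
        (x,y),_,_=cv2.fitEllipse(b);P=c.on([(x,y)],z)[0];print('green px',round(x,1),round(y,1),'area',cv2.contourArea(b),'world',P.round(4),cv2.boundingRect(b))
E
python3 -c "
from h import *
for f in('w50','w66'):pass
im,c=snap('wrist','w73.png');st();green(im,c)
t,ct=snap('top','t73.png');green(t,ct)
s,cs=snap('side','s73.png');green(s,cs)
plan((.5,.05,.15),106,11)
"
```

```text
t53.10 p [0.4455 0.1581 0.0466] jawyaw16.1 tilt3.21 F [-0.7  0.5 -0.4] op-0.001 q6 1.63
green px 273.7 178.7 area 58.5 world [0.597  0.0803 0.07  ] (269, 174, 10, 10)
[0.04, -0.24, -0.27] [-0.03, -1.02, -0.03]
[0.0, -0.24, -0.27] [-0.03, -1.02, -0.03]
[-0.04, -0.24, -0.27] [-0.03, -1.02, -0.03]
[-0.08, -0.24, -0.27] [-0.03, -1.02, -0.03]
[-0.11, -0.24, -0.25] [-0.03, -1.02, -0.03]
[-0.15, -0.24, -0.24] [-0.03, -1.02, -0.03]
[-0.18, -0.23, -0.21] [-0.03, -1.02, -0.03]
[-0.2, -0.23, -0.19] [-0.03, -1.02, -0.03]
[-0.23, -0.24, -0.16] [-0.03, -1.02, -0.03]
[-0.25, -0.24, -0.12] [-0.03, -1.02, -0.03]
[-0.26, -0.24, -0.09] [-0.03, -1.02, -0.03]
```

Request:
play_rows([
  [0,-0.4,-0.3,-0.03,-1,-0.05,-1],
  [0,-0.4,-0.3,-0.03,-1,-0.05,-1],
  [0,-0.3,-0.3,-0.03,-1,-0.05,-1],
  [-0.1,-0.3,-0.3,-0.03,-1,-0.04,-1],
  [-0.1,-0.3,-0.25,-0.03,-1,-0.04,-1],
])

```text
time_s: 53.82
eef_pos: [0.4695, 0.1035, 0.1088]
eef_rot: [-1.429, -0.756, 0.809]
wrist_force: [0.2, 0.0, 0.7]
opening: -0.002
```

Request:
play_rows([
  [-0.15,-0.3,-0.25,-0.03,-1,-0.03,-1],
  [-0.2,-0.3,-0.2,-0.03,-1,-0.03,-1],
  [-0.2,-0.3,-0.2,-0.03,-1,-0.03,-1],
  [-0.2,-0.2,-0.15,-0.03,-1,-0.03,-1],
  [-0.2,-0.2,-0.1,-0.03,-1,-0.03,-1],
])

```text
time_s: 54.45
eef_pos: [0.4929, 0.0545, 0.157]
eef_rot: [-1.126, -1.312, 1.33]
wrist_force: [-0.2, 0.3, -0.4]
opening: -0.002
```

Request:
play_rows([
  [-0.2,0,-0.1,0,-1,0,-1],
  [0,0,0,0,0,0,-1],
  [0,0,0,0,0,0,-1],
])

```text
time_s: 54.82
eef_pos: [0.4976, 0.0467, 0.1546]
eef_rot: [-1.045, -1.41, 1.431]
wrist_force: [0.4, 1.2, 0.2]
opening: 0.003
```

```bash
python3 -c "
from h import *
im,c=snap('wrist','w74.png');st();green(im,c)
plan((.5,.05,.15),106,1)
"
```

```text
t54.88 p [0.4975 0.0467 0.1546] jawyaw106.9 tilt0.90 F [-0.4 -1.1 -0.1] op0.000 q6 -0.20
green px 573.8 310.3 area 1006.5 world [0.5355 0.3102 0.07  ] (549, 297, 52, 27)
[0.06, 0.11, -0.09] [-0.11, 0.11, 0.0]
```

```bash
python3 -c "
from h import *
for f,p,r in(('w50',(.6336,.1281,.2195),(-1.566,-.213,.23)),('w55',(.6496,.132,.2194),(-1.559,-.224,.214)),('w49',(.5394,-.0329,.2116),(-1.55,-.203,.243)),('w66',(.6145,.2503,.2296),(-1.559,-.222,.218)),('w61',(.6083,.2331,.2228),(-1.561,-.197,.242))):
    im=cv2.imread(f'pics/{f}.png');c=Cam('wrist',{'eef_pos':np.array(p),'eef_rot':np.array(r)})
    print(f);green(im,c,.072)
"
```

```text
w50
green px 272.3 210.4 area 551.0 world [0.5921 0.0773 0.072 ] (259, 197, 28, 28)
w55
green px 253.7 211.0 area 555.0 world [0.5916 0.0773 0.072 ] (240, 198, 28, 27)
w49
green px 418.8 80.5 area 692.5 world [0.5948 0.0821 0.072 ] (404, 65, 30, 32)
w66
green px 261.8 302.4 area 280.0 world [0.5895 0.0781 0.072 ] (252, 293, 21, 20)
w61
green px 273.3 54.3 area 51.5 world [0.5291 0.3318 0.072 ] (266, 47, 18, 21)
green px 288.6 57.0 area 115.5 world [0.5434 0.3334 0.072 ] (281, 46, 15, 26)
```

```bash
python3 -c "
from h import *
print(env.camera_model('wrist')['hand_eye'].round(5)); print(env.camera_model('top')['extrinsics'].round(4))
im,c=snap('wrist','w75.png')
"; ls -la pics | head -3; ls / .
```

```text
[[ 1.0000e+00  1.7000e-04  5.0000e-05 -5.5000e-04]
 [-1.0000e-05  3.2243e-01 -9.4659e-01 -1.7944e-01]
 [-1.7000e-04  9.4659e-01  3.2243e-01  8.4460e-02]
 [ 0.0000e+00  0.0000e+00  0.0000e+00  1.0000e+00]]
[[-2.9000e-03  9.9430e-01 -1.0630e-01  4.2870e-01]
 [-1.0000e+00 -2.8000e-03  1.3000e-03 -7.0600e-02]
 [ 1.0000e-03  1.0630e-01  9.9430e-01  1.1723e+00]
 [ 0.0000e+00  0.0000e+00  0.0000e+00  1.0000e+00]]
total 67684
drwxr-xr-x 2 agent agent   4096 Dec  6 01:26 .
drwxr-xr-x 3 agent agent   4096 Dec  6 00:53 ..
/:
bin
container_info.json
dev
etc
home
include
lib
lib64
libexec
lost+found
mnt
nix
old_root
opt
proc
root
run
sbin
share
sys
tmp
usr
var
workdir

.:
h.py
pics
```

```bash
python3 -c "
from h import *
plan((.589,.0755,.1),106,3)
"
```

```text
[0.01, 0.44, -0.81] [-0.04, 0.04, 0.0]
[0.01, 0.45, -0.8] [-0.04, 0.04, 0.0]
[0.02, 0.45, -0.8] [-0.04, 0.04, 0.0]
```

Request:
play_rows([
  [0,0.35,-0.75,-0.04,0.04,0,-1],
  [0,0.35,-0.75,-0.04,0.04,0,-1],
  [0,0.35,-0.6,-0.04,0.04,0,-1],
  [0,0,0,0,0,0,-1],
  [0,0,0,0,0,0,-1],
])

```text
time_s: 55.55
eef_pos: [0.5785, 0.0726, 0.1112]
eef_rot: [-1.067, -1.411, 1.408]
wrist_force: [0.3, -0.3, 0.2]
opening: -0.003
```

```bash
python3 -c "
from h import *
st();plan((.589,.0755,.06),106,1)
t,ct=snap('top','t76.png');s,cs=snap('side','s76.png')
# rack plates in tub (blue) & orange rollers, reds
for n,im,c in(('top',t,ct),('side',s,cs)):
  for nm,lo,hi,z in(('blue',(105,120,50),(125,255,255),.123),('red',(0,170,60),(5,255,255),.168),('orange',(6,150,90),(18,255,255),.12)):
    for b in blobs(mask(im,lo,hi),15):
      M=cv2.moments(b);u=(M['m10']/M['m00'],M['m01']/M['m00']);print(n,nm,np.round(u,1),cv2.contourArea(b),c.on([u],z)[0].round(3))
"
```

```text
t55.55 p [0.5785 0.0726 0.1112] jawyaw105.8 tilt0.09 F [ 0.3 -0.3  0.2] op-0.003 q6 -0.15
[-0.0, 1.28, -0.27] [0.01, -0.03, 0.0]
top blue [499.5 113.7] 2487.5 [ 0.782 -0.595  0.123]
top orange [505.7 370.4] 35.5 [ 0.05  -0.576  0.12 ]
top orange [462.2 332.7] 97.5 [ 0.153 -0.458  0.12 ]
top orange [180.9 279.9] 52.0 [0.301 0.333 0.12 ]
top orange [518.8 299.5] 100.0 [ 0.243 -0.622  0.12 ]
top orange [148.9 259.4] 46.0 [0.358 0.427 0.12 ]
top orange [115.8 198.3] 64.0 [0.533 0.532 0.12 ]
top orange [100.4 197. ] 63.0 [0.538 0.578 0.12 ]
top orange [ 85.3 195.4] 63.5 [0.542 0.623 0.12 ]
top orange [ 69.8 193.9] 61.0 [0.547 0.669 0.12 ]
top orange [ 54.7 192.2] 61.5 [0.552 0.715 0.12 ]
top orange [118.  184.4] 62.0 [0.574 0.528 0.12 ]
top orange [102.7 182.9] 59.5 [0.579 0.574 0.12 ]
top orange [ 87.5 181.4] 62.5 [0.583 0.619 0.12 ]
top orange [ 57.2 178.4] 59.0 [0.593 0.711 0.12 ]
top orange [120.4 170.5] 64.5 [0.615 0.524 0.12 ]
top orange [104.8 169. ] 62.0 [0.62 0.57 0.12]
top orange [ 89.7 167.4] 61.5 [0.625 0.615 0.12 ]
top orange [ 74.6 166.1] 61.5 [0.629 0.661 0.12 ]
top orange 
[... 782 characters left out ...]
0.986  1.035  0.168]
side orange [264.9 383.9] 94.5 [ 0.258 -0.713  0.12 ]
side orange [209.5 354.1] 108.5 [ 0.1   -0.606  0.12 ]
side orange [389.6 237.7] 60.5 [ 0.71  -0.263  0.12 ]
side orange [265.2 148.9] 47.5 [0.3   0.225 0.12 ]
side orange [263.4 139.4] 26.0 [0.295 0.282 0.12 ]
side orange [276.8 132.9] 45.5 [0.352 0.314 0.12 ]
side orange [263.8 131.4] 16.5 [0.298 0.33  0.12 ]
side orange [275.8 123.4] 28.5 [0.351 0.374 0.12 ]
side orange [323.2  97. ] 33.0 [0.572 0.525 0.12 ]
side orange [  7.1 101.7] 122.5 [-0.895  0.701  0.12 ]
side orange [314.7  94.4] 79.5 [0.536 0.548 0.12 ]
side orange [13.  83.5] 32.5 [-0.912  0.842  0.12 ]
side orange [44.3 82.9] 139.5 [-0.748  0.819  0.12 ]
```

Request:
play_rows([
  [0,0.4,-0.27,0,-0.03,0,-1],
  [0,0.5,0,0,0,0,-1],
  [0,0.2,0,0,0,0,-1],
  [0,0,0,0,0,0,-1],
])

```text
time_s: 56.15
eef_pos: [0.5901, 0.0755, 0.0662]
eef_rot: [-1.067, -1.416, 1.409]
wrist_force: [0.5, -0.2, 0.7]
opening: -0.0
```

```bash
python3 -c "
from h import *
st();plan((.589,.0755,.06),106,1)"
```

```text
t56.15 p [0.5901 0.0755 0.0662] jawyaw106.0 tilt0.28 F [ 0.5 -0.2  0.7] op-0.000 q6 -0.15
[0.01, 0.16, 0.03] [0.03, -0.0, -0.0]
```

Request:
play_rows([
  [0,0.3,0,0,0,0,-1],
  [0,0,0,0,0,0,-1],
])

```text
time_s: 56.4
eef_pos: [0.5905, 0.0755, 0.054]
eef_rot: [-1.068, -1.416, 1.409]
wrist_force: [-0.5, -0.5, 0.1]
opening: -0.002
```

Request:
play_rows([
  [0,0.2,0,0,0,0,-1],
  [0,0,0,0,0,0,-1],
])

```text
time_s: 56.65
eef_pos: [0.5911, 0.0756, 0.0463]
eef_rot: [-1.069, -1.418, 1.408]
wrist_force: [-2.0, -1.2, 2.0]
opening: 0.002
```

Request:
play_rows([
  [0,0.12,0,0,0,0,-1],
  [0,0,0,0,0,0,-1],
])

```text
time_s: 56.9
eef_pos: [0.5915, 0.0756, 0.0423]
eef_rot: [-1.07, -1.419, 1.408]
wrist_force: [-1.2, -0.2, 4.2]
opening: 0.002
```

Request:
play_rows([
  [0,0.12,0,0,0,0,-1],
  [0,0.05,0,0,0,0,-1],
])

```text
time_s: 57.15
eef_pos: [0.5919, 0.0757, 0.0411]
eef_rot: [-1.073, -1.422, 1.406]
wrist_force: [-6.1, -0.7, 12.1]
opening: -0.004
```

Request:
play_rows([
  [0,0,0,0,0,0,-1],
  [0,-0.5,0,0,0,0,-1],
  [0,-1,0.3,0,0,0,-1],
  [0,-1,1,0,0,0,-1],
  [0,-0.5,1,0,0,0,-1],
])

```text
time_s: 57.78
eef_pos: [0.5005, 0.0499, 0.1614]
eef_rot: [-1.07, -1.42, 1.408]
wrist_force: [0.7, 0.1, 0.1]
opening: -0.0
```

Request:
play_rows([
  [0,0,1,0,0,0,-1],
  [0,0,1,0,0,0,-1],
  [-0.5,0,0.8,0,0,0,-1],
  [0,0,0,0,0,0,-1],
])

```text
time_s: 58.28
eef_pos: [0.3943, -0.0016, 0.1623]
eef_rot: [-1.074, -1.423, 1.406]
wrist_force: [0.9, 0.5, 0.2]
opening: 0.002
```

```bash
python3 -c "
from h import *
st()
t,ct=snap('top','t80.png');s,cs=snap('side','s80.png')
for n,im,c in(('top',t,ct),('side',s,cs)):
  for nm,lo,hi,z in(('blue',(105,100,40),(125,255,255),.123),('red',(0,160,50),(5,255,255),.168),('orange',(5,150,60),(18,255,255),.12)):
    for b in blobs(mask(im,lo,hi),6):
      M=cv2.moments(b);u=(M['m10']/M['m00'],M['m01']/M['m00']);P=c.on([u],z)[0]
      if .4<P[0]<.85 and -.5<P[1]<.48: print(n,nm,np.round(u,1),cv2.contourArea(b),P.round(3),'bench',c.on([u],.01)[0].round(3),[round(float(x),1) for x in np.r_[rectw(c,b,z)[1],rectw(c,b,z)[2]]])
"
```

```text
t58.27 p [ 0.3943 -0.0016  0.1623] jawyaw106.1 tilt0.80 F [0.9 0.5 0.2] op0.002 q6 -0.29
top blue [249.5 141.5] 376.0 [0.699 0.145 0.123] bench [0.729 0.168 0.01 ] [15.7, 38.8, 95.8]
top red [208.4 166.6] 106.0 [0.617 0.249 0.168] bench [0.647 0.3   0.01 ] [17.3, 30.8, 43.4]
top red [250.6 154.8] 117.0 [0.65  0.132 0.168] bench [0.685 0.164 0.01 ] [18.6, 27.1, 42.3]
top orange [217.6 160.4] 13.0 [0.644 0.238 0.12 ] bench [0.667 0.271 0.01 ] [3.6, 9.5, 50.2]
top orange [210.1 155.3] 95.0 [0.659 0.261 0.12 ] bench [0.683 0.295 0.01 ] [17.3, 20.1, 51.7]
top orange [345.9 141.8] 35.5 [ 0.698 -0.137  0.12 ] bench [ 0.726 -0.144  0.01 ] [-13.5, 71.0, 91.4]
side blue [365.7 155.1] 148.5 [0.697 0.138 0.123] bench [0.724 0.246 0.01 ] [15.6, 44.2, 97.8]
side red [354.4 150.3] 43.5 [0.647 0.126 0.168] bench [0.68  0.281 0.01 ] [10.3, 29.8, 56.3]
side red [341.2 130.1] 42.0 [0.613 0.246 0.168] bench [0.641 0.416 0.01 ] [14.5, 30.9, 61.5]
side orange [389.6 237. ] 78.0 [ 0.711 -0.26   0.12 ] bench [ 0.738 -0.187  0.01 ] [66.1, 54.6, 90.9]
side orange [350.3 135.4] 23.0 [0.654 0.261 0.12 ] bench [0.677 0.377 0.01 ] [-8.7, 24.9, 48.1]
```

```bash
python3 -c "
from h import *
a,b=Cam('top'),Cam('side')
for u,v in(((208.4,166.6),(341.2,130.1)),((250.6,154.8),(354.4,150.3)),((249.5,141.5),(365.7,155.1))):
    P,e=tri(a,[u],b,[v]);print(P.round(4),round(e,4), 'washer x,y', (P[:2]@[.961,.2766]-.7019).round(3),(P[:2]@[-.2766,.961]-.0323).round(3))
st()
env.sign_off()"
```

```text
[0.6154 0.2503 0.1645] 0.004 washer x,y -0.041 0.038
[0.6502 0.1337 0.1603] 0.0026 washer x,y -0.04 -0.084
[0.7004 0.1471 0.1139] 0.0025 washer x,y 0.012 -0.085
t58.38 p [ 0.3959 -0.0008  0.1622] jawyaw106.1 tilt0.82 F [ 0.7 -0.2 -0.2] op0.003 q6 -0.29
the job is handed in; nothing more can be done
```

The job is handed in at about 58 s. All the parts I found are in the washer and the start button was pressed. The hand-in gives no verdict.

**Done:**
- **Plates:** all four blue plates are on both rack pins. I saw both pins through the holes as each plate went on.
- **Rack and basket:** the loaded rack hangs on the front rim at washer y ≈ −84 mm. The one basket present, with orange rollers, hangs at y ≈ +38 mm.
- **Drawer:** pushed until it stopped against about 27 N.
- **Start button:** pressed until it bottomed out at about 12 N over roughly 6 mm of travel, then released. The arm was moved clear before hand-in.
- **Bystanders:** the arm never went near the bottles or the label roll.

**Last checks:**
- The top and side cameras put the two bridges (visible red parts) at z ≈ 165 mm for the basket and 160 mm for the rack. Both are in line with the rim.
- The plate stack showed above the rack inside the tub, and no blue plate remained on the bench.
- The drawer panel measured within about 1 mm of home.

**What disagreed or limited the checks:**
- **Finger position:** the real fingertips sat about 38 mm behind the reported TCP, so my first grasp missed. I used that offset for everything after.
- **Rack tipped briefly:** on the first plate a finger linkage touched the rack's bridge and tipped it slightly. It settled upright once I backed off.
- **Wrist camera:** its calibration changed by up to 2 mm between readings.
- **Drawer force:** the push also showed 23 N upward, which I took to be friction.
- **Picture limit:** I reached the 90-picture viewing limit during the drawer push. The end of that push, the button press and the final state were checked by numbers and colour masks only.

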